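# Pin the swing arms to a speaker back board and pass it under the height bar

### The job

Finish this speaker back board: lay every loose pine swing arm in a steel hinge seat of its own, hole over hole with the bar on its rest, push a hinge pin from the rack fully home through both knuckles of each, and plug the square terminal plug fully into its socket. Only when all that is fitted, with the board still at the robot's end of its rails, push the board under the height bar right to its stop. Leave the other things on the table alone and let go of everything.

Things in the scene. Friction and masses are not known exactly. Their poses are not given: they have to be found in the camera images.
- arm1: loose pine swing arm lying flat, 18 mm thick: square steel knuckle 32 x 32 mm with an upright 12 mm through hole, then a pine bar 24 mm wide along the arm's own -x, from 16 to 88 mm from the hole axis. Origin: on the hole axis, at the underside; z up. About 0.11 kg, centre of mass about 33 mm from the hole axis. May be absent. Any arm fits any seat
- arm2: loose pine swing arm lying flat, 18 mm thick: square steel knuckle 32 x 32 mm with an upright 12 mm through hole, then a pine bar 24 mm wide along the arm's own -x, from 16 to 88 mm from the hole axis. Origin: on the hole axis, at the underside; z up. About 0.11 kg, centre of mass about 33 mm from the hole axis. May be absent. Any arm fits any seat
- arm3: loose pine swing arm lying flat, 18 mm thick: square steel knuckle 32 x 32 mm with an upright 12 mm through hole, then a pine bar 24 mm wide along the arm's own -x, from 16 to 88 mm from the hole axis. Origin: on the hole axis, at the underside; z up. About 0.11 kg, centre of mass about 33 mm from the hole axis. May be absent. Any arm fits any seat
- pin1: steel hinge pin standing head up in the rack: shaft 10 mm thick and 38 mm long below the head, bevelled tip; round head 22 mm across and 16 mm tall. Origin: at the shaft's tip, z up the shaft, so the head's underside is 38 mm and its top 54 mm above the origin. All pins are alike
- pin2: steel hinge pin standing head up in the rack: shaft 10 mm thick and 38 mm long below the head, bevelled tip; round head 22 mm across and 16 mm tall. Origin: at the shaft's tip, z up the shaft, so the head's underside is 38 mm and its top 54 mm above the origin. All pins are alike
- pin3: steel hinge pin standing head up in the rack: shaft 10 mm thick and 38 mm long below the head, bevelled tip; round head 22 mm across and 16 mm tall. Origin: at the shaft's tip, z up the shaft, so the head's underside is 38 mm and its top 54 mm above the origin. All pins are alike
- rack: fixed wooden rack 160 x 46 x 45 mm tall (long side along its x) that holds the pins in three upright 13 mm holes 55 mm apart in a row along its x, middle one at its centre; the heads rest on its top, the tips 7 mm above the table. Origin: centre of its underside
- plug: square terminal plug standing on its foot: foot 20 x 20 mm and 21 mm long, bevelled at the bottom, under a head 30 x 30 x 20 mm with two brass studs; 41 mm tall in all, black. Origin: centre of the foot's underside, axes along its sides, z up. It fits its socket any of the four ways round
- seat1 (a point): left hinge seat (largest y), alike with the other two: point on the lower knuckle's hole axis, at its top face, 44 mm above the table; x along the slide direction, z up. The lower knuckle is a fixed steel block on the board with an upright 11.6 mm hole, 24 mm deep, the board closing its bottom
- seat2 (a point): middle hinge seat. At each seat a U of sheet steel (inside 36 mm wide, open towards the robot, end wall 18 mm beyond the hole axis) rises 14 mm above the lower knuckle and locates the arm's knuckle
- seat3 (a point): right hinge seat, next to the socket. In each seat the arm's own x lies along the seat's x, so its pine bar points to the seat's -x, towards the robot, and lies on a pine rest of the same 44 mm height, 74 mm from the hole axis. Seats are 75 mm apart
- socket (a point): mouth centre of the square socket on the board (black block 44 x 44 mm, hole 21.6 mm square, 26 mm deep), at its top face 46 mm above the table, right of the hinge seats; its sides run along x and y of this point
- push_plate (a point): middle of the robot-side face of the board's upright pine push plate (110 mm wide, 12 mm thick, its top 76 mm above the table), 60 mm above the table; x points along the slide direction, away from the robot. Push here along x
- board (a joint): how far the plywood board has slid from its rear end towards and under the height bar, along the gauge's x (away from the robot): starts between 0 and 0.01 m, end stop at 0.13 m. Moves against about 4 N of friction and stays where it is left
- gauge: fixed height gauge: two low aluminium rails (outer width 342 mm) that guide the board, and a steel bridge bar across them on two posts. Origin on the table, midway between the rails; x is the slide direction
- bar (a point): middle of the bridge bar's underside, 84 mm above the table; the bar is 22 mm thick (x) and 22 mm tall and stands 60 mm beyond the hinge holes when the board is at 0. A fitted pin's head top is 78 mm above the table when it is fully home
- speaker1: bystander, leave alone: loudspeaker driver, 92 mm across, 36 mm tall, lying face up, left of the gauge
- speaker2: bystander, leave alone: second loudspeaker driver, the same, right of the gauge
- screwdriver: bystander, leave alone: screwdriver lying near the robot on the right
- tape: bystander, leave alone: roll of brown tape, 90 mm across, near the robot on the left
- offcut: bystander, leave alone: flat pine offcut 110 x 60 x 18 mm, left
- screw_jar: bystander, leave alone: small clear jar, 70 mm tall, right
- block: bystander, leave alone: 50 mm pine block, far left
Not all that is in view belongs to the job. Leave any orange look-alike of the arm3 alone.

How it is judged:
On the way, in this order (a step that is already met when the one before it is completed fails the run):
1. every arm is seated with a pin fully home and the plug is fully in, before the board is pushed ((distance between arm1 and seat1 below 0.006 m or distance between arm1 and seat2 below 0.006 m or distance between arm1 and seat3 below 0.006 m) and angle between each of arm1, arm2, arm3, plug's own z axis and vertical below 0.08 rad and angle between the x axis of each of arm1, arm2, arm3 and the x axis of seat1, either way round below 0.25 rad and ((horizontal distance between pin1 and arm1 below 0.004 m and z of pin1 in the frame of arm1 below -0.017 m and angle between the z axis of pin1 and the z axis of arm1, either way round below 0.12 rad) or (horizontal distance between pin2 and arm1 below 0.004 m and z of pin2 in the frame of arm1 below -0.017 m and angle between the z axis of pin2 and the z axis of arm1, either way round below 0.12 rad) or (horizontal distance between pin3 and arm1 below 0.004 m and z of pin3 in the frame of arm1 below -0.017 m and angle between the z axis of pin3 and the z axis of arm1, either way round below 0.12 rad)) and (distance between arm2 and seat1 below 0.006 m or distance between arm2 and seat2 below 0.006 m or distance between arm2 and seat3 below 0.006 m) and ((horizontal distance between pin1 and arm2 below 0.004 m and z of pin1 in the frame of arm2 below -0.017 m and angle between the z axis of pin1 and the z axis of arm2, either way round below 0.12 rad) or (horizontal distance between pin2 and arm2 below 0.004 m and z of pin2 in the frame of arm2 below -0.017 m and angle between the z axis of pin2 and the z axis of arm2, either way round below 0.12 rad) or (horizontal distance between pin3 and arm2 below 0.004 m and z of pin3 in the frame of arm2 below -0.017 m and angle between the z axis of pin3 and the z axis of arm2, either way round below 0.12 rad)) and (distance between arm3 and seat1 below 0.006 m or distance between arm3 and seat2 below 0.006 m or distance between arm3 and seat3 below 0.006 m) and ((horizontal distance between pin1 and arm3 below 0.004 m and z of pin1 in the frame of arm3 below -0.017 m and angle between the z axis of pin1 and the z axis of arm3, either way round below 0.12 rad) or (horizontal distance between pin2 and arm3 below 0.004 m and z of pin2 in the frame of arm3 below -0.017 m and angle between the z axis of pin2 and the z axis of arm3, either way round below 0.12 rad) or (horizontal distance between pin3 and arm3 below 0.004 m and z of pin3 in the frame of arm3 below -0.017 m and angle between the z axis of pin3 and the z axis of arm3, either way round below 0.12 rad)) and horizontal distance between plug and socket below 0.003 m and z of plug in the frame of socket below -0.017 m and value of joint board below 0.03 m), for 0.2 s.
2. the board is pushed under the bar to its stop (value of joint board above 0.12 m), for 0.2 s.
At the end, for the whole second after the job is handed in: Board within 10 mm of its stop; every arm's hole within 6 mm of a seat's, lying level and along the seat within 0.25 rad, with a pin through it less than 3 mm short of home; plug within 3 mm of the socket's centre and less than 4 mm short of home; all at rest ((distance between arm1 and seat1 below 0.006 m or distance between arm1 and seat2 below 0.006 m or distance between arm1 and seat3 below 0.006 m) and angle between each of arm1, arm2, arm3, plug's own z axis and vertical below 0.08 rad and angle between the x axis of each of arm1, arm2, arm3 and the x axis of seat1, either way round below 0.25 rad and ((horizontal distance between pin1 and arm1 below 0.004 m and z of pin1 in the frame of arm1 below -0.017 m and angle between the z axis of pin1 and the z axis of arm1, either way round below 0.12 rad) or (horizontal distance between pin2 and arm1 below 0.004 m and z of pin2 in the frame of arm1 below -0.017 m and angle between the z axis of pin2 and the z axis of arm1, either way round below 0.12 rad) or (horizontal distance between pin3 and arm1 below 0.004 m and z of pin3 in the frame of arm1 below -0.017 m and angle between the z axis of pin3 and the z axis of arm1, either way round below 0.12 rad)) and (distance between arm2 and seat1 below 0.006 m or distance between arm2 and seat2 below 0.006 m or distance between arm2 and seat3 below 0.006 m) and ((horizontal distance between pin1 and arm2 below 0.004 m and z of pin1 in the frame of arm2 below -0.017 m and angle between the z axis of pin1 and the z axis of arm2, either way round below 0.12 rad) or (horizontal distance between pin2 and arm2 below 0.004 m and z of pin2 in the frame of arm2 below -0.017 m and angle between the z axis of pin2 and the z axis of arm2, either way round below 0.12 rad) or (horizontal distance between pin3 and arm2 below 0.004 m and z of pin3 in the frame of arm2 below -0.017 m and angle between the z axis of pin3 and the z axis of arm2, either way round below 0.12 rad)) and (distance between arm3 and seat1 below 0.006 m or distance between arm3 and seat2 below 0.006 m or distance between arm3 and seat3 below 0.006 m) and ((horizontal distance between pin1 and arm3 below 0.004 m and z of pin1 in the frame of arm3 below -0.017 m and angle between the z axis of pin1 and the z axis of arm3, either way round below 0.12 rad) or (horizontal distance between pin2 and arm3 below 0.004 m and z of pin2 in the frame of arm3 below -0.017 m and angle between the z axis of pin2 and the z axis of arm3, either way round below 0.12 rad) or (horizontal distance between pin3 and arm3 below 0.004 m and z of pin3 in the frame of arm3 below -0.017 m and angle between the z axis of pin3 and the z axis of arm3, either way round below 0.12 rad)) and horizontal distance between plug and socket below 0.003 m and z of plug in the frame of socket below -0.017 m and value of joint board above 0.12 m and linear speed of each of arm1, arm2, arm3, pin1, pin2, pin3, plug below 0.02 m/s); the robot touches nothing.
It fails at once if a bystander is moved more than 40 mm (distance of any of speaker1, speaker2, screwdriver, tape, offcut, screw_jar, block from where it was at the start of the episode above 0.04 m).
Of arm1, arm2, arm3 only 2 to 3 are there at a start; the rules pass over those that are not, and their reading is None.
At some moment in a run one of arm1, arm2, arm3 may be knocked a few centimetres aside while the robot is not near it.
It also fails if it takes over 210 s, if anything falls off the work surface, if the arm or the gripper's body presses on something with over 40 N, if the wrist force passes 120 N, or if a joint passes its speed limit or range.

### The arm

A 6-joint arm with a two-finger parallel gripper is mounted at the origin on the work surface. World frame = base frame: x ahead of the robot, y to its left, z up, the work surface at z = 0. Lengths are in m, angles in rad, forces in N, time in s.
With the tool pointing down it reaches from about 0.375 to 0.9 m from the base axis. Payload 3.1 kg.
Tool frame: the origin (TCP) lies on the centre line of the jaws, within the pads' length; the fingertips stand 11 mm ahead of it and the grasp point (between the pads) lies 8 mm behind it; z points along the fingers, x is the direction in which the jaws open and shut, and the axes are right-handed (so a half turn about z gives the same grasp; the last joint's range is limited). The gripper opens to 87 mm and grips with 3 to 60 N. Pads are 19 mm wide; open, the fingers measure 117 mm over their backs; the gripper's body (75 mm by 190 mm) begins 51 mm behind the grasp point.
Start: joints at [-0.178, 0.527, 1.433, -0, 1.181, -0.178], TCP at [0.625, 0, 0.234] pointing down, gripper open.
Joint ranges: [-3.08, 3.08], [-0.75, 2.2], [0.22, 2.44], [-1.43, 4.57], [0, 2.65], [-2.85, 2.85]. Speed limits (rad/s): [2.79, 2.79, 3.14, 3.14, 3.14, 3.14].

### API

Orientations are given as a unit quaternion [x, y, z, w].
In Python, from workcell import robot, cams gives the robot as it stands.
- The arm moves only by the tool drive_tool, never from a script. Its argument "commands" is a list of rows, each a list of 3 entries, a list of its own where there are three numbers: the shift along the tool's x, y, z in cm, then the turn, a rotation vector about the tool's x, y, z in rad, then the closure, from 0 (fully open) to 1 (shut). A call has 1 to 5 rows; each row is the pose to reach, as a shift and turn from the pose commanded when the call began, along the tool's axes at that moment; what a row does not reach only later rows make up. A row lasts 1/10 s, in which the tool goes at most 50 mm and 8.59 degrees, less where a joint would pass 70% of its speed; a pose out of reach is approached as far as the arm can. A call with a gripper value outside its range is refused whole. The fingers move at their own pace and stop on an object; the grip force is fixed at half the most. Time passes only in rows, so rows that repeat a pose let the fingers close. It gives the time, the measured TCP pose, the force and the opening at its end, in the units of the state.
- robot.state(): the state, without advancing time (a new reading comes with each control period).
- cams.camera(name): name is "scene" or "side" or "wrist"; returns (picture, depth): 420x560x3 uint8, red, green, blue; 420x560 float32, m along the optical axis (not along the pixel's ray), 0 where there is no reading.
- cams.get_calibration(name): a dict with "fx", "fy", "cx", "cy" (pixels), "xyz" and "attitude" of the camera in the world. Camera axes: x right, y up, looking along -z (the intrinsics and any distortion apply to the point x, -y, -z); pixel columns grow to the right and rows downward; lengths in m; the calibration is good to about 2 mm. A picture is of the moment at which its call begins: read the wrist's pose just before it. get_calibration takes no time and is no camera call; for the wrist camera it gives the pose at the moment of the call.
- robot.finish_job(): hands the job in, once; it reports no verdict.
The state is a dict: "clock": time; "qpos": joint angles; "dq": joint speeds; "effort": joint torques, N m; "position": TCP position; "orientation": TCP orientation; "contact_force": force on the tool from outside, world axes, zero at the start; "ft_torque": the same for the moment, N m; "finger_gap": opening from 0.0 (shut) to 1.0 (fully open).
Only numpy, scipy, OpenCV 4.12 (cv2) and the standard library are available. Lean on these libraries where they do the work, as an engineer would, in place of code of your own. Each camera call takes 0.05 s, during which the arm holds its last target.

## Working session

There is one attempt and no reset: what is moved stays moved. The work goes in short steps, Python scripts to look and compute and a tool call to move; the robot and the scene stay as the last step left them, time stands still between calls to the robot, and variables do not carry over. Pictures are saved under pics/ and viewed, and the job is handed in when it is done.

Besides the shell and the picture viewer there is one more tool, called after "Call:" in YAML: its name, and indented under it one key for each argument. drive_tool: Moves the arm, as the interface text tells. Its arguments: {"type":"object","properties":{"commands":{"type":"array"}},"required":["commands"]}

```bash
ls; mkdir -p pics; python3 - <<'E'
from workcell import robot, cams
import cv2
s=robot.state(); print(s)
for n in ["scene","side","wrist"]:
    c=cams.get_calibration(n); print(n,c)
    im,d=cams.camera(n); cv2.imwrite(f"pics/{n}0.png",im[:,:,::-1]); 
    import numpy as np; np.save(f"pics/{n}0_d.npy",d)
E
```

```text
pics
{'clock': 0.0, 'qpos': array([-1.78495635e-01,  5.28460091e-01,  1.43390093e+00,  2.56283845e-05,
        1.18141902e+00, -1.78484111e-01]), 'dq': array([-0.0004655 ,  0.00087553,  0.00014945, -0.00163537,  0.0006319 ,
       -0.00016383]), 'effort': array([-5.45745443e-04, -4.40045428e+01, -1.76593530e+01,  6.32597599e-02,
        5.83207863e-02, -1.53719384e-04]), 'position': array([6.24285329e-01, 1.68224551e-04, 2.32575796e-01]), 'orientation': array([ 9.99999402e-01, -1.06389455e-05, -1.07421644e-03, -2.05840163e-04]), 'contact_force': array([ 0.14849146, -0.3111175 , -0.05365429]), 'ft_torque': array([-0.01411158, -0.00029776, -0.01514253]), 'finger_gap': 1.003405828753791}
scene {'fx': 439.19096115636563, 'fy': 439.19096115636563, 'cx': 281.3576483687651, 'cy': 210.9256866049877, 'xyz': array([ 1.1752783 , -0.22388294,  0.96707258]), 'attitude': array([0.29666096, 0.19278021, 0.51520263, 0.78063712])}
side {'fx': 459.4896228039357, 'fy': 459.4896228039357, 'cx': 279.9414607386705, 'cy': 213.15787948366054, 'xyz': array([0.41824234, 1.22544107, 1.16667143]), 'attitude': array([-0.00423394,  0.38956121,  0.92068011, -0.02392234])}
wrist {'fx': 377.08012681495063, 'fy': 377.08012681495063, 'cx': 274.2628736755047, 'cy': 215.50494784487563, 'xyz': array([0.62398262, 0.07244418, 0.38347986]), 'attitude': array([-1.32927103e-01,  9.00308554e-04,  5.15809498e-04,  9.91125274e-01])}
```

View pics/scene0.png

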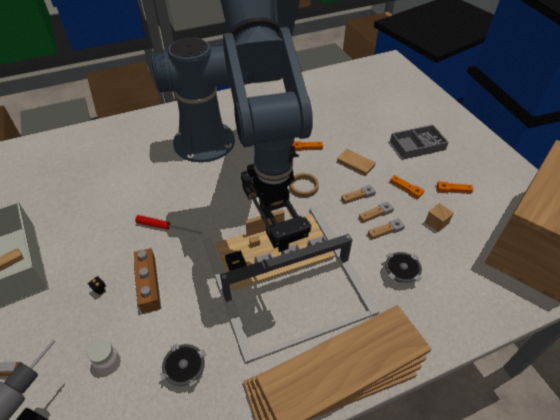

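View pics/side0.png

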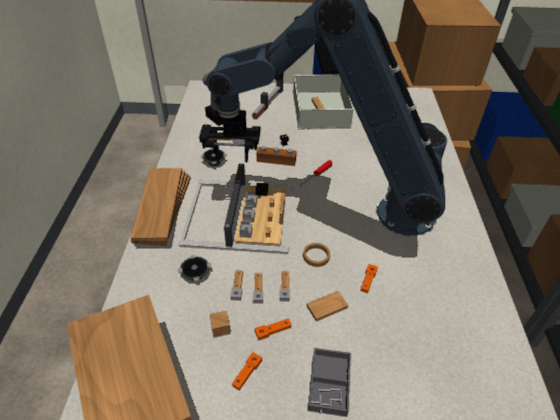

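View pics/wrist0.png

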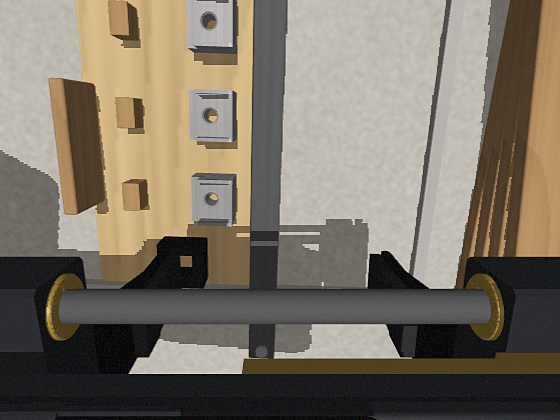

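Three pine arms on the left, the rack and plug on the right, and several orange look-alikes to leave alone. I'll write helpers and take enlarged crops.

```bash
cat > h.py <<'E'
import numpy as np, cv2
from scipy.spatial.transform import Rotation as R
from workcell import robot, cams
def grab(n,save=None):
    c=cams.get_calibration(n); im,d=cams.camera(n)
    im=im[:,:,::-1].copy()
    if save:
        cv2.imwrite(f"pics/{save}.png",im)
        np.savez(f"pics/{save}.npz",im=im,d=d,**{k:np.asarray(v) for k,v in c.items()})
    return im,d,c
def load(save):
    z=np.load(f"pics/{save}.npz"); return z['im'],z['d'],{k:z[k] for k in ['fx','fy','cx','cy','xyz','attitude']}
def rays(c,uv):
    uv=np.atleast_2d(np.asarray(uv,float))
    v=np.c_[(uv[:,0]-c['cx'])/c['fx'],-(uv[:,1]-c['cy'])/c['fy'],-np.ones(len(uv))]
    return R.from_quat(c['attitude']).apply(v)
def onplane(c,uv,z):
    r=rays(c,uv); o=np.asarray(c['xyz']); t=(z-o[2])/r[:,2]; return o+r*t[:,None]
def proj(c,p):
    p=np.atleast_2d(p); v=R.from_quat(c['attitude']).inv().apply(p-np.asarray(c['xyz']))
    return np.c_[c['cx']+c['fx']*v[:,0]/-v[:,2], c['cy']-c['fy']*v[:,1]/-v[:,2]]
def tri(cs,uvs):
    A=np.zeros((3,3));b=np.zeros(3)
    rs=[]
    for c,uv in zip(cs,uvs):
        r=rays(c,uv)[0];r/=np.linalg.norm(r);P=np.eye(3)-np.outer(r,r);A+=P;b+=P@np.asarray(c['xyz']);rs.append((r,c['xyz']))
    p=np.linalg.solve(A,b)
    res=[np.linalg.norm((np.eye(3)-np.outer(r,r))@(p-o)) for r,o in rs]
    return p,res
def crop(im,x0,y0,w,h,s,name):
    cv2.imwrite(f"pics/{name}.png",cv2.resize(im[y0:y0+h,x0:x0+w],None,fx=s,fy=s,interpolation=cv2.INTER_CUBIC))
E
python3 - <<'E'
from h import *
a,_,_=grab("scene","s1"); b,_,_=grab("side","d1")
crop(a,330,170,130,100,6,"s1arms"); crop(b,210,250,110,70,7,"d1arms")
crop(a,70,200,200,150,4,"s1rack")
crop(b,190,120,160,120,5,"d1rack")
E
```

```text
(no output)
```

View pics/s1arms.png

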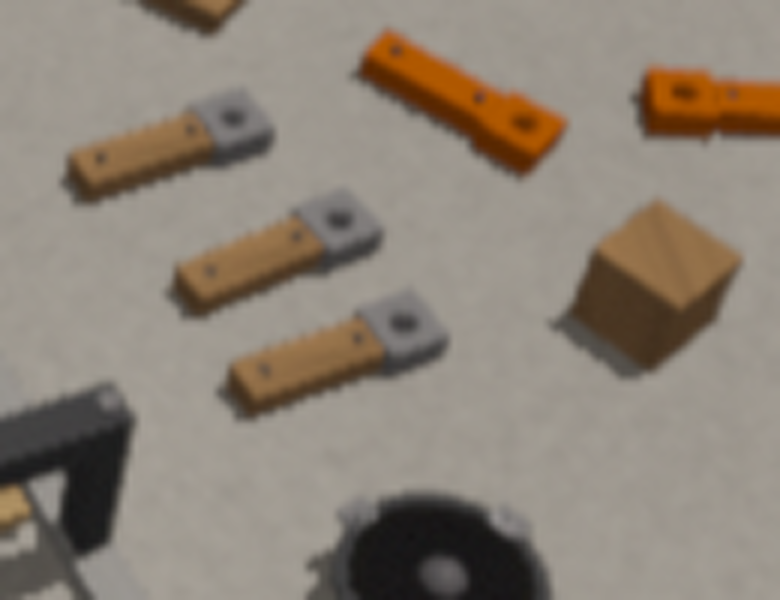

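View pics/d1arms.png

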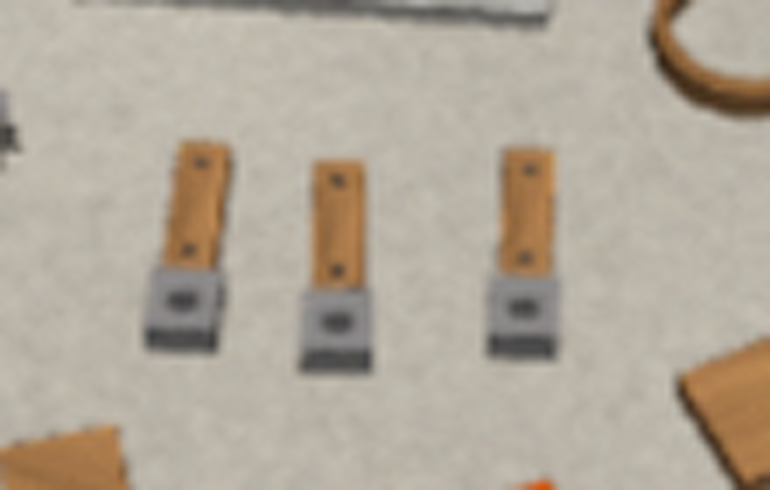

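View pics/s1rack.png

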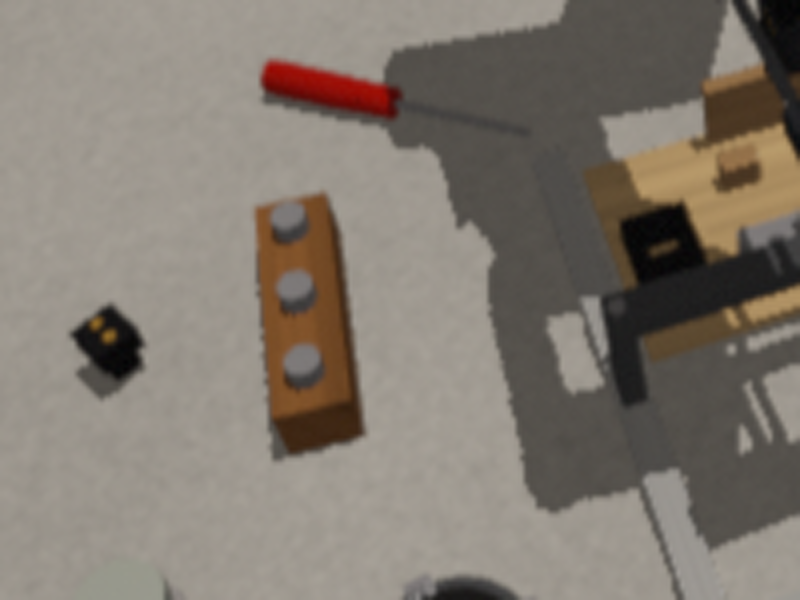

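View pics/d1rack.png

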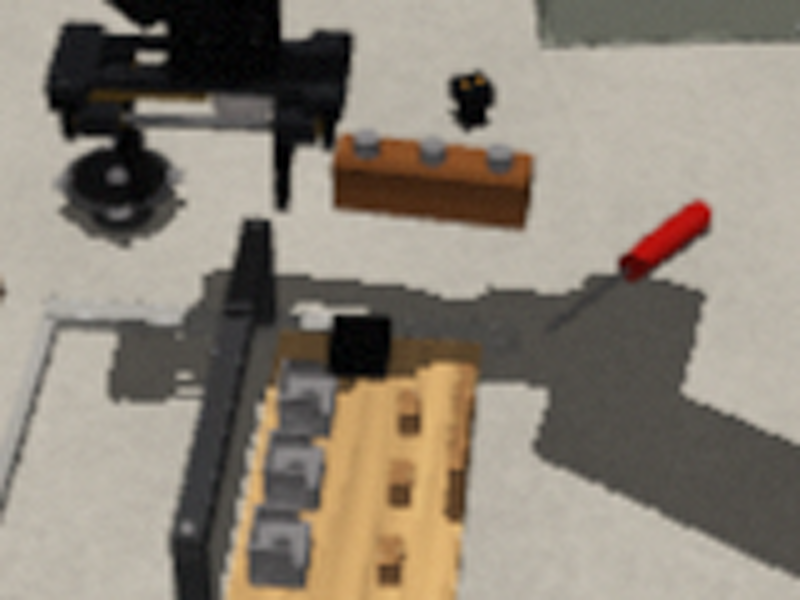

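```bash
python3 - <<'E'
from h import *
_,_,cs=load("s1");_,_,cd=load("d1")
P={'armA':((368.8,189.7),(285,293.9)),'armB':((386.7,206.7),(258.1,295.9)),'armC':((397.3,223.8),(236,292.9)),
'armA_end':((330+84/6,170+165/6),(210+532/7,250+150/7)),'armB_end':((330+192/6,170+278/6),(210+340/7,250+162/7)),'armC_end':((330+245/6,170+380/6),(210+205/7,250+145/7)),
'pinA':((142,253.2),(290,150)),'pinB':((144,270.5),(276.6,148.4)),'pinC':((145.5,289),(263.2,146.6)),'plug':((96.3,281),(284.4,136.4))}
for k,(a,b) in P.items():
    p,r=tri([cs,cd],[a,b]); print(k,p.round(4),np.round(r,4), np.hypot(p[0],p[1]).round(3))
E
```

```text
armA [0.4293 0.3902 0.0138] [0.0007 0.0007] 0.58
armB [0.5104 0.4024 0.0144] [0.0008 0.0008] 0.65
armC [0.5783 0.395  0.0145] [0.0012 0.0012] 0.7
armA_end [0.4297 0.3045 0.0155] [0.0005 0.0005] 0.527
armB_end [0.5158 0.3163 0.0159] [0.001 0.001] 0.605
armC_end [0.5781 0.3084 0.0139] [0.001 0.001] 0.655
pinA [ 0.4359 -0.2846  0.0593] [0.0017 0.0017] 0.521
pinB [ 0.4905 -0.2906  0.0602] [0.0016 0.0016] 0.57
pinC [ 0.5453 -0.2979  0.0614] [0.0017 0.0017] 0.621
plug [ 0.4625 -0.4053  0.0415] [0.0026 0.0026] 0.615
```

The scene/side heights match the text (arms 18 mm, heads 61, plug 41 mm). Next I'll survey the seats and socket with the wrist camera.

Call:
drive_tool:
  commands:
    - [[-4.5,8,-3],[0,0,0],0.3]
    - [[-4.5,8,-3],[0,0,0],0.3]
    - [[-4.5,8,-3],[0,0,0],0.3]
    - [[-4.5,8,-3],[0,0,0],0.3]
    - [[-4.5,8,-3],[0,0,0],0.3]

```text
clock: 0.75
position: [0.58, -0.0793, 0.2632]
orientation: [1.0, 0.0, -0.0, -0.0]
contact_force: [0.0, -0.4, -0.1]
finger_gap: 0.716
```

```bash
python3 - <<'E'
from h import *
s=robot.state();print(s['clock'],s['position'],s['orientation'],s['finger_gap'])
a,d,c=grab("wrist","w1"); print(c['xyz'],c['attitude'])
crop(a,0,0,560,420,1.42,"w1v")
E
```

```text
0.75 [ 0.58003581 -0.07931531  0.26319734] [ 9.99999909e-01  8.17368367e-05 -1.93469121e-04 -3.71428297e-04] 0.7158638877383373
[ 0.57940674 -0.00707986  0.41405127] [-1.32743855e-01  1.04393361e-04  5.07530538e-04  9.91150241e-01]
```

View pics/w1v.png

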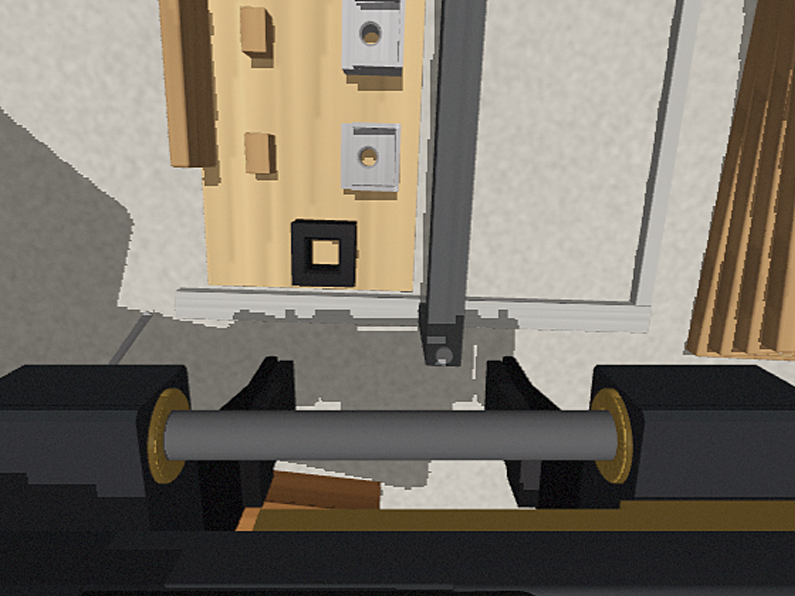

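```bash
python3 - <<'E'
from h import *
a,_,c=load("w1"); b=cv2.imread("pics/wrist00.png") if False else cv2.imread("pics/wrist0.png")
t=[a[0:60,235:295],a[80:140,235:295],a[145:205,200:260],b[0:60,180:240],b[85:145,180:240],b[170:230,180:240]]
t=[cv2.resize(x,(260,260),interpolation=cv2.INTER_CUBIC) for x in t]
cv2.imwrite("pics/t1.png",np.vstack([np.hstack(t[:3]),np.hstack(t[3:])]))
E
```

```text
(no output)
```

View pics/t1.png

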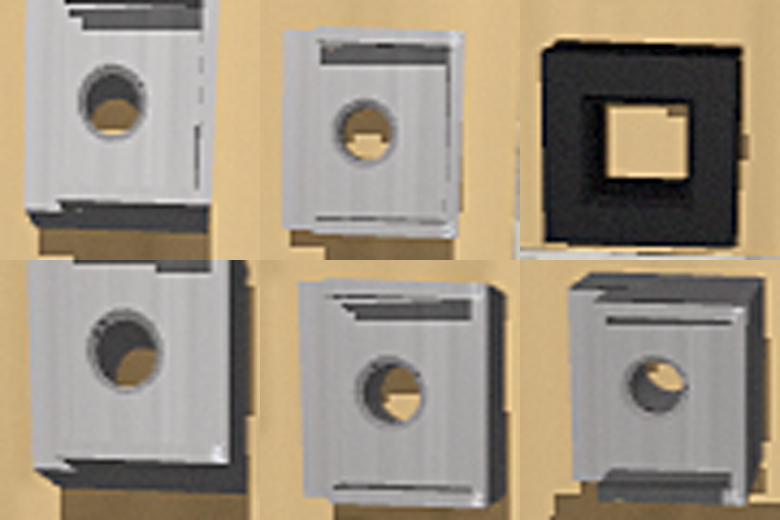

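```bash
python3 - <<'E'
from h import *
_,_,c1=load("w1")
c0=dict(c1); c0['xyz']=np.array([ 0.62398262, 0.07244418, 0.38347986]); c0['attitude']=np.array([-1.32927103e-01,  9.00308554e-04,  5.15809498e-04,  9.91125274e-01])
A={'s1':((208.8,20.8),),'s2':((210.0,115.5),(260.85,23.5)),'s3':((211.6,199.3),(259.2,110.5))}
for k in ['s2','s3']:
    p,r=tri([c0,c1],A[k]); print(k,p.round(4),np.round(r,4))
for k in A:
    print(k,'c0',onplane(c0,A[k][0],.044).round(4))
    if len(A[k])>1: print(k,'c1',onplane(c1,A[k][1],.044).round(4))
print('sock',onplane(c1,(227.0,179.6),.046).round(4))
# outline of the socket on w1: dark mask
im,_,_=load("w1")
m=((im.max(2)<60)*255).astype(np.uint8)[145:205,195:262]
cs,_=cv2.findContours(m,cv2.RETR_CCOMP,cv2.CHAIN_APPROX_NONE)
for q in cs:
    if cv2.contourArea(q)>100: print(cv2.boundingRect(q+np.array([195,145])),cv2.minAreaRect(q),cv2.contourArea(q))
E
```

```text
s2 [0.5672 0.0699 0.0431] [0. 0.]
s3 [ 0.5651 -0.0052  0.0422] [0.0002 0.0002]
s1 c0 [[0.5697 0.1448 0.044 ]]
s2 c0 [[0.5674 0.0699 0.044 ]]
s2 c1 [[0.5672 0.0697 0.044 ]]
s3 c0 [[ 0.5656 -0.0049  0.044 ]]
s3 c1 [[ 0.565  -0.0051  0.044 ]]
sock [[ 0.5327 -0.0708  0.046 ]]
(205, 155, 46, 47) ((32.5, 33.0), (46.0, 45.0), 90.0) 1997.0
(219, 168, 21, 20) ((34.0, 32.5), (19.0, 20.0), 90.0) 363.0
```

Seats measured at z≈43 mm (expected 44), 75 mm apart, with yaw −0.029 rad. On to the arms.

Call:
drive_tool:
  commands:
    - [[-4,-25,0],[0,0,0],0.3]
    - [[-4,-25,0],[0,0,0],0.3]
    - [[-4,-25,0],[0,0,0],0.3]
    - [[-4,-25,0],[0,0,0],0.3]
    - [[-4,-25,0],[0,0,0],0.3]

```text
clock: 1.3
position: [0.5397, 0.17, 0.263]
orientation: [1.0, 0.001, -0.0, -0.0]
contact_force: [1.1, 0.3, -0.9]
finger_gap: 0.7
```

Call:
drive_tool:
  commands:
    - [[-4,-13,0],[0,0,0],0.3]
    - [[-4,-13,0],[0,0,0],0.3]
    - [[-4,-13,0],[0,0,0],0.3]
    - [[-4,-13,0],[0,0,0],0.3]
    - [[-4,-13,0],[0,0,0],0.3]

```text
clock: 1.8
position: [0.4995, 0.2985, 0.2629]
orientation: [1.0, 0.002, -0.0, 0.0]
contact_force: [-0.4, -1.0, 0.2]
finger_gap: 0.703
```

```bash
python3 - <<'E'
from h import *
s=robot.state();print(s['clock'],s['position'],s['orientation'],s['finger_gap'],s['qpos'])
a,d,c=grab("wrist","w2"); print(c['xyz'],c['attitude'])
crop(a,0,0,560,420,1.42,"w2v")
E
```

```text
1.8 [0.49953341 0.29851495 0.26290597] [ 9.99997821e-01  2.01139226e-03 -3.92693780e-04  3.97027454e-04] 0.7033133477356399 [ 3.46972100e-01  4.36970131e-01  1.50864868e+00 -5.17422287e-04
  1.19698153e+00  3.43138501e-01]
[0.49867991 0.37098171 0.41364226] [-1.33488496e-01  6.63914197e-05  2.44239325e-03  9.91047351e-01]
```

View pics/w2v.png

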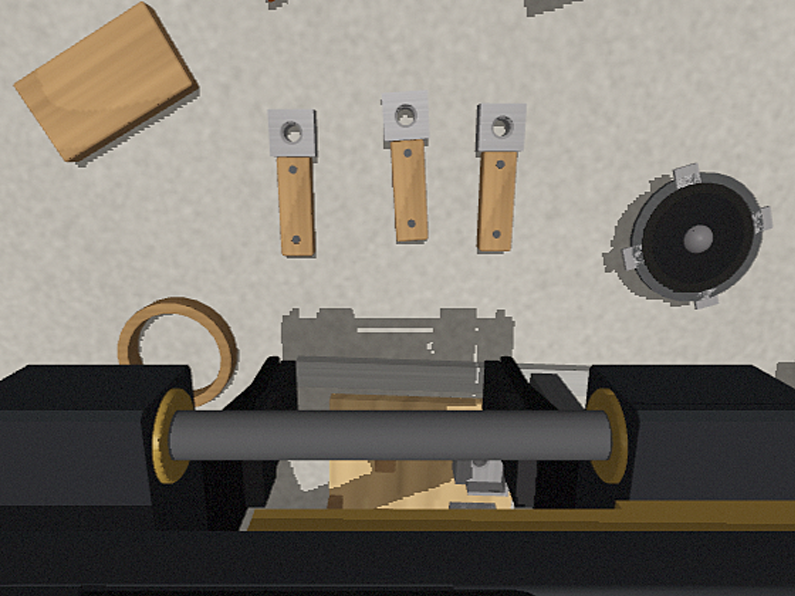

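```bash
python3 - <<'E'
from h import *
im,_,c=load("w2")
for k,h,n,f in [('A',(291.5,132),(292.5,169.5),(296,240)),('B',(405,114),(407.5,153),(411,223.5)),('C',(502,126.5),(500.5,164.5),(496.5,234))]:
    q=onplane(c,np.array([h,n,f])/1.42,.018)
    print(k,q[:,:2].round(4).tolist(),np.linalg.norm(q[1:]-q[0],axis=1).round(4), 'x dir', np.arctan2(*(q[1]-q[2])[[1,0]]).round(3), np.arctan2(*(q[0]-q[2])[[1,0]]).round(3))
E
```

```text
A [[0.4294, 0.389], [0.429, 0.3635], [0.4294, 0.3128]] [0.0256 0.0762] x dir 1.579 1.571
B [[0.5091, 0.4014], [0.5112, 0.3752], [0.5144, 0.3254]] [0.0262 0.0762] x dir 1.636 1.641
C [[0.5772, 0.3934], [0.5777, 0.3676], [0.5777, 0.318]] [0.0258 0.0754] x dir 1.571 1.577
```

```bash
cat >> h.py <<'E'
def plan(p,phi=None,s=None):
    s=s or robot.state(); q=R.from_quat(s['orientation'])
    sh=q.inv().apply(np.asarray(p)-s['position'])*100
    cur=np.arctan2(*q.as_matrix()[[1,0],0])
    tgt=R.from_euler('z',cur if phi is None else phi)*R.from_quat([1,0,0,0])
    rv=(q.inv()*tgt).as_rotvec()
    print('clk',round(s['clock'],2),'pos',s['position'].round(4),'phi',cur.round(4),'gap',round(s['finger_gap'],3),'F',s['contact_force'].round(1))
    print('SHIFT',sh.round(2).tolist(),'TURN',rv.round(3).tolist())
E
python3 - <<'E'
from h import *
plan([.5773,.3514,.08],.004)
E
```

```text
clk 1.85 pos [0.5001 0.2974 0.263 ] phi 0.002 gap 0.699 F [0.7 0.2 0.5]
SHIFT [7.75, -5.4, 18.29] TURN [0.001, 0.001, -0.002]
```

Call:
drive_tool:
  commands:
    - [[7.7,-5.4,18],[0,0,0],0.4]
    - [[7.7,-5.4,18],[0,0,0],0.4]
    - [[7.7,-5.4,18],[0,0,0],0.4]
    - [[7.7,-5.4,18],[0,0,0],0.4]
    - [[7.7,-5.4,18],[0,0,0],0.4]

```text
clock: 2.35
position: [0.5754, 0.3483, 0.0737]
orientation: [1.0, -0.001, -0.007, 0.003]
contact_force: [-1.8, -0.4, 0.1]
finger_gap: 0.601
```

```bash
python3 - <<'E'
from h import *
im,_,_=grab("wrist","w3")
crop(im,0,0,560,420,1.42,"w3v")
plan([.5773,.3514,.013],.004)
E
```

```text
clk 2.4 pos [0.5759 0.3485 0.0773] phi -0.0018 gap 0.599 F [0.2 0.  0.2]
SHIFT [0.2, -0.31, 6.43] TURN [0.004, 0.01, -0.006]
```

View pics/w3v.png

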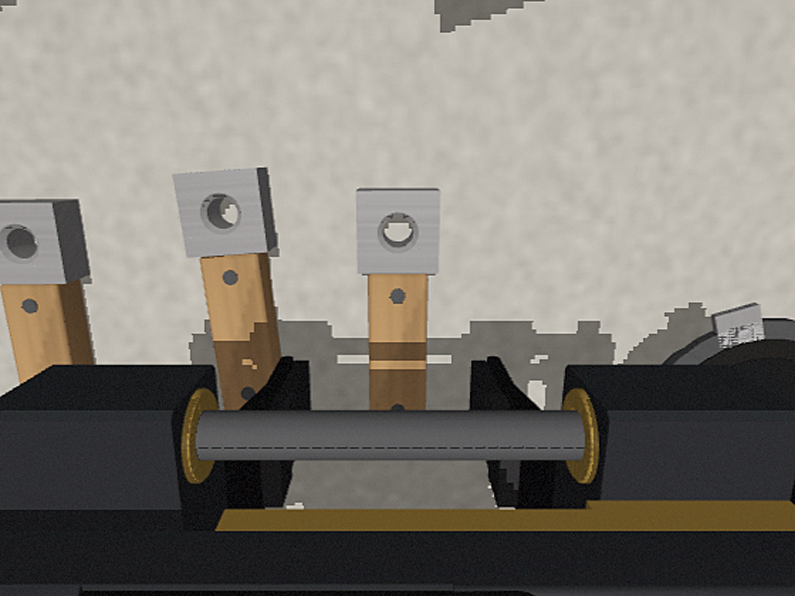

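Call:
drive_tool:
  commands:
    - [[0.1,-0.2,3],[0,0,0],0.4]
    - [[0.1,-0.2,5.5],[0,0,0],0.4]
    - [[0.1,-0.2,6.2],[0,0,0],0.4]
    - [[0.1,-0.2,6.2],[0,0,0],0.4]
    - [[0.1,-0.2,6.2],[0,0,0],0.4]

```text
clock: 2.9
position: [0.5799, 0.353, 0.0242]
orientation: [1.0, -0.0, 0.002, -0.001]
contact_force: [0.2, -0.0, -0.1]
finger_gap: 0.603
```

```bash
python3 - <<'E'
from h import *
im,_,c=grab("wrist","w4")
crop(im,0,0,560,420,1.42,"w4v")
print(onplane(c,[(280,118)],.018))
plan([.5773,.3514,.013],.004)
E
```

```text
[[0.58160892 0.42313985 0.018     ]]
clk 2.95 pos [0.58   0.3531 0.0243] phi -0.0004 gap 0.6 F [ 0.9  0.4 -0.1]
SHIFT [-0.27, 0.18, 1.12] TURN [-0.002, -0.004, -0.004]
```

View pics/w4v.png

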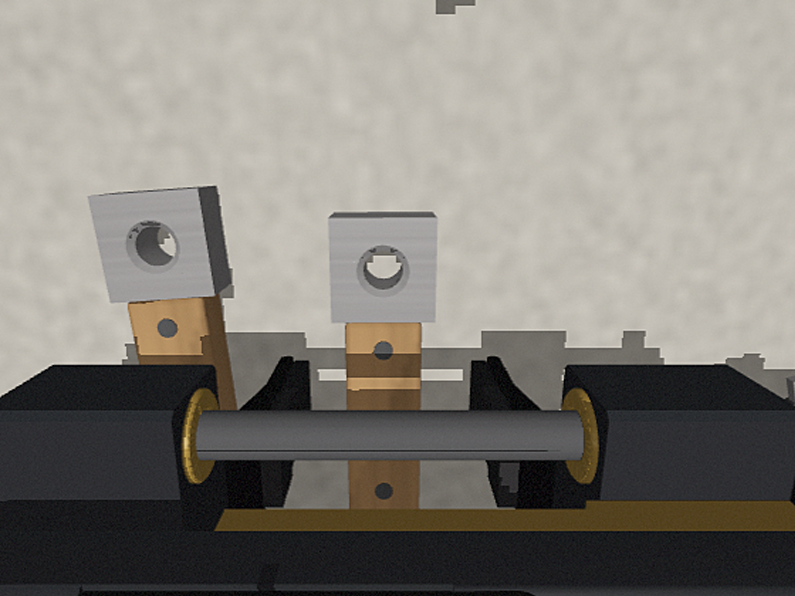

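Call:
drive_tool:
  commands:
    - [[-0.27,0.15,0.6],[0,0,0],0.4]
    - [[-0.27,0.15,1.1],[0,0,0],0.4]
    - [[-0.27,0.15,1.1],[0,0,0],0.4]

```text
clock: 3.25
position: [0.5758, 0.3514, 0.0115]
orientation: [1.0, 0.0, 0.0, -0.0]
contact_force: [-2.3, -0.7, 5.2]
finger_gap: 0.6
```

```bash
python3 - <<'E'
from h import *
im,_,c=load("w4")
print(onplane(c,[(269.7,188)],.018))
plan([.5773,.3514,.013],.004)
E
```

```text
[[0.57736974 0.39445183 0.018     ]]
clk 3.25 pos [0.5758 0.3514 0.0115] phi 0.0002 gap 0.6 F [-2.3 -0.7  5.2]
SHIFT [0.15, 0.0, -0.15] TURN [-0.0, -0.0, -0.004]
```

Call:
drive_tool:
  commands:
    - [[0.1,0,-0.2],[0,0,0],0.4]
    - [[0.1,0,-0.2],[0,0,0],1]
    - [[0.1,0,-0.2],[0,0,0],1]
    - [[0.1,0,-0.2],[0,0,0],1]
    - [[0.1,0,-0.2],[0,0,0],1]

```text
clock: 3.75
position: [0.5766, 0.3513, 0.0122]
orientation: [1.0, 0.0, -0.0, 0.0]
contact_force: [-0.7, -0.2, -0.0]
finger_gap: 0.324
```

Call:
drive_tool:
  commands:
    - [[0,0,0],[0,0,0],1]
    - [[0,0,-2],[0,0,0],1]
    - [[0,0,-7],[0,0,0],1]
    - [[0,0,-12],[0,0,0],1]
    - [[0,0,-16],[0,0,0],1]

```text
clock: 4.25
position: [0.5772, 0.3516, 0.175]
orientation: [1.0, 0.0, 0.001, -0.0]
contact_force: [0.5, 0.5, -1.3]
finger_gap: 0.27
```

```bash
python3 - <<'E'
from h import *
plan([.5248,.147,.18],-1.6)
E
```

```text
clk 4.25 pos [0.5772 0.3516 0.175 ] phi 0.0 gap 0.27 F [ 0.5  0.5 -1.3]
SHIFT [-5.24, 20.46, -0.52] TURN [-0.002, -0.001, 1.6]
```

Call:
drive_tool:
  commands:
    - [[-1,4,0],[0,0,0.15],1]
    - [[-2,8,0],[0,0,0.3],1]
    - [[-3,12,0],[0,0,0.45],1]
    - [[-4,16,0],[0,0,0.6],1]
    - [[-5,20,0],[0,0,0.74],1]

```text
clock: 4.75
position: [0.5259, 0.15, 0.1725]
orientation: [0.931, -0.364, -0.0, 0.0]
contact_force: [-0.5, 0.2, -1.7]
finger_gap: 0.272
```

Call:
drive_tool:
  commands:
    - [[0,0,0],[0,0,0.15],1]
    - [[0,0,0],[0,0,0.3],1]
    - [[0,0,0],[0,0,0.45],1]
    - [[0,0,0],[0,0,0.6],1]
    - [[0,0,0],[0,0,0.74],1]

```text
clock: 5.25
position: [0.5265, 0.1513, 0.1724]
orientation: [0.736, -0.677, -0.0, 0.0]
contact_force: [-0.5, -0.2, -1.0]
finger_gap: 0.277
```

Call:
drive_tool:
  commands:
    - [[0,0,0],[0,0,0.12],1]
    - [[0,0,0],[0,0,0.12],1]
    - [[0,0,0],[0,0,0.12],1]

```text
clock: 5.55
position: [0.5266, 0.1514, 0.1724]
orientation: [-0.698, 0.716, 0.0, -0.0]
contact_force: [-0.0, 0.1, -0.3]
finger_gap: 0.269
```

```bash
python3 - <<'E'
from h import *
plan([.5267,.1460,.1],-1.6)
E
```

```text
clk 5.55 pos [0.5266 0.1514 0.1724] phi -1.5975 gap 0.269 F [-0.   0.1 -0.3]
SHIFT [0.54, -0.03, 7.24] TURN [0.0, -0.0, 0.002]
```

Call:
drive_tool:
  commands:
    - [[0.5,0,4],[0,0,0],1]
    - [[0.5,0,7.2],[0,0,0],1]
    - [[0.5,0,7.2],[0,0,0],1]
    - [[0.5,0,7.2],[0,0,0],1]

```text
clock: 5.95
position: [0.5265, 0.1464, 0.1005]
orientation: [-0.697, 0.717, 0.0, -0.0]
contact_force: [-0.2, -0.4, -1.0]
finger_gap: 0.272
```

```bash
python3 - <<'E'
from h import *
im,_,c=grab("wrist","w5")
crop(im,0,0,560,420,1.42,"w5v")
plan([.5267,.1460,.1],-1.6)
E
```

```text
clk 6.0 pos [0.5275 0.1465 0.1015] phi -1.5991 gap 0.273 F [ 1.1 -0.3  0.3]
SHIFT [0.06, 0.08, 0.15] TURN [-0.002, 0.0, 0.001]
```

View pics/w5v.png

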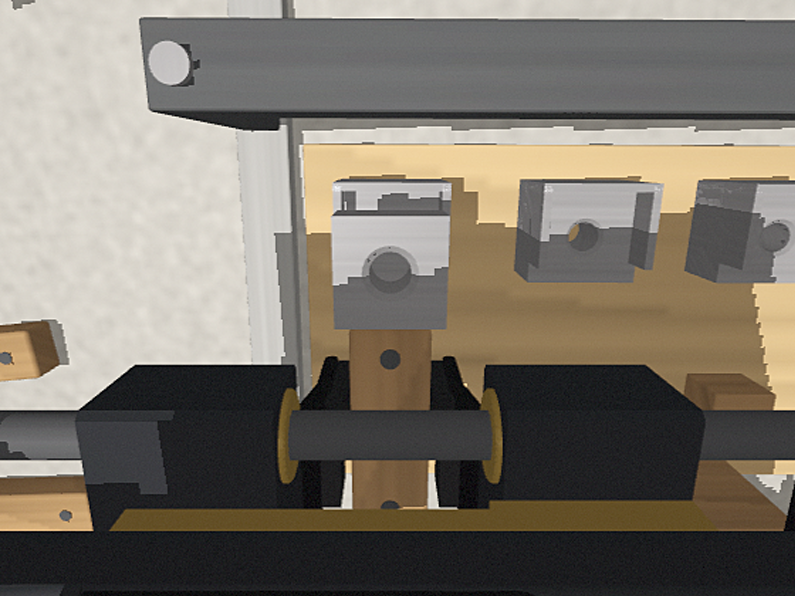

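```bash
python3 - <<'E'
from h import *
_,_,c=load("w5")
print(onplane(c,[np.array((389,268))/1.42],.1065))
print('U rim', onplane(c,np.array([(333,181),(451,181),(519,181),(662,185)])/1.42,.058).round(4).tolist())
E
```

```text
[[0.56919319 0.14556703 0.1065    ]]
U rim [[0.5911, 0.1647, 0.058], [0.59, 0.1232, 0.058], [0.5893, 0.0993, 0.058], [0.5866, 0.0489, 0.058]]
```

Call:
drive_tool:
  commands:
    - [[0.07,0,2],[0,0,0],1]
    - [[0.07,0,3.3],[0,0,0],1]
    - [[0.07,0,4],[0,0,0],1]
    - [[0.07,0,4.4],[0,0,0],1]
    - [[0.07,0,4.4],[0,0,0],1]

```text
clock: 6.5
position: [0.5269, 0.1458, 0.0567]
orientation: [-0.697, 0.717, -0.0, 0.0]
contact_force: [0.5, -0.1, -2.3]
finger_gap: 0.275
```

```bash
python3 - <<'E'
from h import *
im,_,c=grab("wrist","w6")
crop(im,0,0,560,420,1.42,"w6v")
plan([.5272,.1458,.057],-1.6)
E
```

```text
clk 6.55 pos [0.5269 0.1458 0.0569] phi -1.5998 gap 0.277 F [ 0.2  0.1 -0.8]
SHIFT [-0.0, -0.02, -0.01] TURN [-0.001, 0.0, 0.0]
```

View pics/w6v.png

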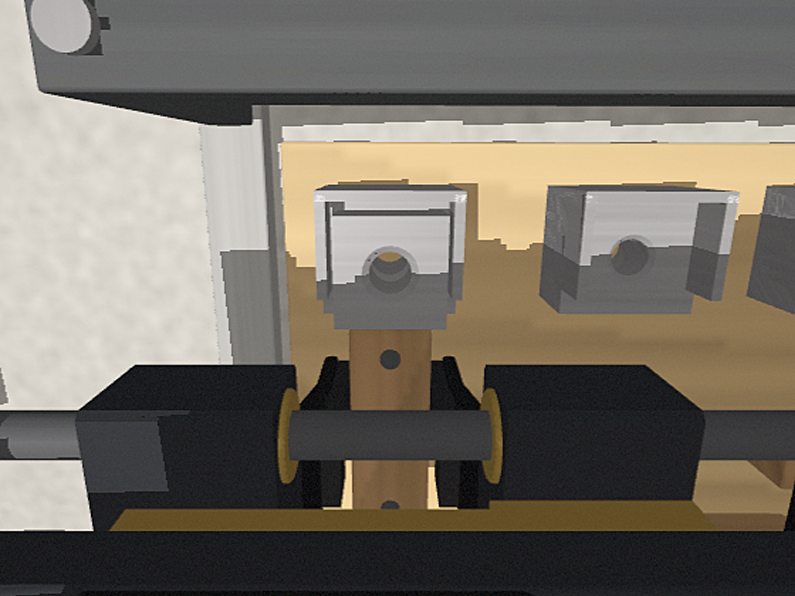

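Call:
drive_tool:
  commands:
    - [[0,0,0],[0,0,0],0.5]
    - [[0,0,0],[0,0,0],0.5]
    - [[0,0,0],[0,0,0],0.5]
    - [[0,0,-2],[0,0,0],0.5]
    - [[0,0,-5],[0,0,0],0.5]

```text
clock: 7.05
position: [0.5252, 0.1455, 0.1057]
orientation: [-0.697, 0.717, 0.001, -0.002]
contact_force: [-0.4, -0.5, 0.5]
finger_gap: 0.492
```

Call:
drive_tool:
  commands:
    - [[0,0,-4],[0,0,0],0.5]
    - [[0,0,-8],[0,0,0],0.5]
    - [[0,0,-8],[0,0,0],0.5]

```text
clock: 7.35
position: [0.5305, 0.1461, 0.1922]
orientation: [-0.697, 0.717, -0.004, 0.005]
contact_force: [1.2, -1.1, 0.5]
finger_gap: 0.5
```

```bash
python3 - <<'E'
from h import *
im,_,c=grab("wrist","w7")
a=im.copy()
crop(im,0,0,560,420,1.42,"w7v")
plan([.5144,.3594,.2],.067)
E
```

```text
clk 7.4 pos [0.5287 0.1459 0.1897] phi -1.5999 gap 0.501 F [-0.2  0.7 -0.3]
SHIFT [-21.3, 2.04, -1.03] TURN [-0.006, -0.006, -1.667]
```

View pics/w7v.png

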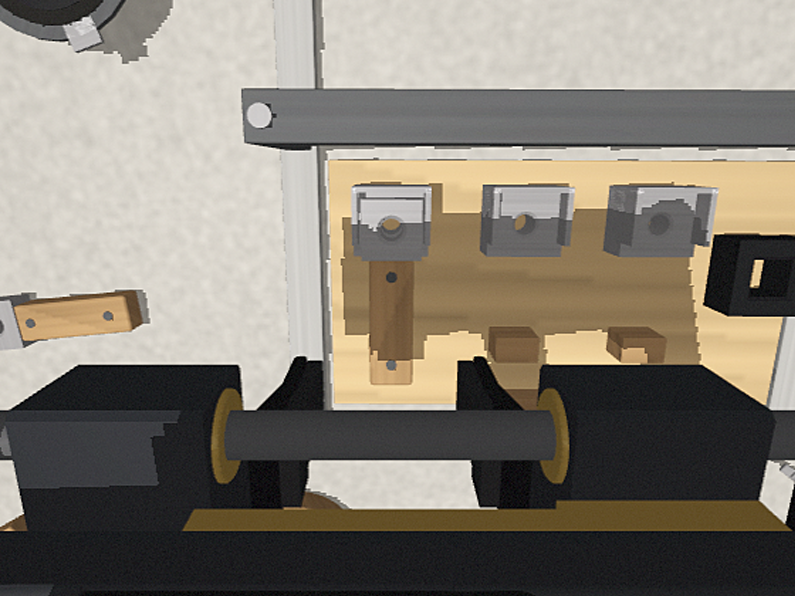

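Arm C is seated in seat1 with its hole concentric. Next is arm B.

Call:
drive_tool:
  commands:
    - [[-4,0,0],[0,0,-0.15],0.4]
    - [[-8,0,0],[0,0,-0.3],0.4]
    - [[-12,0,0],[0,0,-0.45],0.4]
    - [[-16,1,0],[0,0,-0.6],0.4]
    - [[-20.5,2,-1],[0,0,-0.74],0.4]

```text
clock: 7.9
position: [0.5105, 0.3513, 0.1935]
orientation: [0.91, -0.415, -0.002, 0.003]
contact_force: [0.8, 1.4, 0.3]
finger_gap: 0.599
```

Call:
drive_tool:
  commands:
    - [[0,0,0],[0,0,-0.15],0.4]
    - [[0,0,0],[0,0,-0.3],0.4]
    - [[0,0,0],[0,0,-0.45],0.4]
    - [[0,0,0],[0,0,-0.6],0.4]
    - [[0,0,0],[0,0,-0.74],0.4]

```text
clock: 8.4
position: [0.5115, 0.3508, 0.1946]
orientation: [0.998, -0.057, -0.002, 0.001]
contact_force: [-0.2, 0.9, 0.8]
finger_gap: 0.599
```

Call:
drive_tool:
  commands:
    - [[0,0,0],[0,0,-0.15],0.4]
    - [[0,0,0],[0,0,-0.19],0.4]
    - [[0,0,0],[0,0,-0.19],0.4]
    - [[0,0,0],[0,0,-0.19],0.4]
    - [[0,0,0],[0,0,-0.19],0.4]

```text
clock: 8.9
position: [0.5123, 0.351, 0.1959]
orientation: [0.999, 0.035, -0.001, 0.0]
contact_force: [0.1, 0.1, -0.0]
finger_gap: 0.599
```

```bash
python3 - <<'E'
from h import *
im,_,c=grab("wrist","w8")
crop(im,0,0,560,420,1.42,"w8v")
plan([.5118,.3595,.2],.067)
E
```

```text
clk 8.95 pos [0.5124 0.3511 0.1961] phi 0.0694 gap 0.598 F [-0.8 -0.2  0.2]
SHIFT [-0.0, -0.85, -0.39] TURN [0.0, 0.001, 0.002]
```

View pics/w8v.png

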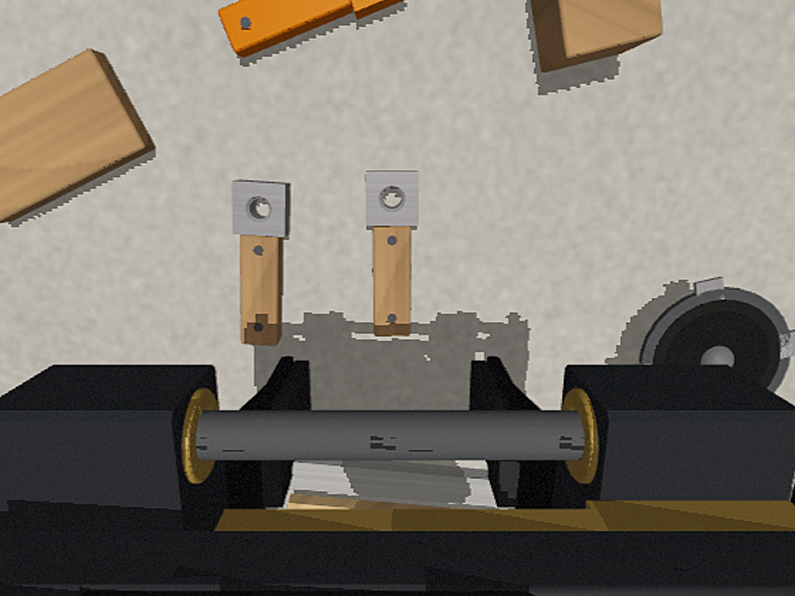

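```bash
python3 - <<'E'
from h import *
_,_,c=load("w8")
for h,f in [((391.5,198),(391.5,319)),((260,208),(258.5,327))]:
    q=onplane(c,np.array([h,f])/1.42,.018); d=q[0]-q[1]; d/=np.linalg.norm(d)
    psi=np.arctan2(d[1],d[0]); g=q[0]-.042*d
    print(q[:,:2].round(4).tolist(),psi, g)
    plan([g[0],g[1],.03],psi-np.pi/2)
E
```

```text
[[0.5092, 0.4009], [0.5146, 0.3249]] 1.6418776520538536 [0.51218573 0.35899359 0.018     ]
clk 8.95 pos [0.5124 0.3511 0.1961] phi 0.0694 gap 0.598 F [-0.8 -0.2  0.2]
SHIFT [0.05, -0.8, 16.61] TURN [0.0, 0.001, -0.002]
[[0.4301, 0.3894], [0.4296, 0.3135]] 1.56434501862667 [0.42984692 0.34736126 0.018     ]
clk 8.95 pos [0.5124 0.3511 0.1961] phi 0.0694 gap 0.598 F [-0.8 -0.2  0.2]
SHIFT [-8.25, -0.21, 16.61] TURN [0.0, 0.001, 0.076]
```

Call:
drive_tool:
  commands:
    - [[0,-0.8,4.5],[0,0,0],0.4]
    - [[0,-0.8,9],[0,0,0],0.4]
    - [[0,-0.8,13],[0,0,0],0.4]
    - [[0,-0.8,16],[0,0,0],0.4]
    - [[0,-0.8,16.6],[0,0,0],0.4]

```text
clock: 9.45
position: [0.5094, 0.3578, 0.0267]
orientation: [0.999, 0.035, -0.004, 0.002]
contact_force: [-1.2, -0.3, -0.6]
finger_gap: 0.597
```

Call:
drive_tool:
  commands:
    - [[0,0,0],[0,0,0],0.4]
    - [[0,0,1],[0,0,0],0.4]
    - [[0,0,1.7],[0,0,0],0.4]
    - [[0,0,1.7],[0,0,0],0.4]

```text
clock: 9.85
position: [0.5121, 0.3592, 0.0137]
orientation: [0.999, 0.035, 0.0, -0.0]
contact_force: [-0.6, 0.1, 0.7]
finger_gap: 0.598
```

```bash
python3 - <<'E'
from h import *
plan([.5122,.3590,.013],.071)
E
```

```text
clk 9.85 pos [0.5121 0.3592 0.0137] phi 0.0699 gap 0.598 F [-0.6  0.1  0.7]
SHIFT [0.01, 0.02, 0.07] TURN [-0.0, -0.0, -0.001]
```

Call:
drive_tool:
  commands:
    - [[0,0,0],[0,0,0],1]
    - [[0,0,0],[0,0,0],1]
    - [[0,0,0],[0,0,0],1]
    - [[0,0,0],[0,0,0],1]
    - [[0,0,0],[0,0,0],1]

```text
clock: 10.35
position: [0.5122, 0.3593, 0.0138]
orientation: [0.999, 0.035, 0.0, -0.0]
contact_force: [0.2, -0.4, 0.8]
finger_gap: 0.27
```

Call:
drive_tool:
  commands:
    - [[0,0,0],[0,0,0],1]
    - [[0,0,-2],[0,0,0],1]
    - [[0,0,-7],[0,0,0],1]
    - [[0,0,-12],[0,0,0],1]
    - [[0,0,-16],[0,0,0],1]

```text
clock: 10.85
position: [0.5122, 0.3593, 0.1758]
orientation: [0.999, 0.035, 0.001, -0.0]
contact_force: [0.4, 0.2, -1.3]
finger_gap: 0.271
```

```bash
python3 - <<'E'
from h import *
# seat2 (.5673,.0698)
plan([.5673-.042,.0698+.042*.029,.175],-1.6)
E
```

```text
clk 10.85 pos [0.5122 0.3593 0.1758] phi 0.07 gap 0.271 F [ 0.4  0.2 -1.3]
SHIFT [-0.71, 28.85, 0.06] TURN [-0.001, -0.0, 1.67]
```

Call:
drive_tool:
  commands:
    - [[0,4.5,0],[0,0,0.15],1]
    - [[0,9,0],[0,0,0.3],1]
    - [[0,13.5,0],[0,0,0.45],1]
    - [[0,18,0],[0,0,0.6],1]
    - [[-0.5,22.5,0],[0,0,0.74],1]

```text
clock: 11.35
position: [0.5231, 0.1327, 0.1735]
orientation: [0.943, -0.331, 0.0, -0.0]
contact_force: [1.4, 0.3, -0.3]
finger_gap: 0.274
```

Call:
drive_tool:
  commands:
    - [[0,0,0],[0,0,0.15],1]
    - [[0,0,0],[0,0,0.3],1]
    - [[0,0,0],[0,0,0.45],1]
    - [[0,0,0],[0,0,0.6],1]
    - [[0,0,0],[0,0,0.74],1]

```text
clock: 11.85
position: [0.5224, 0.1342, 0.1733]
orientation: [0.76, -0.65, -0.0, 0.0]
contact_force: [0.2, -0.4, -1.5]
finger_gap: 0.274
```

```bash
python3 - <<'E'
from h import *
plan([.5673-.042,.0698+.042*.029,.101],-1.6)
E
```

```text
clk 11.85 pos [0.5224 0.1342 0.1733] phi -1.4163 gap 0.274 F [ 0.2 -0.4 -1.5]
SHIFT [6.29, 0.68, 7.23] TURN [0.001, 0.0, 0.184]
```

Call:
drive_tool:
  commands:
    - [[4,0.7,0],[0,0,0.15],1]
    - [[6.3,0.7,2],[0,0,0.18],1]
    - [[6.3,0.7,6],[0,0,0.18],1]
    - [[6.3,0.7,7.2],[0,0,0.18],1]
    - [[6.3,0.7,7.2],[0,0,0.18],1]

```text
clock: 12.35
position: [0.5239, 0.0713, 0.0997]
orientation: [-0.7, 0.714, 0.002, -0.002]
contact_force: [-0.2, -0.9, -0.2]
finger_gap: 0.272
```

Call:
drive_tool:
  commands:
    - [[0,0,0],[0,0,0],1]
    - [[0,0,0],[0,0,0],1]

```text
clock: 12.55
position: [0.5269, 0.0715, 0.1028]
orientation: [-0.701, 0.713, -0.001, 0.001]
contact_force: [-0.1, 0.7, -1.4]
finger_gap: 0.272
```

```bash
python3 - <<'E'
from h import *
plan([.5673-.042,.0698+.042*.029,.1],-1.6)
im,_,c=grab("wrist","w9")
crop(im,0,0,560,420,1.42,"w9v")
E
```

```text
clk 12.55 pos [0.5269 0.0715 0.1028] phi -1.589 gap 0.272 F [-0.1  0.7 -1.4]
SHIFT [0.06, 0.16, 0.28] TURN [-0.003, -0.0, 0.011]
```

View pics/w9v.png

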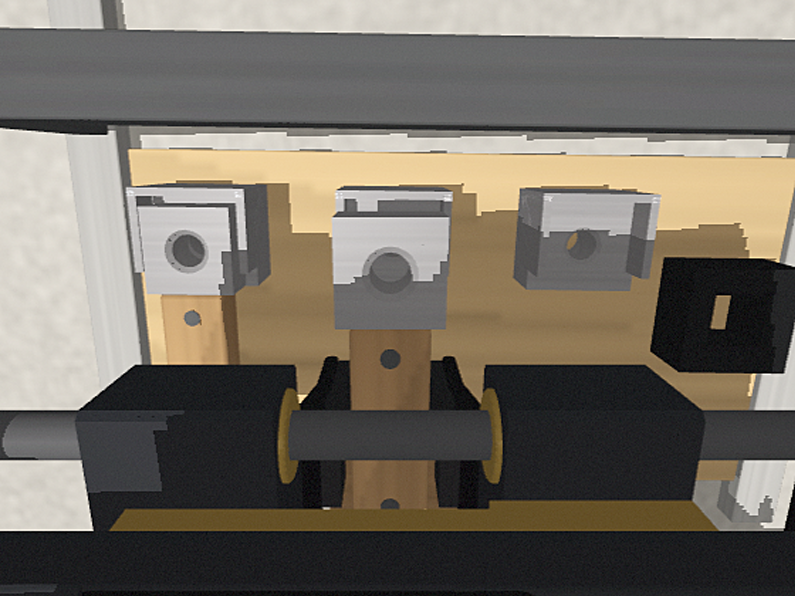

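```bash
python3 - <<'E'
from h import *
_,_,c=load("w9"); s=robot.state()
print(onplane(c,[np.array((389.5,270.5))/1.42],.107))
plan([.5249,.0708,.058],-1.6)
E
```

```text
[[0.56851041 0.07099246 0.107     ]]
clk 12.6 pos [0.527  0.0715 0.1029] phi -1.589 gap 0.275 F [-0.2  0.1 -1.3]
SHIFT [0.07, 0.22, 4.49] TURN [-0.003, -0.0, 0.011]
```

Call:
drive_tool:
  commands:
    - [[0.07,0.14,2],[0,0,0.01],1]
    - [[0.07,0.14,3.3],[0,0,0.01],1]
    - [[0.07,0.14,4],[0,0,0.01],1]
    - [[0.07,0.14,4.4],[0,0,0.01],1]
    - [[0.07,0.14,4.4],[0,0,0.01],1]

```text
clock: 13.1
position: [0.525, 0.0705, 0.0579]
orientation: [-0.697, 0.717, -0.0, 0.0]
contact_force: [0.2, -0.9, -1.3]
finger_gap: 0.271
```

```bash
python3 - <<'E'
from h import *
plan([.5256,.0708,.0578],-1.6)
im,_,c=grab("wrist","w10")
crop(im,0,0,560,420,1.42,"w10v")
E
```

```text
clk 13.1 pos [0.525  0.0705 0.0579] phi -1.5998 gap 0.271 F [ 0.2 -0.9 -1.3]
SHIFT [-0.04, -0.06, 0.01] TURN [-0.001, -0.0, 0.0]
```

View pics/w10v.png

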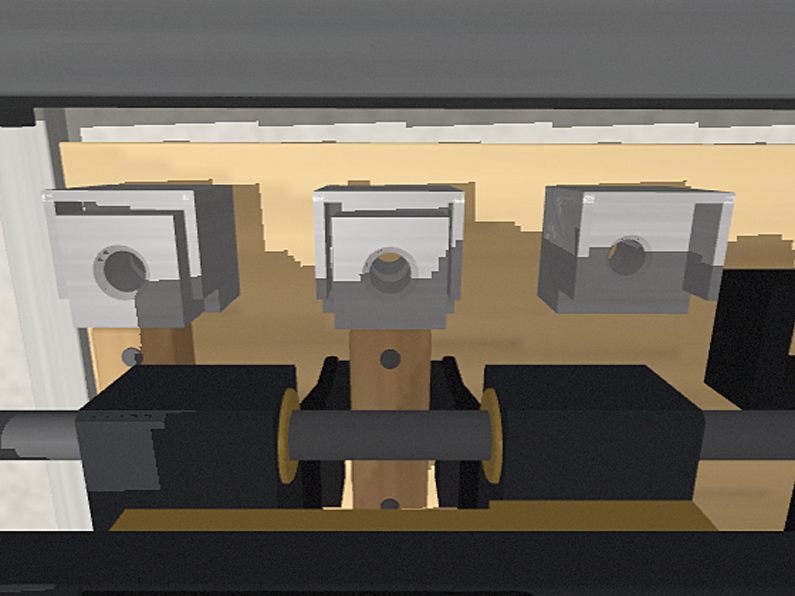

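Call:
drive_tool:
  commands:
    - [[-0.03,-0.06,0],[0,0,0],1]
    - [[-0.03,-0.06,0],[0,0,0],1]
    - [[-0.03,-0.06,0.05],[0,0,0],0.5]
    - [[-0.03,-0.06,0.05],[0,0,0],0.5]
    - [[-0.03,-0.06,0.05],[0,0,0],0.5]

```text
clock: 13.65
position: [0.5253, 0.0707, 0.0571]
orientation: [-0.697, 0.717, -0.0, 0.0]
contact_force: [-0.1, 0.4, 0.3]
finger_gap: 0.45
```

Call:
drive_tool:
  commands:
    - [[0,0,-2],[0,0,0],0.5]
    - [[0,0,-6],[0,0,0],0.5]
    - [[0,0,-10],[0,0,0],0.5]
    - [[0,0,-13],[0,0,0],0.5]

```text
clock: 14.05
position: [0.5257, 0.0706, 0.1892]
orientation: [-0.697, 0.717, -0.001, 0.001]
contact_force: [0.7, -0.3, 0.1]
finger_gap: 0.501
```

```bash
python3 - <<'E'
from h import *
plan([.4299,.3400,.2],0)
im,_,c=grab("wrist","w11")
crop(im,0,0,560,420,1.42,"w11v")
E
```

```text
clk 14.05 pos [0.5257 0.0706 0.1892] phi -1.6 gap 0.501 F [ 0.7 -0.3  0.1]
SHIFT [-26.65, 10.36, -1.1] TURN [-0.002, -0.002, -1.6]
```

View pics/w11v.png

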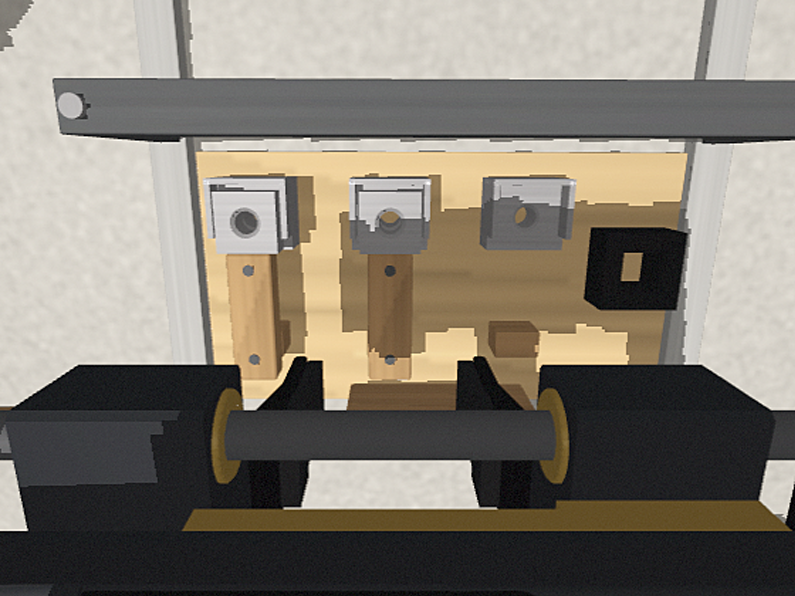

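Two arms are seated. Arm A is next.

Call:
drive_tool:
  commands:
    - [[-4.5,2,0],[0,0,-0.15],0.4]
    - [[-9,4,0],[0,0,-0.3],0.4]
    - [[-13.5,6,0],[0,0,-0.45],0.4]
    - [[-18,8,-0.5],[0,0,-0.6],0.4]
    - [[-22,10,-1],[0,0,-0.74],0.4]

```text
clock: 14.6
position: [0.4305, 0.2953, 0.1969]
orientation: [0.91, -0.414, -0.0, -0.0]
contact_force: [0.7, 0.3, 0.5]
finger_gap: 0.599
```

Call:
drive_tool:
  commands:
    - [[0,0,0],[0,0,-0.15],0.4]
    - [[0,0,0],[0,0,-0.3],0.4]
    - [[0,0,0],[0,0,-0.45],0.4]
    - [[0,0,0],[0,0,-0.6],0.4]
    - [[0,0,0],[0,0,-0.74],0.4]

```text
clock: 15.1
position: [0.4313, 0.2936, 0.1968]
orientation: [0.998, -0.057, -0.0, 0.0]
contact_force: [0.3, -0.3, 0.2]
finger_gap: 0.599
```

```bash
python3 - <<'E'
from h import *
plan([.4299,.3400,.2],0)
E
```

```text
clk 15.1 pos [0.4313 0.2936 0.1968] phi -0.1137 gap 0.599 F [ 0.3 -0.3  0.2]
SHIFT [-0.67, -4.6, -0.32] TURN [0.0, 0.0, -0.114]
```

Call:
drive_tool:
  commands:
    - [[-0.7,-4.6,0],[0,0,-0.11],0.4]
    - [[-0.7,-4.6,0],[0,0,-0.11],0.4]
    - [[-0.7,-4.6,0],[0,0,-0.11],0.4]
    - [[-0.7,-4.6,0],[0,0,-0.11],0.4]

```text
clock: 15.5
position: [0.4297, 0.3394, 0.1967]
orientation: [1.0, -0.005, -0.001, 0.0]
contact_force: [0.5, -0.2, -0.6]
finger_gap: 0.605
```

```bash
python3 - <<'E'
from h import *
plan([.4299,.3474,.02],0)
im,_,c=grab("wrist","w12")
crop(im,0,0,560,420,1.42,"w12v")
E
```

```text
clk 15.5 pos [0.4297 0.3394 0.1967] phi -0.0103 gap 0.605 F [ 0.5 -0.2 -0.6]
SHIFT [0.03, -0.82, 17.67] TURN [0.001, 0.001, -0.01]
```

View pics/w12v.png

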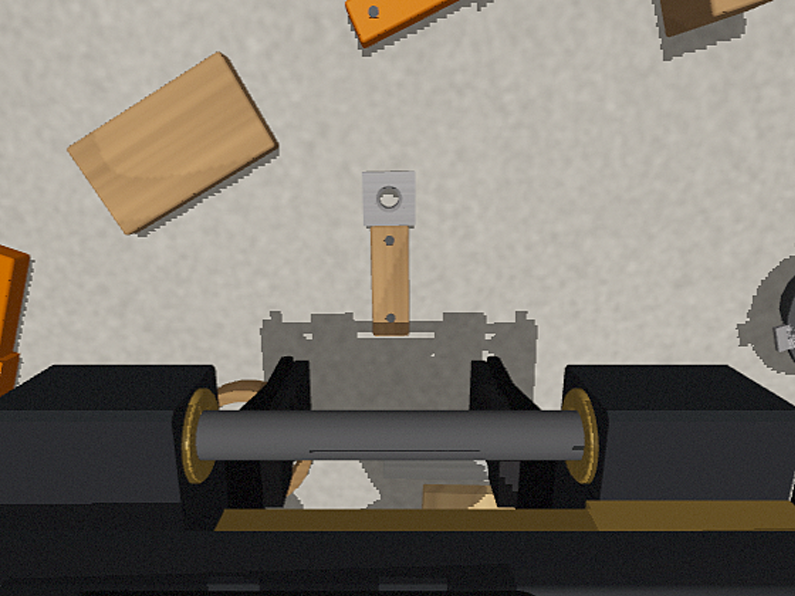

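```bash
python3 - <<'E'
from h import *
_,_,c=load("w2"); print(onplane(c,np.array([(178,352),(238,352),(180,297)])/1.42,.0).round(3))
_,_,c=load("w12")
q=onplane(c,np.array([(389,198),(391,319)])/1.42,.018); d=q[0]-q[1]; d/=np.linalg.norm(d); psi=np.arctan2(d[1],d[0]); g=q[0]-.042*d
print(q.round(4),psi-np.pi/2); plan([g[0],g[1],.03],psi-np.pi/2)
E
```

```text
[[0.326 0.217 0.   ]
 [0.375 0.218 0.   ]
 [0.332 0.264 0.   ]]
[[0.4291 0.3892 0.018 ]
 [0.4296 0.3128 0.018 ]] 0.006986599086997947
clk 15.55 pos [0.4298 0.3392 0.1967] phi -0.0109 gap 0.601 F [-0.2 -0.4  0.1]
SHIFT [-0.03, -0.81, 16.67] TURN [0.001, 0.001, -0.018]
```

Call:
drive_tool:
  commands:
    - [[0,-0.8,4.5],[0,0,-0.015],0.4]
    - [[0,-0.8,9],[0,0,-0.015],0.4]
    - [[0,-0.8,13],[0,0,-0.015],0.4]
    - [[0,-0.8,16],[0,0,-0.015],0.4]
    - [[0,-0.8,16.6],[0,0,-0.015],0.4]

```text
clock: 16.05
position: [0.4282, 0.3459, 0.0279]
orientation: [1.0, 0.002, -0.003, 0.002]
contact_force: [-0.6, -0.3, -0.4]
finger_gap: 0.599
```

Call:
drive_tool:
  commands:
    - [[0,0,0],[0,0,0],0.4]
    - [[0,0,1],[0,0,0],0.4]
    - [[0,0,1.7],[0,0,0],0.4]
    - [[0,0,1.7],[0,0,0],0.4]

```text
clock: 16.45
position: [0.4303, 0.348, 0.0142]
orientation: [1.0, 0.002, 0.0, -0.0]
contact_force: [-1.3, -0.0, -0.3]
finger_gap: 0.6
```

```bash
python3 - <<'E'
from h import *
plan([.4294,.3472,.0135],.007)
E
```

```text
clk 16.45 pos [0.4303 0.348  0.0142] phi 0.0049 gap 0.6 F [-1.3 -0.  -0.3]
SHIFT [-0.09, 0.08, 0.07] TURN [-0.0, -0.0, -0.002]
```

Call:
drive_tool:
  commands:
    - [[-0.1,0.1,0],[0,0,0],0.4]
    - [[-0.1,0.1,0],[0,0,0],1]
    - [[-0.1,0.1,0],[0,0,0],1]
    - [[-0.1,0.1,0],[0,0,0],1]
    - [[-0.1,0.1,0],[0,0,0],1]

```text
clock: 16.95
position: [0.4294, 0.3471, 0.0142]
orientation: [1.0, 0.003, 0.0, -0.0]
contact_force: [-1.1, -0.3, -0.3]
finger_gap: 0.323
```

Call:
drive_tool:
  commands:
    - [[0,0,0],[0,0,0],1]
    - [[0,0,0],[0,0,0],1]
    - [[0,0,-4],[0,0,0],1]
    - [[0,0,-10],[0,0,0],1]
    - [[0,0,-16],[0,0,0],1]

```text
clock: 17.45
position: [0.4284, 0.3465, 0.1545]
orientation: [1.0, 0.002, -0.001, 0.001]
contact_force: [1.0, 0.1, -1.3]
finger_gap: 0.274
```

```bash
python3 - <<'E'
from h import *
# seat3 (.5653,-.0050)
plan([.5653-.042,-.0050+.042*.029,.175],-1.6)
E
```

```text
clk 17.45 pos [0.4284 0.3465 0.1545] phi 0.0049 gap 0.274 F [ 1.   0.1 -1.3]
SHIFT [9.31, 35.08, -2.03] TURN [0.003, 0.001, 1.605]
```

Call:
drive_tool:
  commands:
    - [[1.2,4.4,-0.5],[0,0,0.15],1]
    - [[2.4,8.8,-1],[0,0,0.3],1]
    - [[3.6,13.2,-1],[0,0,0.45],1]
    - [[4.8,17.6,-1],[0,0,0.6],1]
    - [[6,22,-1],[0,0,0.74],1]

```text
clock: 17.95
position: [0.4902, 0.1257, 0.164]
orientation: [0.932, -0.362, -0.0, 0.0]
contact_force: [0.3, 0.4, -2.0]
finger_gap: 0.27
```

```bash
python3 - <<'E'
from h import *
plan([.5653-.042,-.0050+.042*.029,.175],-1.6)
E
```

```text
clk 17.95 pos [0.4902 0.1257 0.164 ] phi -0.7406 gap 0.27 F [ 0.3  0.4 -2. ]
SHIFT [11.17, 7.32, -1.1] TURN [0.0, 0.0, 0.859]
```

Call:
drive_tool:
  commands:
    - [[2.2,1.5,-0.2],[0,0,0.15],1]
    - [[4.4,3,-0.4],[0,0,0.3],1]
    - [[6.6,4.5,-0.6],[0,0,0.45],1]
    - [[8.8,6,-0.8],[0,0,0.6],1]
    - [[11.2,7.3,-1],[0,0,0.74],1]

```text
clock: 18.45
position: [0.5237, -0.0029, 0.1737]
orientation: [0.738, -0.675, -0.001, 0.0]
contact_force: [-0.2, 0.4, -2.3]
finger_gap: 0.271
```

Call:
drive_tool:
  commands:
    - [[0,0,0],[0,0,0.12],1]
    - [[0,0,3],[0,0,0.12],1]
    - [[0,0,6],[0,0,0.12],1]
    - [[0,0,7.2],[0,0,0.12],1]
    - [[0,0,7.2],[0,0,0.12],1]

```text
clock: 18.95
position: [0.5229, -0.0016, 0.1003]
orientation: [-0.698, 0.716, 0.002, -0.001]
contact_force: [0.3, -0.8, -0.3]
finger_gap: 0.273
```

Call:
drive_tool:
  commands:
    - [[0,0,0],[0,0,0],1]
    - [[0,0,0],[0,0,0],1]

```text
clock: 19.15
position: [0.5255, -0.002, 0.1032]
orientation: [-0.699, 0.716, -0.001, 0.001]
contact_force: [-0.5, -0.2, -1.1]
finger_gap: 0.27
```

```bash
python3 - <<'E'
from h import *
plan([.5653-.042,-.0050+.042*.029,.0585],-1.6)
im,_,c=grab("wrist","w13")
crop(im,0,0,560,420,1.42,"w13v")
E
```

```text
clk 19.15 pos [ 0.5255 -0.002   0.1032] phi -1.5948 gap 0.27 F [-0.5 -0.2 -1.1]
SHIFT [0.18, 0.23, 4.47] TURN [-0.003, -0.0, 0.005]
```

View pics/w13v.png

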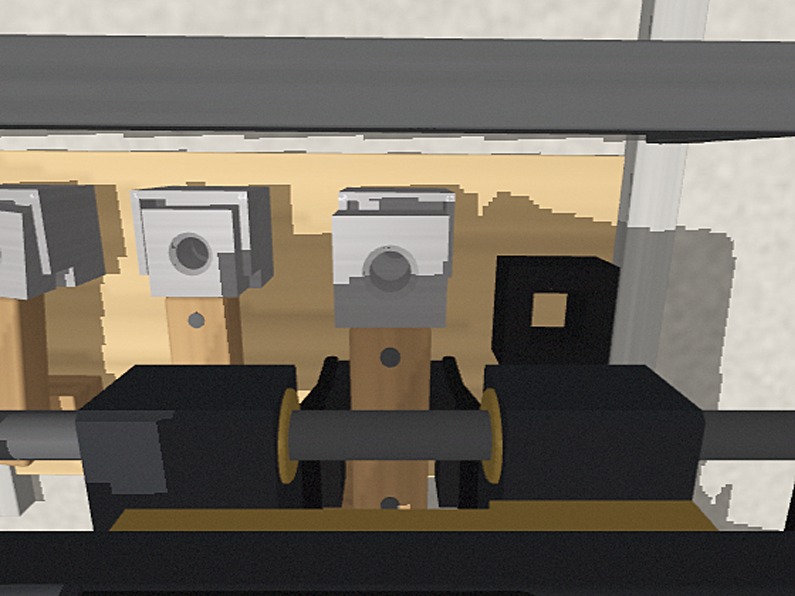

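Call:
drive_tool:
  commands:
    - [[0.18,0.2,2],[0,0,0.005],1]
    - [[0.18,0.2,3.3],[0,0,0.005],1]
    - [[0.18,0.2,4],[0,0,0.005],1]
    - [[0.18,0.2,4.45],[0,0,0.005],1]
    - [[0.18,0.2,4.45],[0,0,0.005],1]

```text
clock: 19.7
position: [0.5232, -0.0037, 0.0581]
orientation: [-0.697, 0.717, -0.001, 0.0]
contact_force: [0.4, 0.7, -1.3]
finger_gap: 0.27
```

```bash
python3 - <<'E'
from h import *
plan([.5233,-.0038,.0583],-1.6)
im,_,c=grab("wrist","w14")
crop(im,0,0,560,420,1.42,"w14v")
E
```

```text
clk 19.7 pos [ 0.5232 -0.0037  0.0581] phi -1.5998 gap 0.27 F [ 0.4  0.7 -1.3]
SHIFT [0.01, -0.01, -0.02] TURN [-0.001, -0.0, 0.0]
```

View pics/w14v.png

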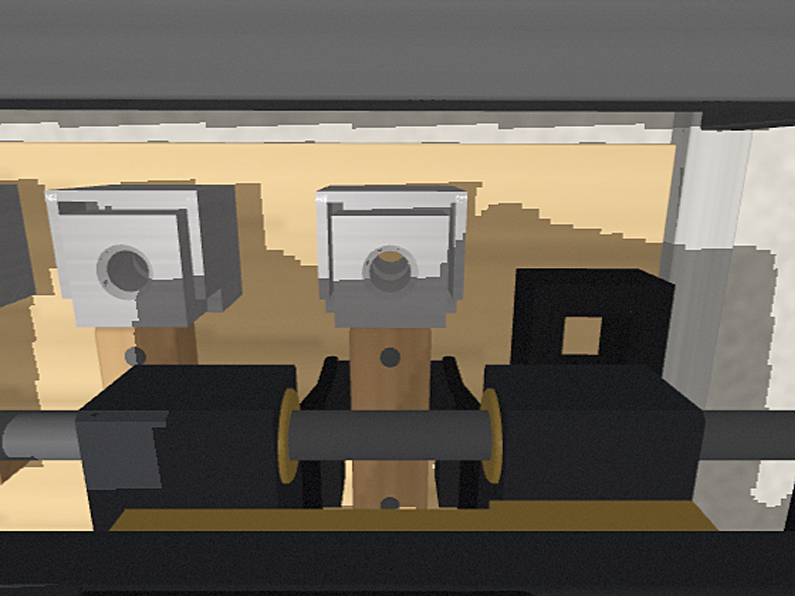

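Call:
drive_tool:
  commands:
    - [[0,0,0.05],[0,0,0],0.55]
    - [[0,0,0.05],[0,0,0],0.55]
    - [[0,0,0.05],[0,0,0],0.55]
    - [[0,0,-2],[0,0,0],0.55]
    - [[0,0,-6],[0,0,0],0.55]

```text
clock: 20.25
position: [0.5202, -0.0034, 0.1158]
orientation: [-0.697, 0.717, 0.003, -0.002]
contact_force: [0.7, -0.9, 0.5]
finger_gap: 0.449
```

Call:
drive_tool:
  commands:
    - [[0,0,-4],[0,0,0],0.5]
    - [[0,0,-8],[0,0,0],0.4]
    - [[0,0,-8],[0,0,0],0.4]
    - [[0,0,-8],[0,0,0],0.4]
    - [[0,0,-8],[0,0,0],0.4]

```text
clock: 20.75
position: [0.5214, -0.0035, 0.1965]
orientation: [-0.697, 0.717, 0.001, -0.001]
contact_force: [-0.5, 0.8, -1.0]
finger_gap: 0.598
```

```bash
python3 - <<'E'
from h import *
plan([.4905,-.26,.2],-1.6)
im,_,c=grab("wrist","w15")
crop(im,0,0,560,420,1.42,"w15v")
E
```

```text
clk 20.75 pos [ 0.5214 -0.0035  0.1965] phi -1.6001 gap 0.598 F [-0.5  0.8 -1. ]
SHIFT [25.73, 2.34, -0.35] TURN [0.003, 0.0, -0.0]
```

View pics/w15v.png

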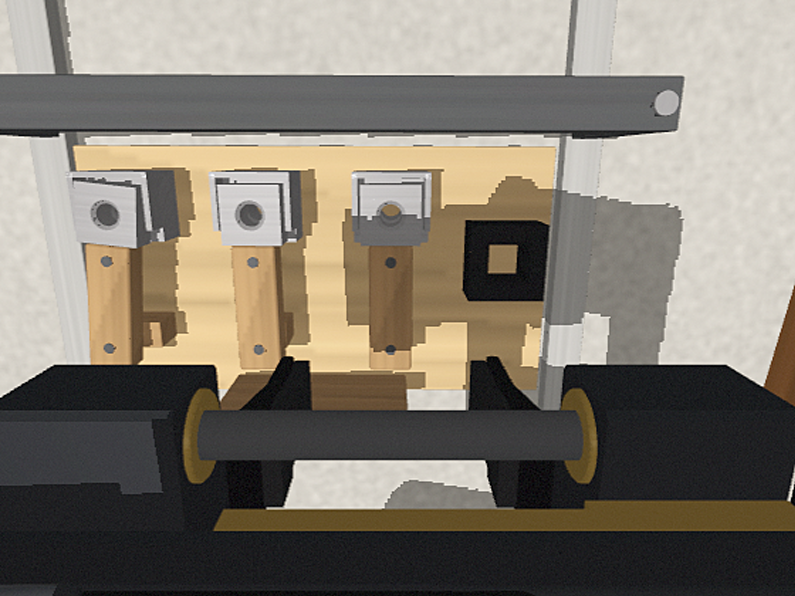

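The arm in seat1 looks skewed now, perhaps because it was knocked. I'll look from closer.

Call:
drive_tool:
  commands:
    - [[-5,0,0],[0,0,0],0.4]
    - [[-10,0,0],[0,0,0],0.4]
    - [[-15,0,0],[0,0,0],0.4]
    - [[-15,0,0],[0,0,0],0.4]
    - [[-15,0,0],[0,0,0],0.4]

```text
clock: 21.3
position: [0.5257, 0.1472, 0.1959]
orientation: [-0.698, 0.716, 0.001, -0.001]
contact_force: [-0.5, -0.3, -0.5]
finger_gap: 0.595
```

```bash
python3 - <<'E'
from h import *
plan([.5267,.146,.2],-1.6)
im,_,c=grab("wrist","w16")
crop(im,0,0,560,420,1.42,"w16v")
E
```

```text
clk 21.3 pos [0.5257 0.1472 0.1959] phi -1.5968 gap 0.595 F [-0.5 -0.3 -0.5]
SHIFT [0.12, -0.1, -0.41] TURN [0.003, -0.001, 0.003]
```

View pics/w16v.png

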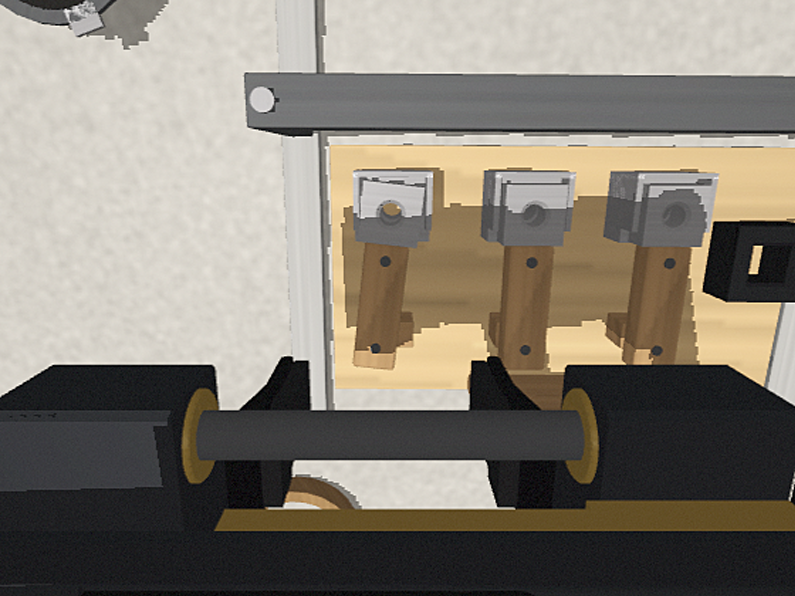

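```bash
python3 - <<'E'
from h import *
_,_,c=load("w16")
for h,f in [((391,210),(375,349)),((535,212),(525,350)),((676,213),(656,351))]:
    q=onplane(c,np.array([h,f])/1.42,.062); d=q[0]-q[1]; L=np.linalg.norm(d);d/=L
    print(q.round(4).tolist(),L.round(4),np.arctan2(d[1],d[0]))
plan([.5272,.1458,.12],-1.6)
E
```

```text
[[0.5711, 0.1454, 0.062], [0.4938, 0.1563, 0.062]] 0.078 -0.14035318888398554
[[0.5681, 0.0697, 0.062], [0.4911, 0.0717, 0.062]] 0.0771 -0.025780244828311726
[[0.5657, -0.0045, 0.062], [0.4886, -0.0023, 0.062]] 0.0771 -0.02855975340055346
clk 21.35 pos [0.526  0.1461 0.1961] phi -1.5988 gap 0.6 F [-1.  -0.4 -1.4]
SHIFT [0.02, -0.15, 7.61] TURN [0.003, -0.001, 0.001]
```

Seat1's arm was knocked about 0.11 rad askew; the other two are true. I'll straighten it by gripping along the seat axis.

Call:
drive_tool:
  commands:
    - [[0,-0.1,4.5],[0,0,0],0.4]
    - [[0,-0.1,9],[0,0,0],0.4]
    - [[0,-0.1,12],[0,0,0],0.4]
    - [[0,-0.1,13.6],[0,0,0],0.4]
    - [[0,-0.1,13.6],[0,0,0],0.4]

```text
clock: 21.85
position: [0.5258, 0.144, 0.0586]
orientation: [-0.696, 0.718, 0.002, -0.003]
contact_force: [-0.3, 0.2, -0.6]
finger_gap: 0.599
```

Call:
drive_tool:
  commands:
    - [[0,0,0],[0,0,0],0.6]
    - [[0,0,0],[0,0,0],1]
    - [[0,0,0],[0,0,0],1]
    - [[0,0,0],[0,0,0],1]
    - [[0,0,0],[0,0,0],1]

```text
clock: 22.35
position: [0.5284, 0.1464, 0.0626]
orientation: [-0.697, 0.717, -0.001, 0.001]
contact_force: [-0.0, 0.3, 3.5]
finger_gap: 0.273
```

```bash
python3 - <<'E'
from h import *
plan([.5272,.1458,.058],-1.6)
im,_,c=grab("wrist","w17")
crop(im,0,0,560,420,1.42,"w17v")
E
```

```text
clk 22.35 pos [0.5284 0.1464 0.0626] phi -1.6 gap 0.273 F [-0.   0.3  3.5]
SHIFT [0.07, 0.12, 0.46] TURN [-0.002, 0.0, 0.0]
```

View pics/w17v.png

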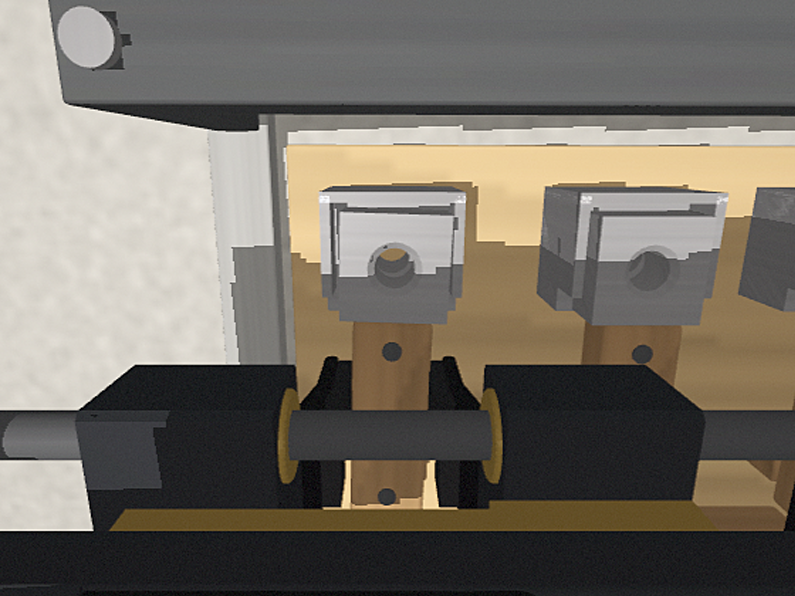

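Call:
drive_tool:
  commands:
    - [[0,0,0],[0,0,0],1]
    - [[0,0,0],[0,0,0],0.4]
    - [[0,0,0],[0,0,0],0.4]
    - [[0,0,-1],[0,0,0],0.4]
    - [[0,0,-6],[0,0,0],0.4]

```text
clock: 22.9
position: [0.5238, 0.1457, 0.1177]
orientation: [-0.697, 0.717, 0.004, -0.005]
contact_force: [0.7, -0.3, -0.8]
finger_gap: 0.538
```

Call:
drive_tool:
  commands:
    - [[0,0,-4],[0,0,0],0.4]
    - [[0,0,-7],[0,0,0],0.4]
    - [[0,0,-7],[0,0,0],0.4]
    - [[0,0,-7],[0,0,0],0.4]

```text
clock: 23.3
position: [0.5279, 0.1462, 0.1925]
orientation: [-0.697, 0.717, -0.001, 0.001]
contact_force: [-0.8, -0.1, 0.2]
finger_gap: 0.6
```

```bash
python3 - <<'E'
from h import *
plan([.4905,-.26,.2],-1.6)
im,_,c=grab("wrist","w18")
crop(im,200,80,340,210,2.3,"w18v")
E
```

```text
clk 23.3 pos [0.5279 0.1462 0.1925] phi -1.5999 gap 0.6 F [-0.8 -0.1  0.2]
SHIFT [40.71, 2.55, -0.76] TURN [-0.002, 0.0, 0.0]
```

View pics/w18v.png

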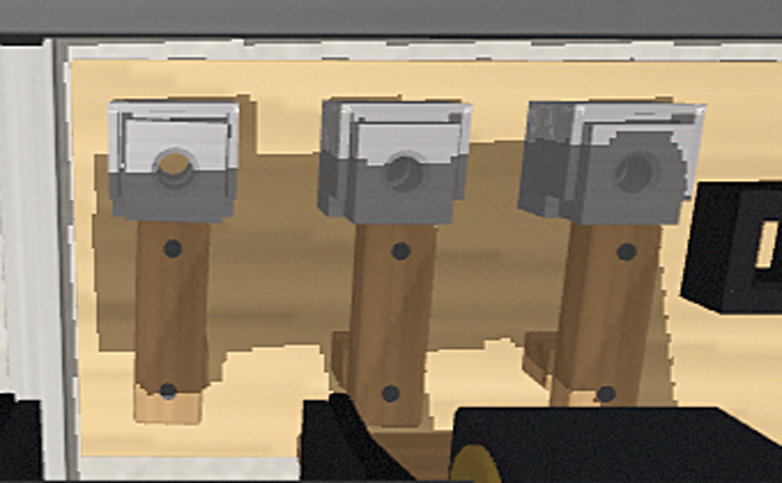

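Call:
drive_tool:
  commands:
    - [[5,0,-0.5],[0,0,0],0.4]
    - [[10,1,-0.5],[0,0,0],0.4]
    - [[15,2,-0.5],[0,0,0],0.4]
    - [[20,3,-0.5],[0,0,0],0.4]
    - [[24,5,-0.5],[0,0,0],0.4]

```text
clock: 23.85
position: [0.4705, -0.0944, 0.1951]
orientation: [-0.697, 0.717, 0.001, -0.0]
contact_force: [-0.0, 0.2, -0.3]
finger_gap: 0.599
```

Call:
drive_tool:
  commands:
    - [[5,1,0],[0,0,0],0.4]
    - [[10,2,0],[0,0,0],0.4]
    - [[15,4,0],[0,0,0],0.4]
    - [[19,6,0],[0,0,0],0.4]
    - [[19,6,0],[0,0,0],0.4]

```text
clock: 24.35
position: [0.4028, -0.2856, 0.195]
orientation: [-0.694, 0.72, 0.0, -0.001]
contact_force: [0.3, 1.2, 0.5]
finger_gap: 0.601
```

Call:
drive_tool:
  commands:
    - [[0,0,0],[0,0,0],0.4]
    - [[0,0,0],[0,0,0],0.4]

```text
clock: 24.55
position: [0.4048, -0.2787, 0.1954]
orientation: [-0.697, 0.717, 0.002, 0.0]
contact_force: [0.4, 0.0, 0.6]
finger_gap: 0.599
```

```bash
python3 - <<'E'
from h import *
plan([.4905,-.26,.2],-1.6)
im,_,c=grab("wrist","w19")
crop(im,0,0,560,420,1.42,"w19v")
E
```

```text
clk 24.55 pos [ 0.4048 -0.2787  0.1954] phi -1.5995 gap 0.599 F [0.4 0.  0.6]
SHIFT [-2.12, -8.51, -0.47] TURN [0.002, 0.003, 0.001]
```

View pics/w19v.png

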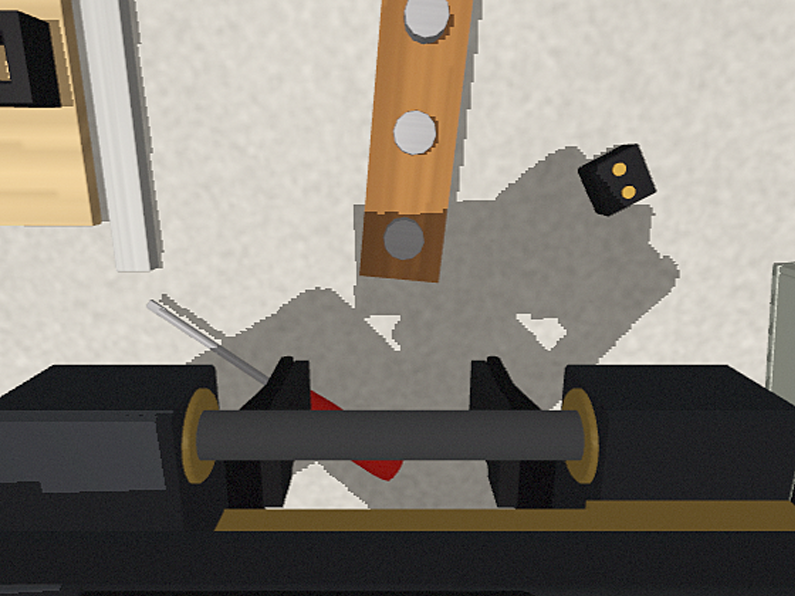

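```bash
python3 - <<'E'
from h import *
im,_,c=load("w19")
q=onplane(c,np.array([(428,16),(415,131.5),(404,240)])/1.42,.061); print(q.round(4)); print(np.linalg.norm(np.diff(q,axis=0),axis=1))
print(onplane(c,np.array([(619,169),(628,192)])/1.42,.041).round(4))
crop(im,390,90,90,75,8,"w19plug")
E
```

```text
[[ 0.5419 -0.3005  0.061 ]
 [ 0.4893 -0.2934  0.061 ]
 [ 0.4343 -0.2867  0.061 ]]
[0.05309267 0.05538978]
[[ 0.4673 -0.4064  0.041 ]
 [ 0.4547 -0.4125  0.041 ]]
```

View pics/w19plug.png

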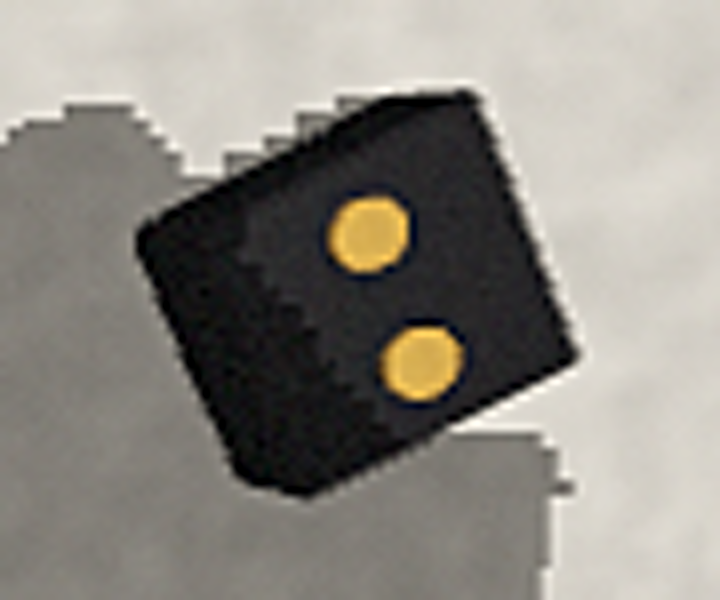

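```bash
python3 - <<'E'
from h import *
plan([.4343,-.2867,.10],-1.6)
E
```

```text
clk 24.6 pos [ 0.4052 -0.2785  0.1957] phi -1.5983 gap 0.6 F [-0.1  0.1  1.2]
SHIFT [0.76, -2.95, 9.56] TURN [0.002, 0.002, 0.002]
```

Call:
drive_tool:
  commands:
    - [[0.8,-2.9,4],[0,0,0],0.4]
    - [[0.8,-2.9,8],[0,0,0],0.4]
    - [[0.8,-2.9,9.6],[0,0,0],0.4]
    - [[0.8,-2.9,9.6],[0,0,0],0.4]
    - [[0.8,-2.9,9.6],[0,0,0],0.4]

```text
clock: 25.1
position: [0.4347, -0.2879, 0.1006]
orientation: [-0.698, 0.717, 0.0, 0.0]
contact_force: [1.0, 0.7, -0.0]
finger_gap: 0.599
```

```bash
python3 - <<'E'
from h import *
plan([.4343,-.2867,.058],-1.6)
im,_,c=grab("wrist","w20")
crop(im,0,0,560,420,1.42,"w20v")
E
```

```text
clk 25.1 pos [ 0.4347 -0.2879  0.1006] phi -1.5976 gap 0.599 F [ 1.   0.7 -0. ]
SHIFT [-0.12, 0.04, 4.26] TURN [0.0, 0.001, 0.002]
```

View pics/w20v.png

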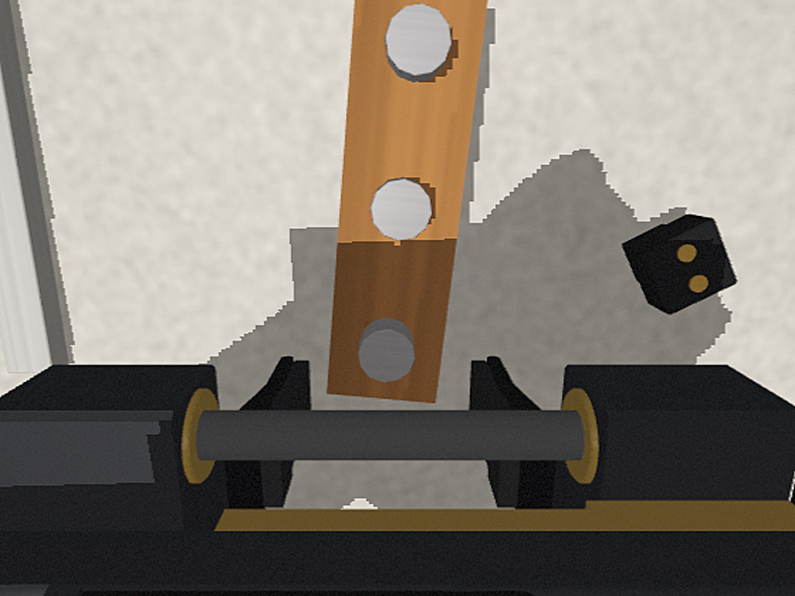

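```bash
python3 - <<'E'
from h import *
_,_,c=load("w20")
print(onplane(c,np.array([(386,355),(401,208),(418,39)])/1.42,.061).round(4), c['xyz'])
E
```

```text
[[ 0.4349 -0.2864  0.061 ]
 [ 0.4896 -0.2932  0.061 ]
 [ 0.5435 -0.2998  0.061 ]] [ 0.50620564 -0.28972787  0.25135304]
```

Call:
drive_tool:
  commands:
    - [[-0.14,0,2],[0,0,0],0.4]
    - [[-0.14,0,3.5],[0,0,0],0.4]
    - [[-0.14,0,4.2],[0,0,0],0.4]
    - [[-0.14,0,4.2],[0,0,0],0.4]
    - [[-0.14,0,4.2],[0,0,0],0.4]

```text
clock: 25.65
position: [0.4347, -0.2883, 0.0595]
orientation: [-0.697, 0.717, -0.001, 0.0]
contact_force: [0.5, -0.5, -0.0]
finger_gap: 0.599
```

```bash
python3 - <<'E'
from h import *
plan([.4347,-.2865,.058],-1.6)
E
```

```text
clk 25.65 pos [ 0.4347 -0.2883  0.0595] phi -1.5998 gap 0.599 F [ 0.5 -0.5 -0. ]
SHIFT [-0.18, 0.01, 0.15] TURN [-0.001, -0.001, 0.0]
```

Call:
drive_tool:
  commands:
    - [[-0.18,0,0.1],[0,0,0],0.4]
    - [[-0.18,0,0.1],[0,0,0],0.4]
    - [[-0.18,0,0.1],[0,0,0],1]
    - [[-0.18,0,0.1],[0,0,0],1]
    - [[-0.18,0,0.1],[0,0,0],1]

```text
clock: 26.15
position: [0.4342, -0.2861, 0.0576]
orientation: [-0.697, 0.717, -0.0, -0.0]
contact_force: [0.6, 0.5, 0.1]
finger_gap: 0.416
```

Call:
drive_tool:
  commands:
    - [[0,0,0],[0,0,0],1]
    - [[0,0,0],[0,0,0],1]
    - [[0,0,0],[0,0,0],1]

```text
clock: 26.45
position: [0.4342, -0.2861, 0.0575]
orientation: [-0.697, 0.717, -0.0, -0.0]
contact_force: [-0.6, -0.0, -0.8]
finger_gap: 0.239
```

```bash
python3 - <<'E'
from h import *
plan([.4347,-.2865,.058],-1.6)
im,_,c=grab("wrist","w21")
crop(im,0,0,560,420,1.42,"w21v")
E
```

```text
clk 26.45 pos [ 0.4342 -0.2861  0.0575] phi -1.6 gap 0.239 F [-0.6 -0.  -0.8]
SHIFT [0.04, -0.05, -0.05] TURN [0.0, -0.0, -0.0]
```

View pics/w21v.png

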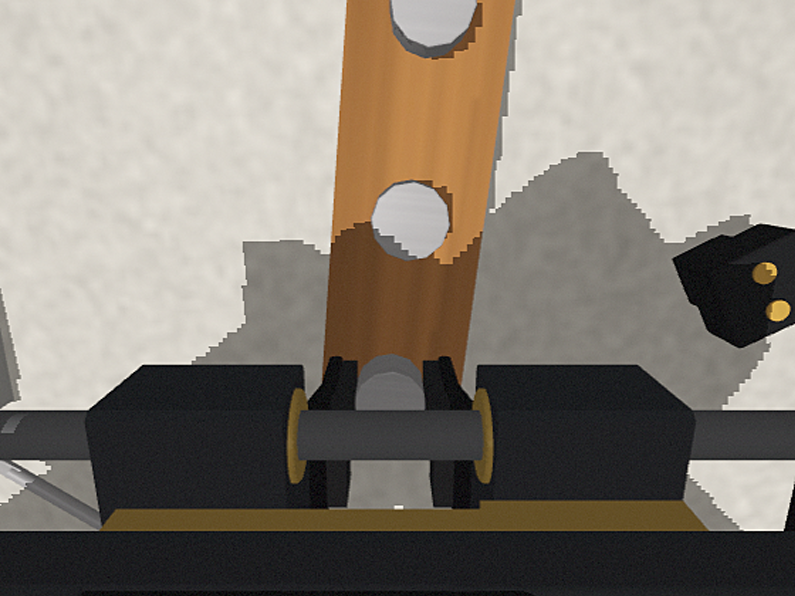

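Call:
drive_tool:
  commands:
    - [[0,0,-2],[0,0,0],1]
    - [[0,0,-6],[0,0,0],1]
    - [[0,0,-10],[0,0,0],1]
    - [[0,0,-12],[0,0,0],1]
    - [[0,0,-12],[0,0,0],1]

```text
clock: 27.0
position: [0.4357, -0.2875, 0.1805]
orientation: [-0.697, 0.717, -0.004, 0.0]
contact_force: [0.5, 0.0, -1.4]
finger_gap: 0.244
```

```bash
python3 - <<'E'
from h import *
plan([.5650,-.0050,.16],-1.6)
E
```

```text
clk 27.0 pos [ 0.4357 -0.2875  0.1805] phi -1.5999 gap 0.244 F [ 0.5  0.  -1.4]
SHIFT [-28.62, -12.09, 1.97] TURN [-0.005, -0.005, 0.0]
```

Call:
drive_tool:
  commands:
    - [[-4.5,-2,0],[0,0,0],1]
    - [[-9,-4,0],[0,0,0],1]
    - [[-13.5,-6,0],[0,0,0],1]
    - [[-18,-8,0],[0,0,0],1]
    - [[-22,-10,0],[0,0,0],1]

```text
clock: 27.5
position: [0.5398, -0.0665, 0.1757]
orientation: [-0.697, 0.717, 0.002, -0.001]
contact_force: [-0.2, -1.5, 0.4]
finger_gap: 0.238
```

Call:
drive_tool:
  commands:
    - [[-4,-1.4,1],[0,0,0],1]
    - [[-6.6,-2.1,2],[0,0,0],1]
    - [[-6.6,-2.1,3.5],[0,0,0],1]
    - [[-6.6,-2.1,3.5],[0,0,0],1]
    - [[-6.6,-2.1,3.5],[0,0,0],1]

```text
clock: 28.0
position: [0.5625, -0.0037, 0.1412]
orientation: [-0.697, 0.717, 0.001, -0.001]
contact_force: [0.6, 0.6, -0.6]
finger_gap: 0.24
```

Call:
drive_tool:
  commands:
    - [[0,0,0],[0,0,0],1]
    - [[0,0,0],[0,0,0],1]

```text
clock: 28.2
position: [0.5637, -0.0045, 0.143]
orientation: [-0.696, 0.718, -0.0, 0.0]
contact_force: [0.7, -0.1, -0.2]
finger_gap: 0.245
```

```bash
python3 - <<'E'
from h import *
plan([.5650,-.0050,.12],-1.6)
im,_,c=grab("wrist","w22")
crop(im,0,0,560,420,1.42,"w22v")
E
```

```text
clk 28.2 pos [ 0.5637 -0.0045  0.143 ] phi -1.6013 gap 0.245 F [ 0.7 -0.1 -0.2]
SHIFT [0.04, -0.13, 2.3] TURN [-0.001, -0.0, -0.001]
```

View pics/w22v.png

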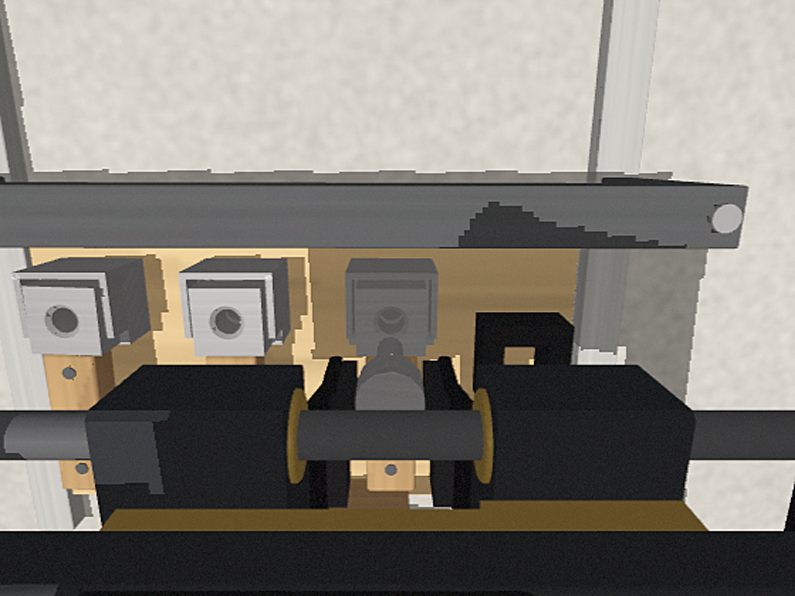

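```bash
python3 - <<'E'
from h import *
im,_,c=load("w22")
crop(im,235,175,80,70,9,"w22c")
s=robot.state()
print(onplane(c,[np.array((391,320))/1.42],.062), proj(c,[[s['position'][0]+.0005,s['position'][1],.0925]]))
E
```

```text
[[ 0.56523348 -0.0050997   0.062     ]] [[274.49243431 242.57696811]]
```

View pics/w22c.png

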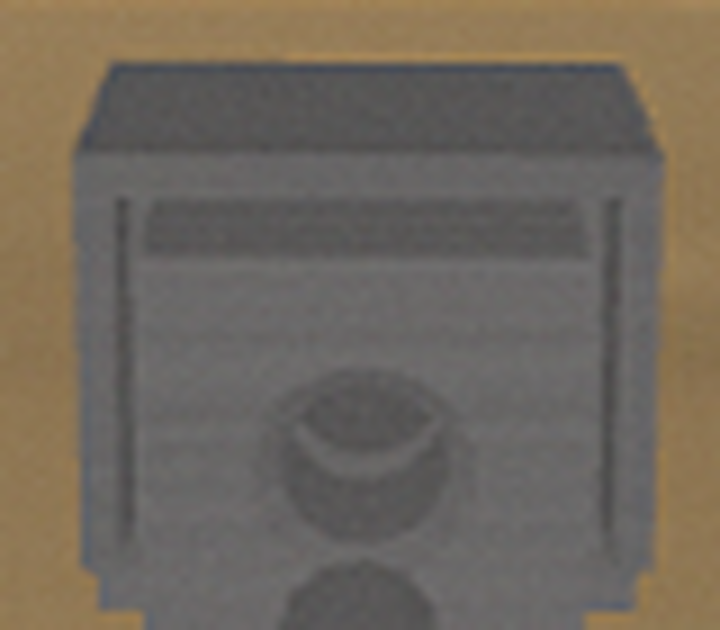

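Call:
drive_tool:
  commands:
    - [[0.04,-0.11,1],[0,0,0],1]
    - [[0.04,-0.11,2],[0,0,0],1]
    - [[0.04,-0.11,2.6],[0,0,0],1]
    - [[0.04,-0.11,2.6],[0,0,0],1]
    - [[0.04,-0.11,2.6],[0,0,0],1]

```text
clock: 28.75
position: [0.5644, -0.0041, 0.1161]
orientation: [-0.697, 0.717, 0.0, -0.0]
contact_force: [-0.2, -0.7, -1.0]
finger_gap: 0.242
```

```bash
python3 - <<'E'
from h import *
plan([.5648,-.0050,.0745],-1.6)
im,_,c=grab("wrist","w23")
crop(im,225,165,100,85,8,"w23c")
E
```

```text
clk 28.75 pos [ 0.5644 -0.0041  0.1161] phi -1.6 gap 0.242 F [-0.2 -0.7 -1. ]
SHIFT [0.09, -0.05, 4.16] TURN [0.001, 0.0, -0.0]
```

View pics/w23c.png

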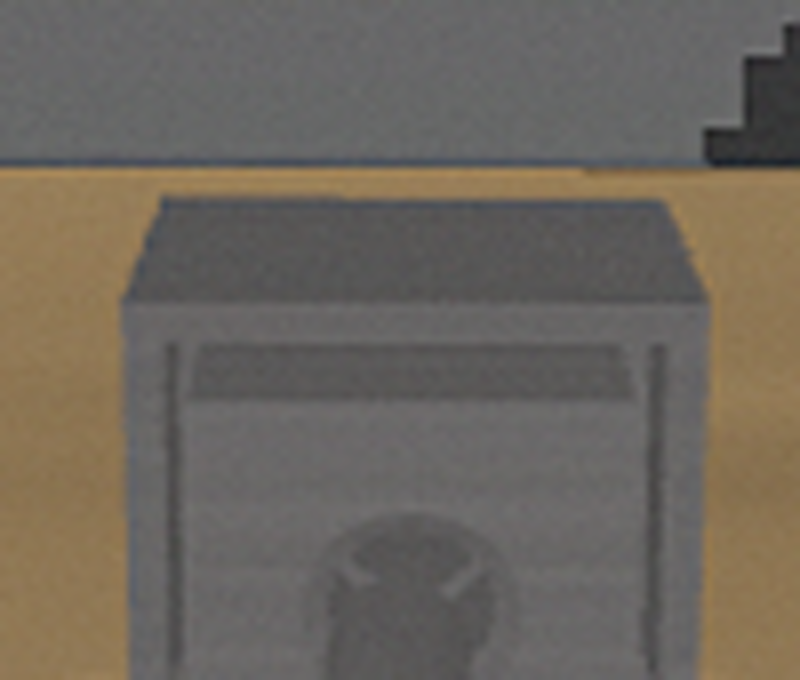

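Call:
drive_tool:
  commands:
    - [[0.08,-0.04,0],[0,0,0],1]
    - [[0.08,-0.04,0.8],[0,0,0],1]
    - [[0.08,-0.04,1.4],[0,0,0],1]
    - [[0.08,-0.04,1.8],[0,0,0],1]
    - [[0.08,-0.04,1.8],[0,0,0],1]

```text
clock: 29.3
position: [0.5644, -0.0048, 0.0976]
orientation: [-0.697, 0.717, 0.001, -0.0]
contact_force: [0.3, 0.0, -0.5]
finger_gap: 0.239
```

```bash
python3 - <<'E'
from h import *
plan([.5648,-.0050,.0745],-1.6)
im,_,c=grab("wrist","w24")
crop(im,225,165,100,85,8,"w24c")
E
```

```text
clk 29.3 pos [ 0.5644 -0.0048  0.0976] phi -1.6 gap 0.239 F [ 0.3  0.  -0.5]
SHIFT [0.02, -0.04, 2.31] TURN [0.002, 0.0, -0.0]
```

View pics/w24c.png

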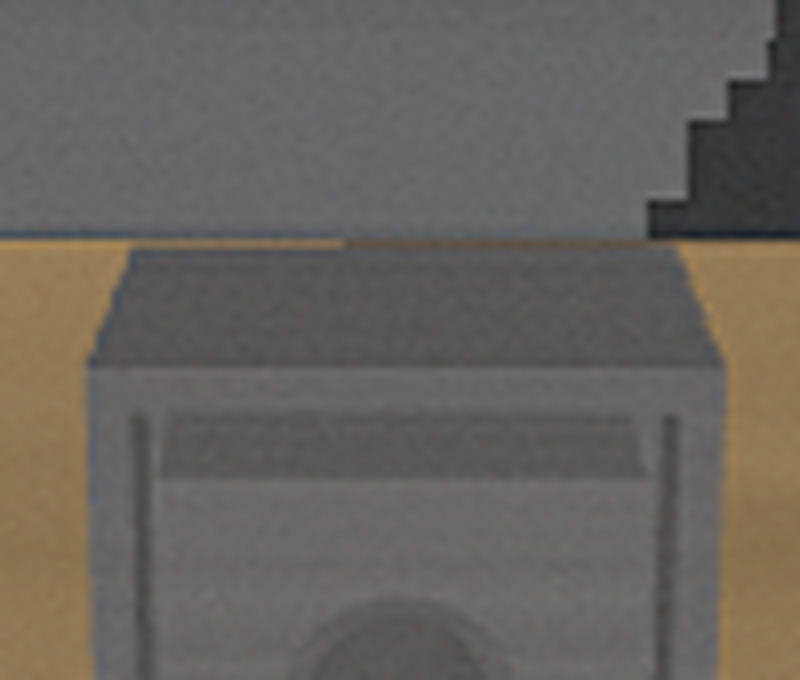

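Call:
drive_tool:
  commands:
    - [[0,-0.03,0.5],[0,0,0],1]
    - [[0,-0.03,1],[0,0,0],1]
    - [[0,-0.03,1.3],[0,0,0],1]
    - [[0,-0.03,1.3],[0,0,0],1]

```text
clock: 29.75
position: [0.5649, -0.0049, 0.0849]
orientation: [-0.697, 0.717, 0.0, -0.0]
contact_force: [-0.1, -0.6, -2.0]
finger_gap: 0.241
```

Call:
drive_tool:
  commands:
    - [[0,0,0.5],[0,0,0],1]
    - [[0,0,1],[0,0,0],1]
    - [[0,0,1.1],[0,0,0],1]
    - [[0,0,1.1],[0,0,0],1]

```text
clock: 30.15
position: [0.5653, -0.005, 0.0745]
orientation: [-0.697, 0.717, -0.0, 0.0]
contact_force: [-0.3, 0.3, 0.8]
finger_gap: 0.247
```

Call:
drive_tool:
  commands:
    - [[0,0,0.1],[0,0,0],1]
    - [[0,0,0.2],[0,0,0],1]
    - [[0,0,0.2],[0,0,0],1]

```text
clock: 30.45
position: [0.5657, -0.005, 0.0744]
orientation: [-0.697, 0.717, -0.001, 0.0]
contact_force: [-2.5, 1.1, 12.2]
finger_gap: 0.24
```

Call:
drive_tool:
  commands:
    - [[0,0,-0.1],[0,0,0],0.6]
    - [[0,0,-0.1],[0,0,0],0.55]
    - [[0,0,-0.1],[0,0,0],0.55]
    - [[0,0,-3],[0,0,0],0.5]
    - [[0,0,-7],[0,0,0],0.4]

```text
clock: 30.95
position: [0.5635, -0.0047, 0.1407]
orientation: [-0.697, 0.717, 0.003, -0.002]
contact_force: [-0.0, -0.4, -0.4]
finger_gap: 0.52
```

```bash
python3 - <<'E'
from h import *
plan([.4896,-.2932,.15],-1.6)
im,_,c=grab("wrist","w25")
crop(im,0,0,560,420,1.42,"w25v")
E
```

```text
clk 30.95 pos [ 0.5635 -0.0047  0.1407] phi -1.6002 gap 0.52 F [-0.  -0.4 -0.4]
SHIFT [29.05, 6.54, -0.92] TURN [0.006, 0.001, -0.0]
```

View pics/w25v.png

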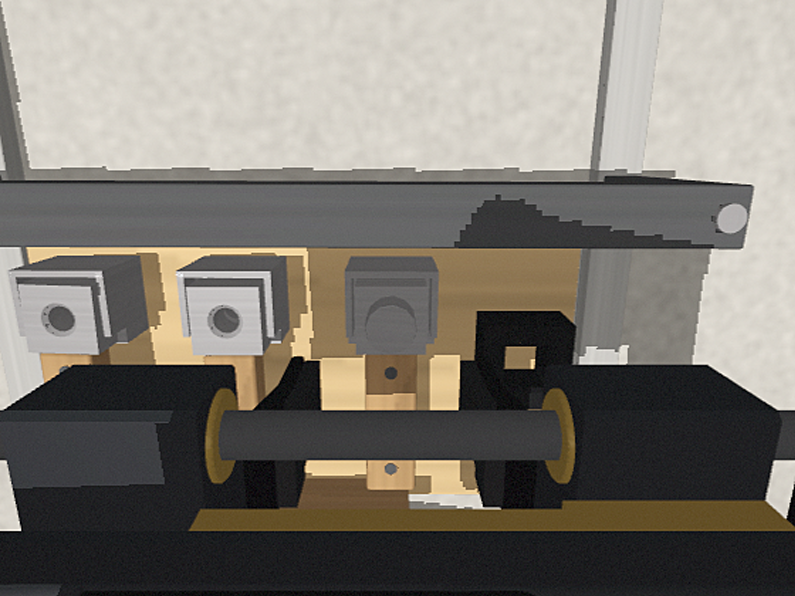

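Pin 1 is home (12 N stop at the expected depth). Next is the middle pin.

Call:
drive_tool:
  commands:
    - [[5,1,-1],[0,0,0],0.4]
    - [[10,2,-1],[0,0,0],0.4]
    - [[14.5,3,-1],[0,0,0],0.4]
    - [[19,4.2,-1],[0,0,0],0.4]
    - [[23.5,5.3,-1],[0,0,0],0.4]

```text
clock: 31.5
position: [0.5048, -0.2401, 0.1522]
orientation: [-0.697, 0.717, -0.0, 0.0]
contact_force: [0.8, -0.2, -0.5]
finger_gap: 0.601
```

Call:
drive_tool:
  commands:
    - [[4,0.7,0],[0,0,0],0.4]
    - [[5.5,1.2,0],[0,0,0],0.4]
    - [[5.5,1.2,3],[0,0,0],0.4]
    - [[5.5,1.2,5],[0,0,0],0.4]
    - [[5.5,1.2,5],[0,0,0],0.4]

```text
clock: 32.0
position: [0.4899, -0.291, 0.0997]
orientation: [-0.697, 0.717, 0.004, -0.0]
contact_force: [-0.2, -0.0, 0.4]
finger_gap: 0.601
```

Call:
drive_tool:
  commands:
    - [[0,0,0],[0,0,0],0.4]
    - [[0,0,0],[0,0,0],0.4]

```text
clock: 32.2
position: [0.4926, -0.2929, 0.1035]
orientation: [-0.697, 0.717, -0.001, 0.0]
contact_force: [0.0, -0.8, 1.0]
finger_gap: 0.6
```

```bash
python3 - <<'E'
from h import *
plan([.4896,-.2932,.058],-1.6)
im,_,c=grab("wrist","w26")
crop(im,0,0,560,420,1.42,"w26v")
E
```

```text
clk 32.2 pos [ 0.4926 -0.2929  0.1035] phi -1.5993 gap 0.6 F [ 0.  -0.8  1. ]
SHIFT [0.03, 0.31, 4.55] TURN [-0.001, -0.001, 0.001]
```

View pics/w26v.png

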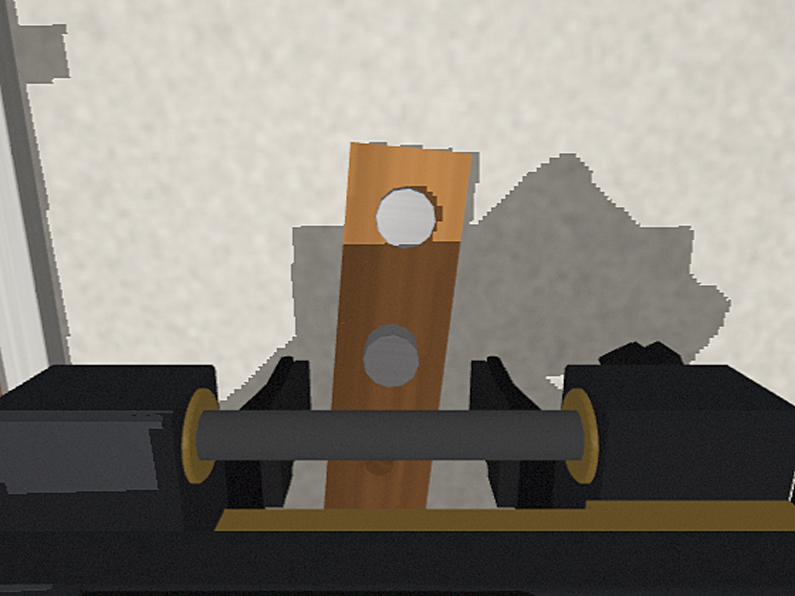

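Call:
drive_tool:
  commands:
    - [[0.03,0.3,2],[0,0,0],0.4]
    - [[0.03,0.3,3.5],[0,0,0],0.4]
    - [[0.03,0.3,4.5],[0,0,0],0.4]
    - [[0.03,0.3,4.5],[0,0,0],0.4]
    - [[0.03,0.3,4.5],[0,0,0],0.4]

```text
clock: 32.75
position: [0.4893, -0.2933, 0.0581]
orientation: [-0.697, 0.717, -0.001, 0.0]
contact_force: [-0.1, 0.5, 0.1]
finger_gap: 0.603
```

```bash
python3 - <<'E'
from h import *
_,_,c=load("w26")
print(onplane(c,np.array([(391,359),(406,217)])/1.42,.061).round(4))
plan([.4896,-.2932,.0575],-1.6)
E
```

```text
[[ 0.4901 -0.2933  0.061 ]
 [ 0.5441 -0.3001  0.061 ]]
clk 32.75 pos [ 0.4893 -0.2933  0.0581] phi -1.5997 gap 0.603 F [-0.1  0.5  0.1]
SHIFT [-0.02, -0.03, 0.06] TURN [-0.001, -0.001, 0.0]
```

Call:
drive_tool:
  commands:
    - [[0,-0.04,0.05],[0,0,0],0.4]
    - [[0,-0.04,0.05],[0,0,0],1]
    - [[0,-0.04,0.05],[0,0,0],1]
    - [[0,-0.04,0.05],[0,0,0],1]
    - [[0,-0.04,0.05],[0,0,0],1]

```text
clock: 33.25
position: [0.4892, -0.2932, 0.0572]
orientation: [-0.697, 0.717, -0.0, -0.0]
contact_force: [0.7, -0.5, 0.6]
finger_gap: 0.32
```

Call:
drive_tool:
  commands:
    - [[0,0,0],[0,0,0],1]
    - [[0,0,0],[0,0,0],1]

```text
clock: 33.45
position: [0.4892, -0.2932, 0.0571]
orientation: [-0.697, 0.717, -0.0, -0.0]
contact_force: [0.1, 0.5, 1.5]
finger_gap: 0.241
```

Call:
drive_tool:
  commands:
    - [[0,0,-2],[0,0,0],1]
    - [[0,0,-6],[0,0,0],1]
    - [[0,0,-10],[0,0,0],1]
    - [[0,0,-12],[0,0,0],1]
    - [[0,0,-12],[0,0,0],1]

```text
clock: 33.95
position: [0.4909, -0.2946, 0.1803]
orientation: [-0.697, 0.717, -0.004, 0.0]
contact_force: [-1.5, 0.0, -0.5]
finger_gap: 0.238
```

```bash
python3 - <<'E'
from h import *
plan([.5670,.0698,.143],-1.6)
E
```

```text
clk 33.95 pos [ 0.4909 -0.2946  0.1803] phi -1.5999 gap 0.238 F [-1.5  0.  -0.5]
SHIFT [-36.66, -6.53, 3.59] TURN [-0.006, -0.005, 0.0]
```

Call:
drive_tool:
  commands:
    - [[-4.7,-1,0],[0,0,0],1]
    - [[-9.4,-2,0],[0,0,0],1]
    - [[-14.1,-3,0],[0,0,0],1]
    - [[-18.8,-4,0],[0,0,0],1]
    - [[-23.5,-5,0],[0,0,0],1]

```text
clock: 34.45
position: [0.5451, -0.0577, 0.1753]
orientation: [-0.697, 0.718, 0.001, -0.001]
contact_force: [1.1, 0.0, 0.2]
finger_gap: 0.242
```

Call:
drive_tool:
  commands:
    - [[-4.7,-0.5,0],[0,0,0],1]
    - [[-9.4,-1.2,0],[0,0,0],1]
    - [[-13.1,-1.5,1.5],[0,0,0],1]
    - [[-13.1,-1.5,3.5],[0,0,0],1]
    - [[-13.1,-1.5,3.5],[0,0,0],1]

```text
clock: 34.95
position: [0.5615, 0.0724, 0.1382]
orientation: [-0.698, 0.716, 0.003, -0.003]
contact_force: [-0.9, -0.1, -0.4]
finger_gap: 0.241
```

Call:
drive_tool:
  commands:
    - [[0,0,0],[0,0,0],1]
    - [[0,0,0],[0,0,0],1]
    - [[0,0,0],[0,0,0],1]

```text
clock: 35.25
position: [0.5654, 0.0698, 0.1427]
orientation: [-0.696, 0.718, -0.001, 0.0]
contact_force: [0.4, -0.1, -1.0]
finger_gap: 0.241
```

```bash
python3 - <<'E'
from h import *
plan([.5668,.0698,.12],-1.6)
im,_,c=grab("wrist","w27")
crop(im,0,0,560,420,1.42,"w27v")
crop(im,225,165,100,85,8,"w27c")
E
```

```text
clk 35.25 pos [0.5654 0.0698 0.1427] phi -1.6017 gap 0.241 F [ 0.4 -0.1 -1. ]
SHIFT [-0.01, -0.13, 2.27] TURN [-0.001, -0.0, -0.002]
```

View pics/w27v.png

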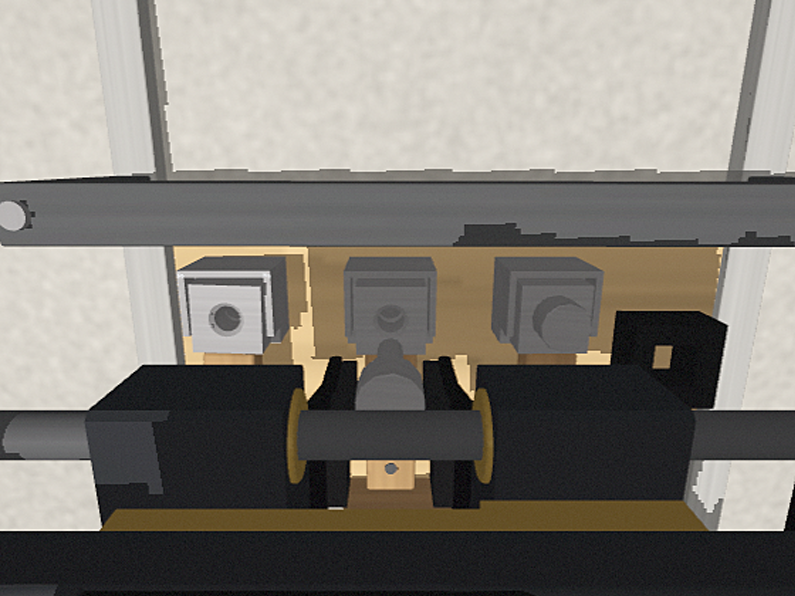

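View pics/w27c.png

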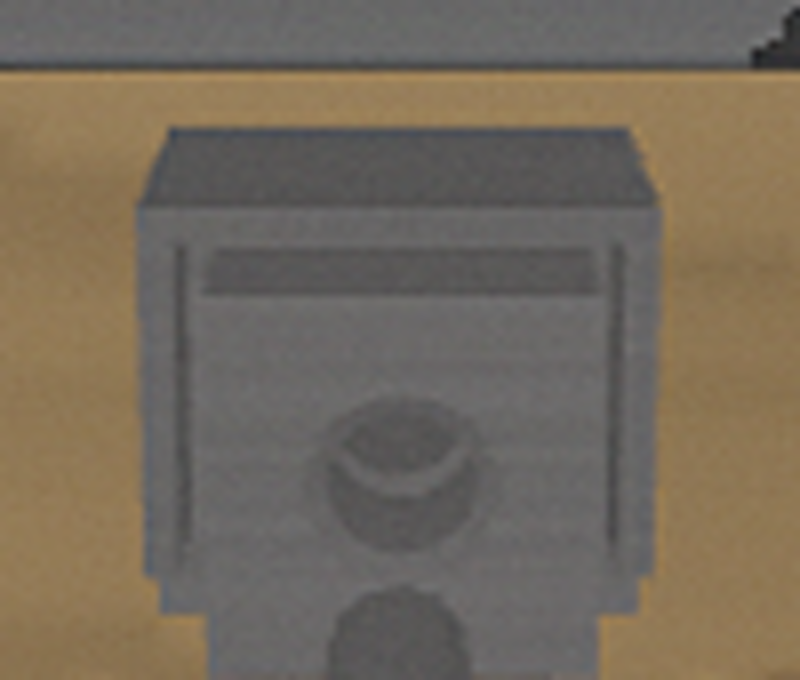

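Call:
drive_tool:
  commands:
    - [[0,-0.13,1],[0,0,0],1]
    - [[0,-0.13,2],[0,0,0],1]
    - [[0,-0.13,2.6],[0,0,0],1]
    - [[0,-0.13,2.6],[0,0,0],1]
    - [[0,-0.13,2.6],[0,0,0],1]

```text
clock: 35.8
position: [0.5659, 0.0708, 0.1156]
orientation: [-0.697, 0.717, 0.0, -0.0]
contact_force: [-0.5, -0.3, -0.2]
finger_gap: 0.239
```

```bash
python3 - <<'E'
from h import *
plan([.5670,.0698,.0745],-1.6)
im,_,c=grab("wrist","w28")
crop(im,225,165,100,85,8,"w28c")
E
```

```text
clk 35.8 pos [0.5659 0.0708 0.1156] phi -1.5999 gap 0.239 F [-0.5 -0.3 -0.2]
SHIFT [0.1, -0.11, 4.11] TURN [0.001, 0.0, 0.0]
```

View pics/w28c.png

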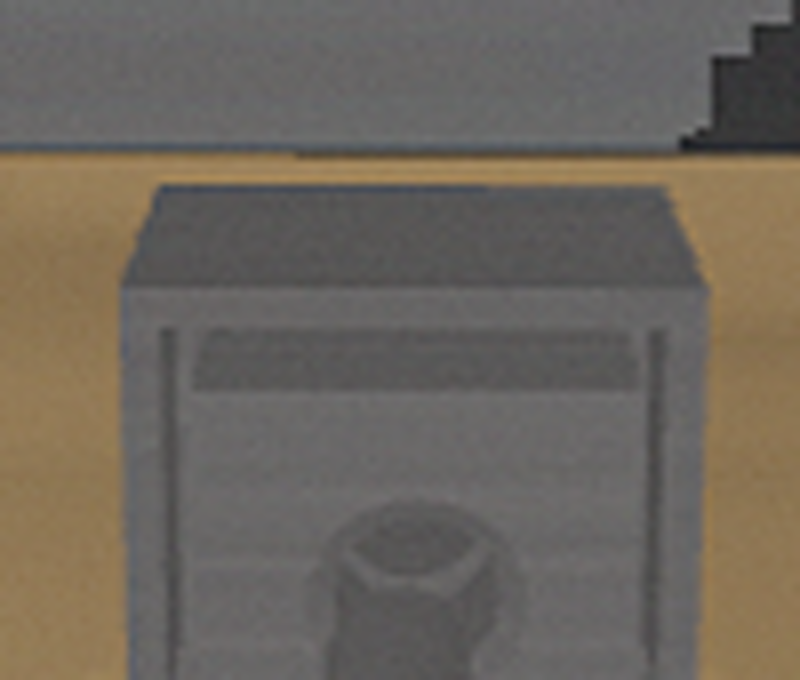

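Call:
drive_tool:
  commands:
    - [[0.1,-0.1,0],[0,0,0],1]
    - [[0.1,-0.1,0.8],[0,0,0],1]
    - [[0.1,-0.1,1.4],[0,0,0],1]
    - [[0.1,-0.1,1.8],[0,0,0],1]
    - [[0.1,-0.1,1.8],[0,0,0],1]

```text
clock: 36.35
position: [0.5664, 0.0698, 0.0971]
orientation: [-0.697, 0.717, 0.001, -0.001]
contact_force: [-0.1, -0.6, -0.9]
finger_gap: 0.24
```

Call:
drive_tool:
  commands:
    - [[0,0,0.5],[0,0,0],1]
    - [[0,0,1],[0,0,0],1]
    - [[0,0,1.3],[0,0,0],1]
    - [[0,0,1.3],[0,0,0],1]

```text
clock: 36.75
position: [0.5671, 0.0697, 0.0845]
orientation: [-0.697, 0.717, 0.0, -0.0]
contact_force: [0.6, -0.2, -0.0]
finger_gap: 0.239
```

Call:
drive_tool:
  commands:
    - [[0,0,0.5],[0,0,0],1]
    - [[0,0,0.9],[0,0,0],1]
    - [[0,0,1.2],[0,0,0],1]
    - [[0,0,1.25],[0,0,0],1]
    - [[0,0,1.25],[0,0,0],1]

```text
clock: 37.25
position: [0.5674, 0.0697, 0.074]
orientation: [-0.697, 0.717, -0.0, 0.0]
contact_force: [-2.0, 0.7, 9.4]
finger_gap: 0.244
```

Call:
drive_tool:
  commands:
    - [[0,0,-0.1],[0,0,0],0.6]
    - [[0,0,-0.1],[0,0,0],0.55]
    - [[0,0,-0.1],[0,0,0],0.55]
    - [[0,0,-3],[0,0,0],0.5]
    - [[0,0,-7],[0,0,0],0.4]

```text
clock: 37.75
position: [0.565, 0.0698, 0.1407]
orientation: [-0.697, 0.717, 0.003, -0.002]
contact_force: [0.8, -0.1, -0.1]
finger_gap: 0.529
```

```bash
python3 - <<'E'
from h import *
plan([.5441,-.3000,.15],-1.6)
im,_,c=grab("wrist","w29")
crop(im,100,150,420,140,1.9,"w29v")
E
```

```text
clk 37.75 pos [0.565  0.0698 0.1407] phi -1.6002 gap 0.529 F [ 0.8 -0.1 -0.1]
SHIFT [37.02, 1.01, -0.94] TURN [0.007, 0.0, -0.0]
```

View pics/w29v.png

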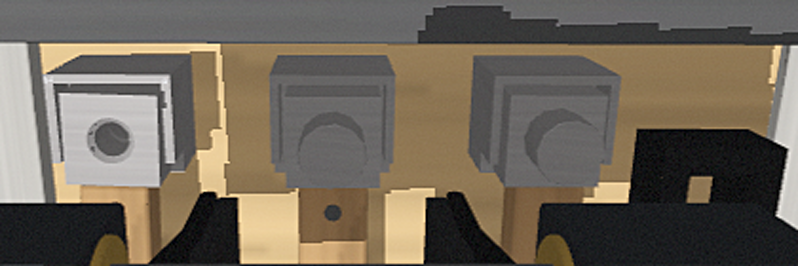

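Two pins are home. Now the third.

Call:
drive_tool:
  commands:
    - [[5,0,-1],[0,0,0],0.4]
    - [[10,0,-1],[0,0,0],0.4]
    - [[15,0,-1],[0,0,0],0.4]
    - [[20,0.3,-1],[0,0,0],0.4]
    - [[24.5,0.6,-1],[0,0,0],0.4]

```text
clock: 38.3
position: [0.5537, -0.1772, 0.1522]
orientation: [-0.697, 0.717, -0.0, 0.0]
contact_force: [0.6, 0.3, -0.2]
finger_gap: 0.602
```

Call:
drive_tool:
  commands:
    - [[5,0.3,0],[0,0,0],0.4]
    - [[10,0.3,0],[0,0,0],0.4]
    - [[12.5,0.3,2],[0,0,0],0.4]
    - [[12.5,0.3,5],[0,0,0],0.4]
    - [[12.5,0.3,5],[0,0,0],0.4]

```text
clock: 38.8
position: [0.5443, -0.2991, 0.0984]
orientation: [-0.696, 0.718, 0.005, -0.001]
contact_force: [-0.1, 1.0, 0.1]
finger_gap: 0.598
```

Call:
drive_tool:
  commands:
    - [[0,0,0],[0,0,0],0.4]
    - [[0,0,0],[0,0,0],0.4]
    - [[0,0,0],[0,0,0],0.4]

```text
clock: 39.1
position: [0.5483, -0.2996, 0.1041]
orientation: [-0.697, 0.717, -0.001, 0.0]
contact_force: [-0.0, 0.1, 1.0]
finger_gap: 0.602
```

```bash
python3 - <<'E'
from h import *
plan([.5436,-.3000,.058],-1.6)
im,_,c=grab("wrist","w30")
crop(im,0,0,560,420,1.42,"w30v")
E
```

```text
clk 39.1 pos [ 0.5483 -0.2996  0.1041] phi -1.5986 gap 0.602 F [-0.   0.1  1. ]
SHIFT [0.05, 0.48, 4.6] TURN [-0.002, -0.002, 0.001]
```

View pics/w30v.png

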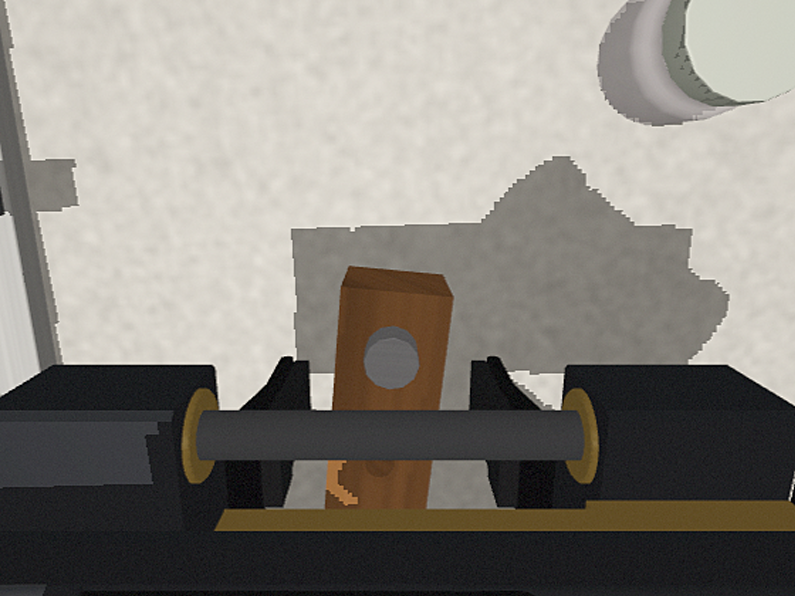

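Call:
drive_tool:
  commands:
    - [[0.05,0.45,2],[0,0,0],0.4]
    - [[0.05,0.45,3.5],[0,0,0],0.4]
    - [[0.05,0.45,4.6],[0,0,0],0.4]
    - [[0.05,0.45,4.6],[0,0,0],0.4]
    - [[0.05,0.45,4.6],[0,0,0],0.4]

```text
clock: 39.65
position: [0.543, -0.3002, 0.0564]
orientation: [-0.697, 0.717, 0.0, 0.0]
contact_force: [1.0, 0.2, 0.2]
finger_gap: 0.603
```

```bash
python3 - <<'E'
from h import *
_,_,c=load("w30")
print(onplane(c,np.array([(391.5,360)])/1.42,.061).round(4))
plan([.5436,-.3000,.0572],-1.6)
E
```

```text
[[ 0.5452 -0.3001  0.061 ]]
clk 39.65 pos [ 0.543  -0.3002  0.0564] phi -1.5998 gap 0.603 F [1.  0.2 0.2]
SHIFT [-0.02, -0.06, -0.08] TURN [0.0, 0.0, 0.0]
```

Call:
drive_tool:
  commands:
    - [[0,-0.1,-0.08],[0,0,0],0.4]
    - [[0,-0.1,-0.08],[0,0,0],1]
    - [[0,-0.1,-0.08],[0,0,0],1]
    - [[0,-0.1,-0.08],[0,0,0],1]
    - [[0,-0.1,-0.08],[0,0,0],1]

```text
clock: 40.15
position: [0.5439, -0.3003, 0.0575]
orientation: [-0.697, 0.717, -0.0, 0.0]
contact_force: [0.0, -0.2, 0.5]
finger_gap: 0.321
```

Call:
drive_tool:
  commands:
    - [[0,0,0],[0,0,0],1]
    - [[0,0,0],[0,0,0],1]

```text
clock: 40.35
position: [0.5438, -0.3003, 0.0575]
orientation: [-0.697, 0.717, -0.0, -0.0]
contact_force: [-0.0, 0.6, 0.4]
finger_gap: 0.24
```

Call:
drive_tool:
  commands:
    - [[0,0,-2],[0,0,0],1]
    - [[0,0,-6],[0,0,0],1]
    - [[0,0,-10],[0,0,0],1]
    - [[0,0,-12],[0,0,0],1]
    - [[0,0,-12],[0,0,0],1]

```text
clock: 40.85
position: [0.5457, -0.3017, 0.1811]
orientation: [-0.697, 0.717, -0.004, 0.0]
contact_force: [-0.1, -0.5, -0.2]
finger_gap: 0.24
```

```bash
python3 - <<'E'
from h import *
plan([.5692,.1446,.143],-1.6)
E
```

```text
clk 40.85 pos [ 0.5457 -0.3017  0.1811] phi -1.6 gap 0.24 F [-0.1 -0.5 -0.2]
SHIFT [-44.7, -1.02, 3.6] TURN [-0.006, -0.005, 0.0]
```

Call:
drive_tool:
  commands:
    - [[-5,0,0],[0,0,0],1]
    - [[-10,0,0],[0,0,0],1]
    - [[-15,0,0],[0,0,0],1]
    - [[-20,0,0],[0,0,0],1]
    - [[-24.5,-0.5,0],[0,0,0],1]

```text
clock: 41.35
position: [0.5538, -0.0528, 0.1755]
orientation: [-0.697, 0.717, 0.002, -0.001]
contact_force: [0.9, 0.6, -0.8]
finger_gap: 0.241
```

Call:
drive_tool:
  commands:
    - [[-5,0,0],[0,0,0],1]
    - [[-10,0,0],[0,0,0],1]
    - [[-15,-0.4,0.5],[0,0,0],1]
    - [[-20,-0.5,2],[0,0,0],1]
    - [[-20.2,-0.5,3.5],[0,0,0],1]

```text
clock: 41.85
position: [0.5658, 0.1517, 0.1408]
orientation: [-0.699, 0.715, 0.001, 0.0]
contact_force: [-0.5, -0.3, -1.2]
finger_gap: 0.237
```

Call:
drive_tool:
  commands:
    - [[0,0,0],[0,0,0],1]
    - [[0,0,0],[0,0,0],1]
    - [[0,0,0],[0,0,0],1]

```text
clock: 42.15
position: [0.5671, 0.1451, 0.1424]
orientation: [-0.696, 0.718, -0.0, -0.0]
contact_force: [0.1, -0.7, -0.2]
finger_gap: 0.241
```

```bash
python3 - <<'E'
from h import *
plan([.5692,.1446,.12],-1.6)
im,_,c=grab("wrist","w31")
crop(im,0,0,560,420,1.42,"w31v")
crop(im,225,165,100,85,8,"w31c")
E
```

```text
clk 42.15 pos [0.5671 0.1451 0.1424] phi -1.6016 gap 0.241 F [ 0.1 -0.7 -0.2]
SHIFT [0.04, -0.21, 2.24] TURN [0.0, -0.0, -0.002]
```

View pics/w31v.png

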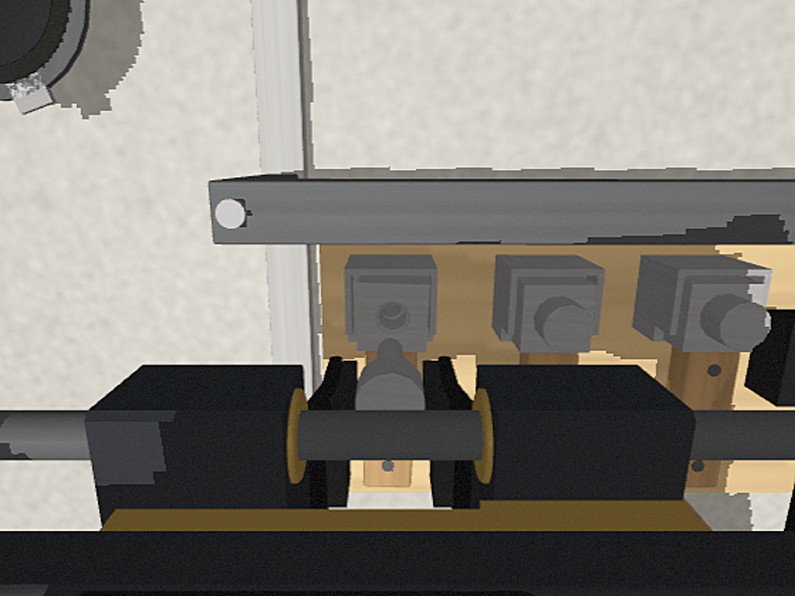

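View pics/w31c.png

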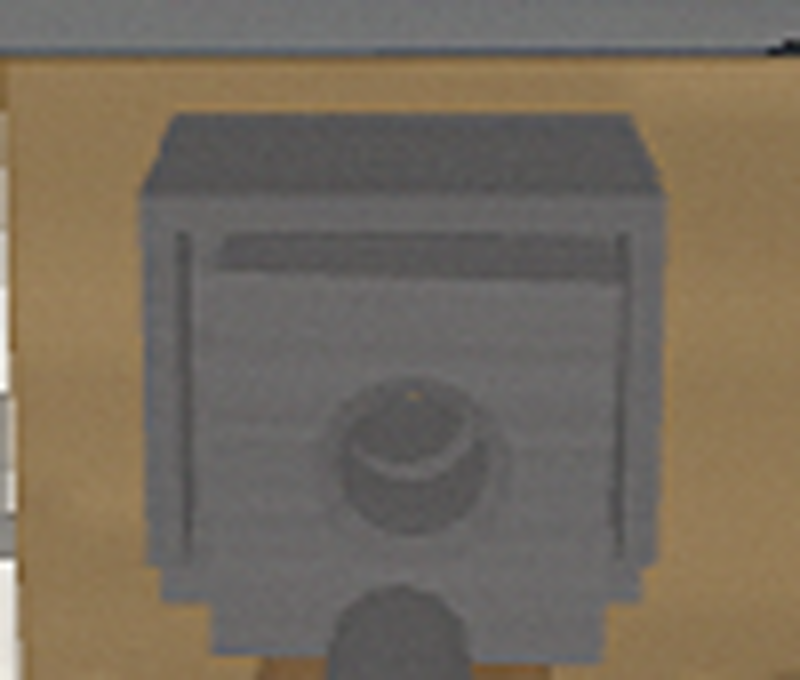

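```bash
python3 - <<'E'
from h import *
_,_,c=load("w31")
print(onplane(c,[(276.75,222.25)],.062))
_,_,c=load("w27")
print(onplane(c,[(275.25,224.4)],.062))
_,_,c=load("w22")
print(onplane(c,[(275.5,225.7)],.062))
E
```

```text
[[0.57075954 0.14358466 0.062     ]]
[[0.56769228 0.06927186 0.062     ]]
[[ 0.56499755 -0.00518785  0.062     ]]
```

Call:
drive_tool:
  commands:
    - [[0.2,-0.25,1],[0,0,0],1]
    - [[0.2,-0.25,2],[0,0,0],1]
    - [[0.2,-0.25,2.6],[0,0,0],1]
    - [[0.2,-0.25,2.6],[0,0,0],1]
    - [[0.2,-0.25,2.6],[0,0,0],1]

```text
clock: 42.7
position: [0.5691, 0.1441, 0.116]
orientation: [-0.697, 0.717, 0.0, -0.0]
contact_force: [0.5, 0.6, -0.2]
finger_gap: 0.239
```

Call:
drive_tool:
  commands:
    - [[0,0,0],[0,0,0],1]
    - [[0,0,0],[0,0,0],1]

```text
clock: 42.9
position: [0.5696, 0.1443, 0.1167]
orientation: [-0.697, 0.717, -0.0, 0.0]
contact_force: [-0.3, 1.7, -0.1]
finger_gap: 0.239
```

```bash
python3 - <<'E'
from h import *
plan([.5699,.1440,.0745],-1.6)
im,_,c=grab("wrist","w32")
crop(im,225,165,100,85,8,"w32c")
E
```

```text
clk 42.9 pos [0.5696 0.1443 0.1167] phi -1.5998 gap 0.239 F [-0.3  1.7 -0.1]
SHIFT [0.03, -0.03, 4.22] TURN [-0.001, 0.0, 0.0]
```

View pics/w32c.png

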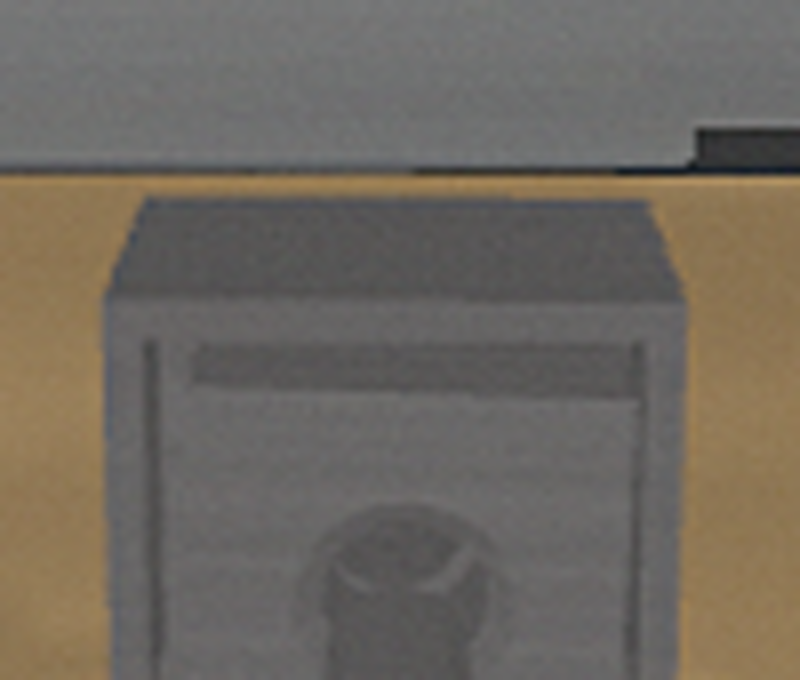

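Call:
drive_tool:
  commands:
    - [[0.04,-0.02,0.4],[0,0,0],1]
    - [[0.04,-0.02,0.9],[0,0,0],1]
    - [[0.04,-0.02,1.4],[0,0,0],1]
    - [[0.02,-0.01,1.9],[0,0,0],1]
    - [[0.02,-0.01,1.9],[0,0,0],1]

```text
clock: 43.45
position: [0.5689, 0.1439, 0.0963]
orientation: [-0.697, 0.717, 0.0, -0.001]
contact_force: [-0.9, 0.6, -1.0]
finger_gap: 0.239
```

Call:
drive_tool:
  commands:
    - [[0,0,0.5],[0,0,0],1]
    - [[0,0,1],[0,0,0],1]
    - [[0,0,1.3],[0,0,0],1]
    - [[0,0,1.3],[0,0,0],1]

```text
clock: 43.85
position: [0.5696, 0.1441, 0.0839]
orientation: [-0.697, 0.717, 0.0, 0.0]
contact_force: [0.5, 0.8, -1.1]
finger_gap: 0.24
```

Call:
drive_tool:
  commands:
    - [[0,0,0.5],[0,0,0],1]
    - [[0,0,0.9],[0,0,0],1]
    - [[0,0,1.15],[0,0,0],1]
    - [[0,0,1.2],[0,0,0],1]
    - [[0,0,1.2],[0,0,0],1]

```text
clock: 44.35
position: [0.5699, 0.1441, 0.0743]
orientation: [-0.697, 0.717, -0.0, 0.001]
contact_force: [-1.7, 0.1, 13.2]
finger_gap: 0.245
```

Call:
drive_tool:
  commands:
    - [[0,0,-0.1],[0,0,0],0.6]
    - [[0,0,-0.1],[0,0,0],0.55]
    - [[0,0,-0.1],[0,0,0],0.55]
    - [[0,0,-3],[0,0,0],0.5]
    - [[0,0,-7],[0,0,0],0.4]

```text
clock: 44.85
position: [0.567, 0.1437, 0.1402]
orientation: [-0.697, 0.717, 0.003, -0.003]
contact_force: [0.4, 0.6, -0.5]
finger_gap: 0.519
```

Call:
drive_tool:
  commands:
    - [[0,0,-3],[0,0,0],0.3]
    - [[0,0,-6],[0,0,0],0.3]
    - [[0,0,-6],[0,0,0],0.3]
    - [[0,0,-6],[0,0,0],0.3]

```text
clock: 45.25
position: [0.5692, 0.1439, 0.2024]
orientation: [-0.697, 0.717, -0.0, 0.0]
contact_force: [0.5, 0.3, 0.2]
finger_gap: 0.695
```

```bash
python3 - <<'E'
from h import *
plan([.40,-.39,.2],-1.12)
im,_,c=grab("wrist","w33")
crop(im,0,0,560,420,1.42,"w33v")
E
```

```text
clk 45.25 pos [0.5692 0.1439 0.2024] phi -1.6 gap 0.695 F [0.5 0.3 0.2]
SHIFT [53.86, 15.35, 0.24] TURN [-0.0, -0.0, -0.48]
```

View pics/w33v.png

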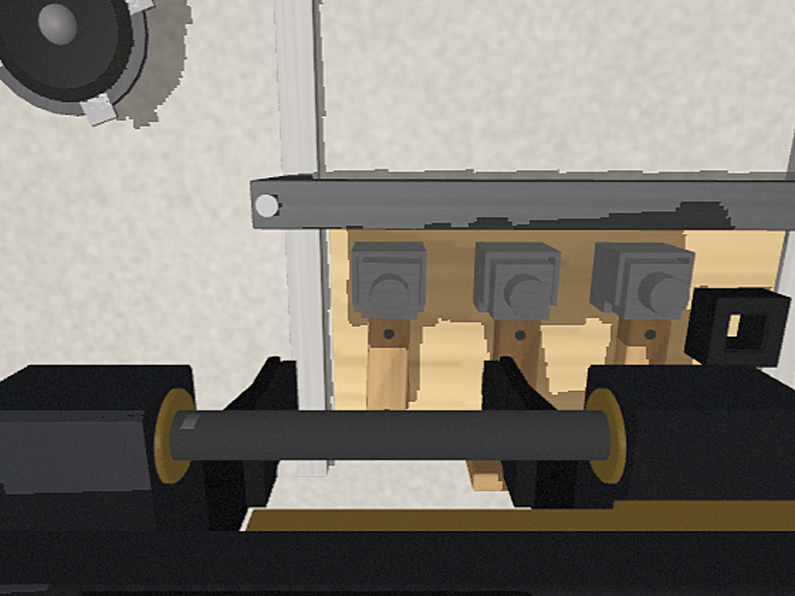

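All three pins are fitted. On to the plug.

Call:
drive_tool:
  commands:
    - [[4.8,1.2,0],[0,0,0],0.3]
    - [[9.6,2.4,0],[0,0,0],0.3]
    - [[14.4,3.6,0],[0,0,0],0.3]
    - [[19.2,4.8,0],[0,0,0],0.3]
    - [[24,6,0],[0,0,0],0.3]

```text
clock: 45.8
position: [0.5005, -0.0953, 0.2005]
orientation: [-0.697, 0.717, 0.002, -0.001]
contact_force: [1.3, -0.5, 0.1]
finger_gap: 0.7
```

Call:
drive_tool:
  commands:
    - [[4.8,1.2,0],[0,0,0],0.3]
    - [[9.6,2.4,0],[0,0,0],0.3]
    - [[14.4,3.6,0],[0,0,0],0.3]
    - [[19.2,4.8,0],[0,0,0],0.3]
    - [[24,6,0],[0,0,0],0.3]

```text
clock: 46.3
position: [0.4336, -0.3332, 0.2003]
orientation: [-0.697, 0.718, 0.002, 0.0]
contact_force: [1.7, 0.3, 0.6]
finger_gap: 0.697
```

```bash
python3 - <<'E'
from h import *
plan([.407,-.435,.2],-1.12)
E
```

```text
clk 46.3 pos [ 0.4336 -0.3332  0.2003] phi -1.6004 gap 0.697 F [1.7 0.3 0.6]
SHIFT [10.25, 2.36, -0.0] TURN [0.002, 0.004, -0.48]
```

Call:
drive_tool:
  commands:
    - [[3,1,0],[0,0,-0.15],0.3]
    - [[6,2,0],[0,0,-0.3],0.3]
    - [[9.5,2.4,0],[0,0,-0.45],0.3]
    - [[9.5,2.4,0],[0,0,-0.48],0.3]
    - [[9.5,2.4,0],[0,0,-0.48],0.3]

```text
clock: 46.8
position: [0.4076, -0.426, 0.2002]
orientation: [0.847, -0.532, -0.002, -0.001]
contact_force: [0.1, 0.2, -0.1]
finger_gap: 0.704
```

Call:
drive_tool:
  commands:
    - [[0,0,0],[0,0,0],0.3]
    - [[0,0,0],[0,0,0],0.3]
    - [[0,0,0],[0,0,0],0.3]

```text
clock: 47.1
position: [0.409, -0.4253, 0.2022]
orientation: [0.848, -0.531, -0.0, -0.0]
contact_force: [-0.1, 0.1, -0.3]
finger_gap: 0.702
```

```bash
python3 - <<'E'
from h import *
plan([.461,-.409,.1],-1.12)
im,_,c=grab("wrist","w34")
crop(im,0,0,560,420,1.42,"w34v")
E
```

```text
clk 47.1 pos [ 0.409  -0.4253  0.2022] phi -1.119 gap 0.702 F [-0.1  0.1 -0.3]
SHIFT [0.82, -5.39, 10.22] TURN [0.0, 0.001, 0.001]
```

View pics/w34v.png

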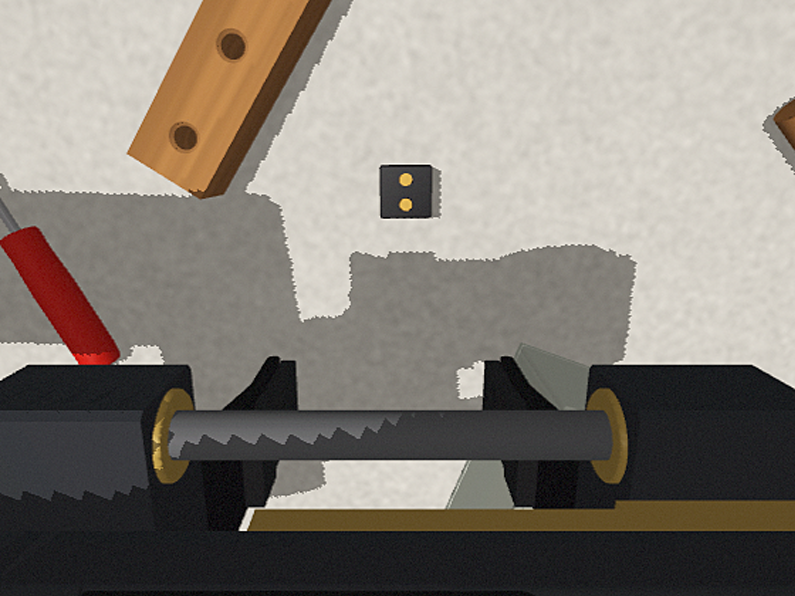

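```bash
python3 - <<'E'
from h import *
im,_,c=load("w34")
m=((im.max(2)<75)*255).astype(np.uint8)[105:165,255:320]
cs,_=cv2.findContours(m,cv2.RETR_EXTERNAL,cv2.CHAIN_APPROX_NONE)
q=max(cs,key=cv2.contourArea)+np.array([255,105]); r=cv2.minAreaRect(q); print(r)
p=onplane(c,[(405.7/1.42,192.2/1.42)],.041)[0]; print(p)
b=onplane(c,cv2.boxPoints(r),.041); print(b.round(4), [np.arctan2(*(b[i+1]-b[i])[[1,0]]).round(3) for i in range(3)])
plan([p[0],p[1],.12],-1.119)
E
```

```text
((285.0, 134.5), (37.0, 36.0), 90.0)
[ 0.46095167 -0.40959887  0.041     ]
[[ 0.468  -0.3894  0.041 ]
 [ 0.4806 -0.4153  0.041 ]
 [ 0.4544 -0.4287  0.041 ]
 [ 0.4415 -0.4021  0.041 ]] [np.float64(-1.118), np.float64(-2.669), np.float64(2.023)]
clk 47.15 pos [ 0.409  -0.4255  0.2024] phi -1.119 gap 0.7 F [-0.4 -0.2  0.6]
SHIFT [0.84, -5.37, 8.24] TURN [0.0, 0.0, -0.0]
```

Call:
drive_tool:
  commands:
    - [[0.8,-5.3,0],[0,0,0],0.3]
    - [[0.8,-5.3,4],[0,0,0],0.3]
    - [[0.8,-5.3,8],[0,0,0],0.3]
    - [[0.8,-5.3,8],[0,0,0],0.3]
    - [[0.8,-5.3,8],[0,0,0],0.3]

```text
clock: 47.65
position: [0.4599, -0.4102, 0.1223]
orientation: [0.847, -0.531, -0.001, -0.0]
contact_force: [0.5, -0.3, 0.5]
finger_gap: 0.7
```

Call:
drive_tool:
  commands:
    - [[0,0,0],[0,0,0],0.4]
    - [[0,0,0],[0,0,0],0.4]

```text
clock: 47.85
position: [0.4607, -0.412, 0.1248]
orientation: [0.847, -0.531, 0.002, 0.001]
contact_force: [-0.0, 0.4, 0.8]
finger_gap: 0.626
```

```bash
python3 - <<'E'
from h import *
plan([.4610,-.4096,.034],-1.119)
im,_,c=grab("wrist","w35")
crop(im,0,0,560,420,1.42,"w35v")
E
```

```text
clk 47.85 pos [ 0.4607 -0.412   0.1248] phi -1.1204 gap 0.626 F [-0.   0.4  0.8]
SHIFT [-0.25, -0.12, 9.08] TURN [-0.001, -0.004, -0.001]
```

View pics/w35v.png

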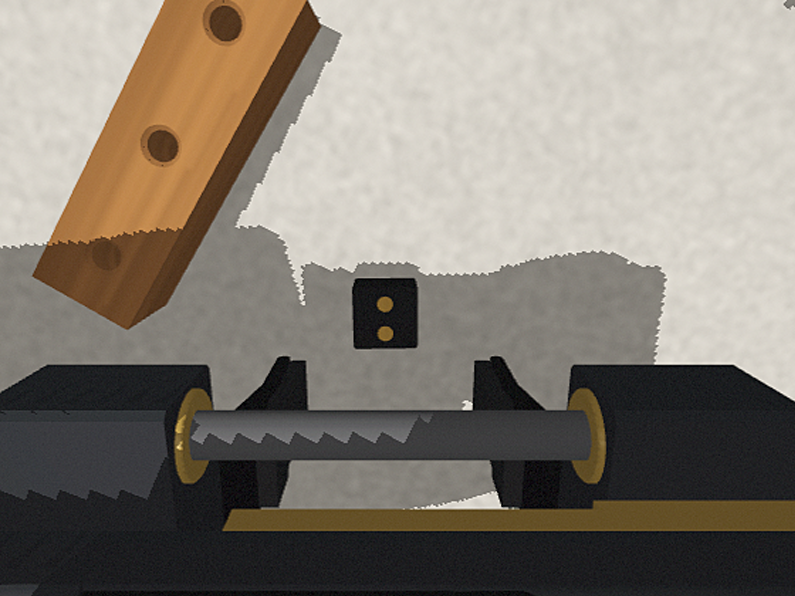

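Call:
drive_tool:
  commands:
    - [[-0.2,-0.1,4],[0,0,0],0.4]
    - [[-0.2,-0.1,7],[0,0,0],0.4]
    - [[-0.2,-0.1,9],[0,0,0],0.4]
    - [[-0.2,-0.1,9],[0,0,0],0.4]
    - [[-0.2,-0.1,9],[0,0,0],0.4]

```text
clock: 48.4
position: [0.4603, -0.4092, 0.0333]
orientation: [0.847, -0.531, 0.001, 0.0]
contact_force: [0.5, -0.4, -1.0]
finger_gap: 0.598
```

Call:
drive_tool:
  commands:
    - [[0,0,0],[0,0,0],0.4]
    - [[0,0,0],[0,0,0],0.4]

```text
clock: 48.6
position: [0.4607, -0.4095, 0.0341]
orientation: [0.847, -0.531, 0.002, 0.001]
contact_force: [0.1, 0.5, -1.1]
finger_gap: 0.6
```

```bash
python3 - <<'E'
from h import *
plan([.4610,-.4096,.034],-1.119)
E
```

```text
clk 48.6 pos [ 0.4607 -0.4095  0.0341] phi -1.1201 gap 0.6 F [ 0.1  0.5 -1.1]
SHIFT [0.03, -0.02, 0.01] TURN [-0.001, -0.003, -0.001]
```

Call:
drive_tool:
  commands:
    - [[0,0,0],[0,0,0],0.7]
    - [[0,0,0],[0,0,0],1]
    - [[0,0,0],[0,0,0],1]
    - [[0,0,0],[0,0,0],1]
    - [[0,0,0],[0,0,0],1]

```text
clock: 49.1
position: [0.46, -0.4086, 0.0326]
orientation: [0.847, -0.531, 0.0, 0.0]
contact_force: [0.8, -0.8, 1.3]
finger_gap: 0.342
```

Call:
drive_tool:
  commands:
    - [[0,0,-2],[0,0,0],1]
    - [[0,0,-6],[0,0,0],1]
    - [[0,0,-11],[0,0,0],1]
    - [[0,0,-14],[0,0,0],1]
    - [[0,0,-14],[0,0,0],1]

```text
clock: 49.6
position: [0.4621, -0.411, 0.1775]
orientation: [0.847, -0.531, 0.005, 0.002]
contact_force: [0.6, 0.2, -0.5]
finger_gap: 0.343
```

```bash
python3 - <<'E'
from h import *
plan([.5327,-.0708,.17],-1.6)
im,_,c=grab("wrist","w36")
crop(im,0,0,560,420,1.42,"w36v")
E
```

```text
clk 49.6 pos [ 0.4621 -0.411   0.1775] phi -1.1199 gap 0.343 F [ 0.6  0.2 -0.5]
SHIFT [-27.54, -21.18, 0.52] TURN [-0.005, -0.01, 0.48]
```

View pics/w36v.png

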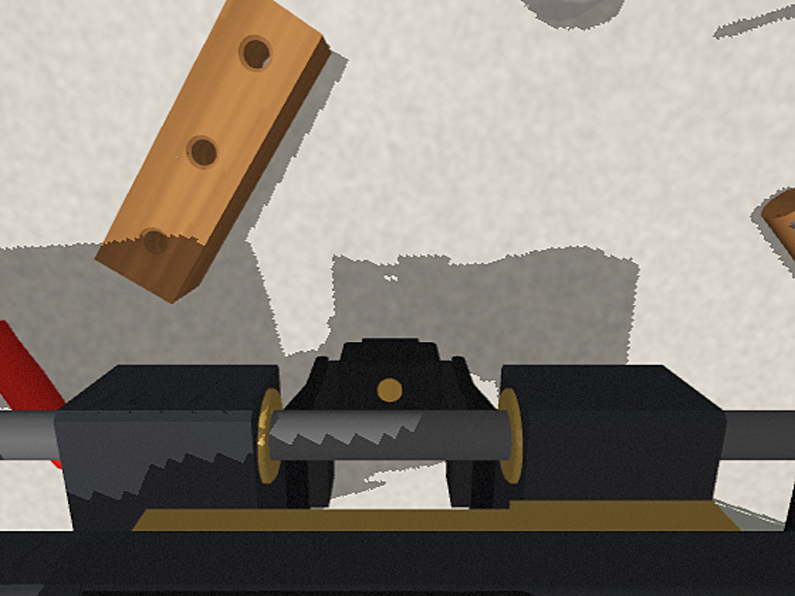

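Call:
drive_tool:
  commands:
    - [[-4,-2.6,0],[0,0,0.1],1]
    - [[-8,-5.2,0],[0,0,0.2],1]
    - [[-12,-8,0],[0,0,0.3],1]
    - [[-15.5,-11,0],[0,0,0.4],1]
    - [[-18.5,-14,0],[0,0,0.48],1]

```text
clock: 50.15
position: [0.5034, -0.1778, 0.1703]
orientation: [-0.695, 0.719, 0.003, -0.001]
contact_force: [0.5, -0.6, -0.5]
finger_gap: 0.342
```

```bash
python3 - <<'E'
from h import *
plan([.5327,-.0708,.13],-1.6)
E
```

```text
clk 50.15 pos [ 0.5034 -0.1778  0.1703] phi -1.6039 gap 0.342 F [ 0.5 -0.6 -0.5]
SHIFT [-10.78, -2.59, 4.05] TURN [0.005, 0.003, -0.004]
```

Call:
drive_tool:
  commands:
    - [[-4.5,-1,0],[0,0,0],1]
    - [[-9,-2.2,0],[0,0,0],1]
    - [[-10.8,-2.5,2],[0,0,0],1]
    - [[-10.8,-2.5,4],[0,0,0],1]
    - [[-10.8,-2.5,4],[0,0,0],1]

```text
clock: 50.65
position: [0.5301, -0.0716, 0.1285]
orientation: [-0.697, 0.717, 0.004, -0.002]
contact_force: [-0.8, 0.7, -0.5]
finger_gap: 0.339
```

Call:
drive_tool:
  commands:
    - [[0,0,0],[0,0,0],1]
    - [[0,0,0],[0,0,0],1]
    - [[0,0,0],[0,0,0],1]

```text
clock: 50.95
position: [0.5339, -0.0745, 0.133]
orientation: [-0.696, 0.718, -0.001, 0.0]
contact_force: [-0.0, -0.1, -0.5]
finger_gap: 0.343
```

```bash
python3 - <<'E'
from h import *
plan([.5327,-.0708,.13],-1.6)
im,_,c=grab("wrist","w37")
crop(im,0,0,560,420,1.42,"w37v")
b=np.clip(im.astype(float)*3,0,255).astype(np.uint8)
crop(b,215,200,120,95,6,"w37c")
E
```

```text
clk 50.95 pos [ 0.5339 -0.0745  0.133 ] phi -1.6012 gap 0.343 F [-0.  -0.1 -0.5]
SHIFT [-0.37, 0.13, 0.3] TURN [-0.001, -0.0, -0.001]
```

View pics/w37v.png

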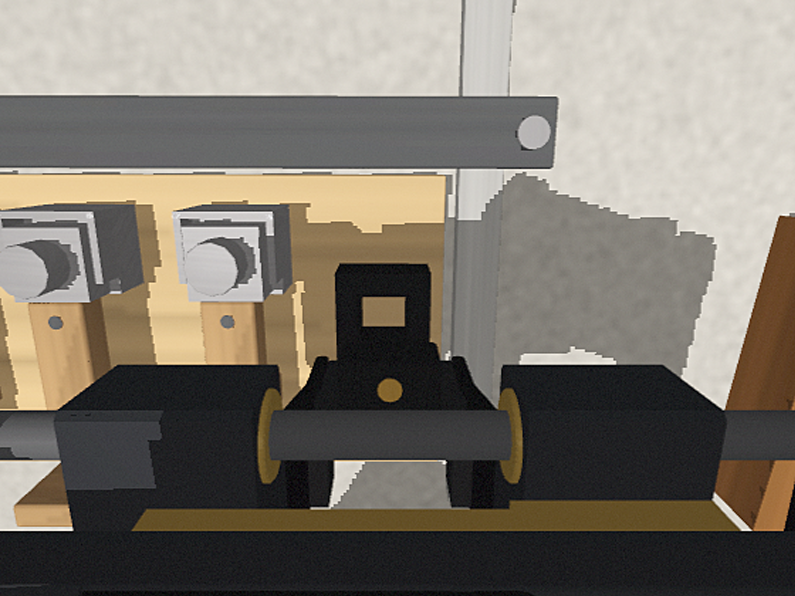

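View pics/w37c.png

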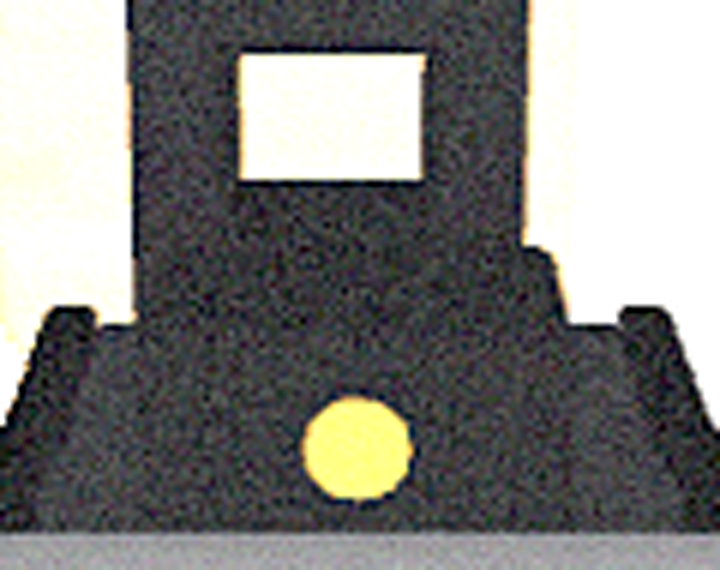

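```bash
python3 - <<'E'
from h import *
_,_,c=load("w37"); print(c['xyz'])
a=onplane(c,[(236.7,210),(302.8,210)],.046); print('outer y',a[:,1],a[:,1].mean())
e=onplane(c,[(270,208.7)],.046)[0]; print('mouth +x edge',e,'centre x',e[0]-.0108)
f=onplane(c,[(270,230)],.020)[0]; print('floor -x edge',f,'centre',f[0]+.0108)
g=onplane(c,[(255,219),(285.8,219)],.020); print('floor y',g[:,1]); g=onplane(c,[(255,219),(285.8,219)],.046); print('mouth y',g[:,1])
st=onplane(c,[(215+357/6,200+449/6)],.133-.0326+.041)[0]; print('stud',st)
E
```

```text
[ 0.6050856  -0.07642131  0.28384556]
outer y [-0.05020708 -0.09322912] -0.07171810251363589
mouth +x edge [ 0.54498802 -0.07190892  0.046     ] centre x 0.5341880219365961
floor -x edge [ 0.52232693 -0.07089117  0.02      ] centre 0.5331269322535424
floor y [-0.06026335 -0.08264628]
mouth y [-0.0618556  -0.08203286]
stud [ 0.54115225 -0.07464988  0.1414    ]
```

Call:
drive_tool:
  commands:
    - [[-0.33,0.1,0],[0,0,0],1]
    - [[-0.33,0.1,2],[0,0,0],1]
    - [[-0.33,0.1,4],[0,0,0],1]
    - [[-0.33,0.1,4.6],[0,0,0],1]
    - [[-0.33,0.1,4.6],[0,0,0],1]

```text
clock: 51.5
position: [0.5319, -0.0702, 0.0858]
orientation: [-0.697, 0.717, 0.001, -0.0]
contact_force: [-0.2, -0.2, 1.1]
finger_gap: 0.341
```

Call:
drive_tool:
  commands:
    - [[0,0,0],[0,0,0],1]
    - [[0,0,0],[0,0,0],1]

```text
clock: 51.7
position: [0.5332, -0.0706, 0.0872]
orientation: [-0.697, 0.717, -0.001, 0.0]
contact_force: [0.8, -1.0, -1.3]
finger_gap: 0.341
```

```bash
python3 - <<'E'
from h import *
plan([.5329,-.0711,.08],-1.6)
im,_,c=grab("wrist","w38")
b=np.clip(im.astype(float)*3,0,255).astype(np.uint8)
crop(b,205,190,140,105,5.5,"w38c")
E
```

```text
clk 51.7 pos [ 0.5332 -0.0706  0.0872] phi -1.6 gap 0.341 F [ 0.8 -1.  -1.3]
SHIFT [0.05, 0.03, 0.72] TURN [-0.002, -0.001, -0.0]
```

View pics/w38c.png

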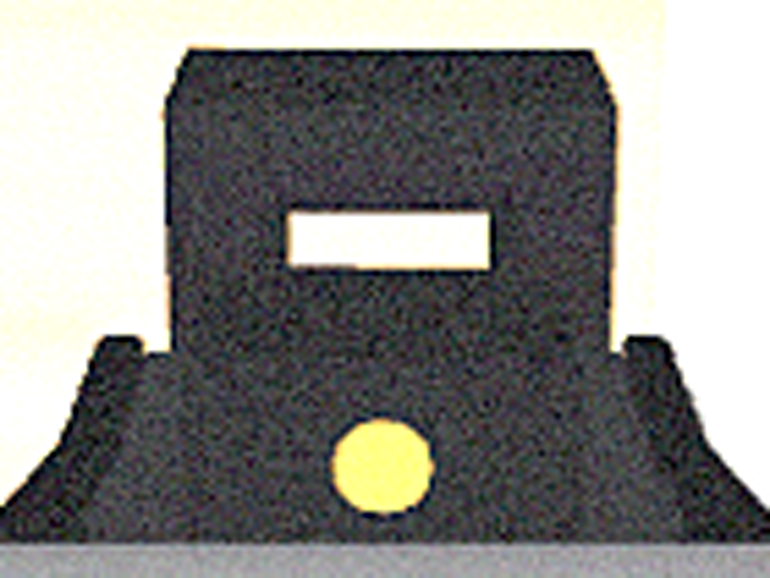

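```bash
python3 - <<'E'
from h import *
_,_,c=load("w38"); k=lambda x,y:(205+x/5.5,190+y/5.5)
print(c['xyz'])
e=onplane(c,[k(390,212)],.046)[0]; print('mouth +x edge',e,'centre x',e[0]-.0108)
a=onplane(c,[k(167,120),k(616,120)],.046); print(a[:,:2],a.mean(0))
t=onplane(c,[k(390,104)],.046)[0]; print('block +x edge',t, t[0]-.022)
st=onplane(c,[k(382,466)],.0872-.0326+.041)[0]; print('stud',st)
E
```

```text
[ 0.60439264 -0.07238114  0.23817104]
mouth +x edge [ 0.54494945 -0.07162965  0.046     ] centre x 0.5341494540567268
[[ 0.55477221 -0.05053451]
 [ 0.55354551 -0.09351676]] [ 0.55415886 -0.07202563  0.046     ]
block +x edge [ 0.55574276 -0.07192441  0.046     ] 0.533742756827842
stud [ 0.54054311 -0.07068874  0.0956    ]
```

Call:
drive_tool:
  commands:
    - [[0.1,-0.04,0],[0,0,0],1]
    - [[0.1,-0.04,0.5],[0,0,0],1]
    - [[0.1,-0.04,1],[0,0,0],1]
    - [[0.1,-0.04,1.3],[0,0,0],1]
    - [[0.1,-0.04,1.3],[0,0,0],1]

```text
clock: 52.25
position: [0.5324, -0.0712, 0.0726]
orientation: [-0.697, 0.717, 0.001, -0.0]
contact_force: [0.2, -0.5, -0.3]
finger_gap: 0.345
```

Call:
drive_tool:
  commands:
    - [[0,0,0],[0,0,0],1]

```text
clock: 52.35
position: [0.5328, -0.0713, 0.0731]
orientation: [-0.697, 0.717, 0.0, -0.0]
contact_force: [-0.1, -0.3, -0.0]
finger_gap: 0.342
```

Call:
drive_tool:
  commands:
    - [[0.02,-0.04,0.4],[0,0,0],1]
    - [[0.02,-0.04,0.8],[0,0,0],1]
    - [[0.02,-0.04,1.1],[0,0,0],1]
    - [[0.02,-0.04,1.1],[0,0,0],1]

```text
clock: 52.75
position: [0.5329, -0.0715, 0.0618]
orientation: [-0.697, 0.717, 0.001, -0.0]
contact_force: [-0.0, -0.6, 0.2]
finger_gap: 0.341
```

Call:
drive_tool:
  commands:
    - [[0,0,0.2],[0,0,0],1]
    - [[0,0,0.4],[0,0,0],1]
    - [[0,0,0.55],[0,0,0],1]
    - [[0,0,0.55],[0,0,0],1]

```text
clock: 53.15
position: [0.5333, -0.0716, 0.0575]
orientation: [-0.697, 0.717, -0.0, 0.0]
contact_force: [-0.3, -0.1, 5.1]
finger_gap: 0.338
```

Contact comes right at the home height. I'll press slightly, then release.

Call:
drive_tool:
  commands:
    - [[0,0,0.15],[0,0,0],1]
    - [[0,0,0.15],[0,0,0],1]

```text
clock: 53.35
position: [0.5336, -0.0716, 0.0574]
orientation: [-0.697, 0.717, -0.001, 0.0]
contact_force: [-2.9, 1.1, 14.4]
finger_gap: 0.345
```

Call:
drive_tool:
  commands:
    - [[0,0,-0.05],[0,0,0],0.5]
    - [[0,0,-0.05],[0,0,0],0.5]
    - [[0,0,-0.05],[0,0,0],0.5]
    - [[0,0,-3],[0,0,0],0.5]
    - [[0,0,-7],[0,0,0],0.5]

```text
clock: 53.85
position: [0.5318, -0.0713, 0.1245]
orientation: [-0.697, 0.718, 0.002, -0.001]
contact_force: [0.7, 0.4, 0.1]
finger_gap: 0.497
```

Call:
drive_tool:
  commands:
    - [[-3,2,-4],[0,0,0],0.5]
    - [[-6,5,-9],[0,0,0],0.5]
    - [[-6,5,-9],[0,0,0],0.5]
    - [[-6,5,-9],[0,0,0],0.5]

```text
clock: 54.25
position: [0.485, -0.0091, 0.2178]
orientation: [-0.697, 0.717, -0.002, 0.001]
contact_force: [0.3, -0.2, 0.0]
finger_gap: 0.5
```

```bash
python3 - <<'E'
from h import *
plan([.42,.07,.2],0)
im,_,c=grab("wrist","w39")
crop(im,0,0,560,420,1.42,"w39v")
im,_,c=grab("side","d2"); crop(im,200,160,130,100,6,"d2v")
E
```

```text
clk 54.25 pos [ 0.485  -0.0091  0.2178] phi -1.5981 gap 0.5 F [ 0.3 -0.2  0. ]
SHIFT [-7.73, 6.72, 1.74] TURN [-0.003, -0.004, -1.598]
```

View pics/w39v.png

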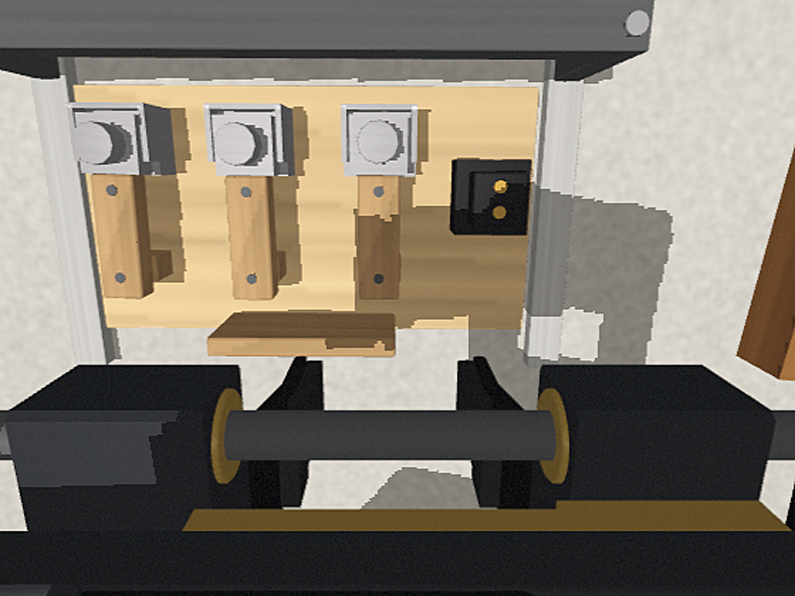

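View pics/d2v.png

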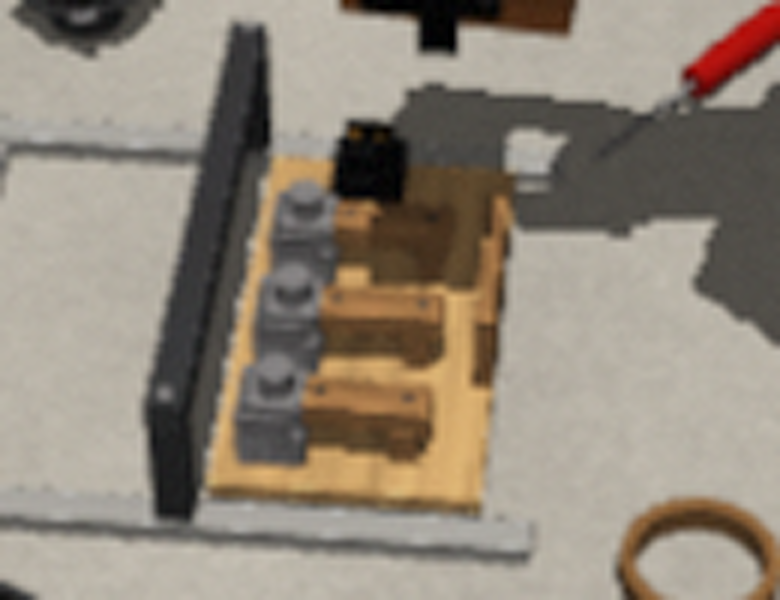

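All fitted. Now I'll locate the push plate.

```bash
python3 - <<'E'
from h import *
_,_,c=load("w39")
print(onplane(c,np.array([(208,356),(395,357),(208,338),(395,338),(232,312),(395,317)])/1.42,.076).round(4))
print(onplane(c,np.array([(379,142),(237,144),(96,143)])/1.42,.078).round(4), 'plug studs',onplane(c,np.array([(501,186),(499,212)])/1.42,.067).round(4))
E
```

```text
[[ 0.4497  0.0974  0.076 ]
 [ 0.4462 -0.0112  0.076 ]
 [ 0.4607  0.0961  0.076 ]
 [ 0.4579 -0.0115  0.076 ]
 [ 0.4759  0.0807  0.076 ]
 [ 0.4704 -0.0118  0.076 ]]
[[ 0.5659 -0.0057  0.078 ]
 [ 0.5669  0.0682  0.078 ]
 [ 0.5693  0.1414  0.078 ]] plug studs [[ 0.5414 -0.0719  0.067 ]
 [ 0.5272 -0.0712  0.067 ]]
```

Call:
drive_tool:
  commands:
    - [[-2.5,4,0],[0,0,0],1]
    - [[-5,8,0],[0,0,0],1]
    - [[-5,8,4],[0,0,0],1]
    - [[-5,8,8],[0,0,0],1]
    - [[-5,8,8],[0,0,0],1]

```text
clock: 54.85
position: [0.4033, 0.0422, 0.1307]
orientation: [-0.696, 0.718, 0.005, -0.004]
contact_force: [-0.1, 1.0, 0.2]
finger_gap: 0.134
```

```bash
python3 - <<'E'
from h import *
plan([.405,.0443,.065],-1.6)
im,_,c=grab("wrist","w40")
crop(im,0,0,560,420,1.42,"w40v")
E
```

```text
clk 54.85 pos [0.4033 0.0422 0.1307] phi -1.6009 gap 0.134 F [-0.1  1.   0.2]
SHIFT [-0.21, -0.25, 6.57] TURN [0.013, 0.002, -0.001]
```

View pics/w40v.png

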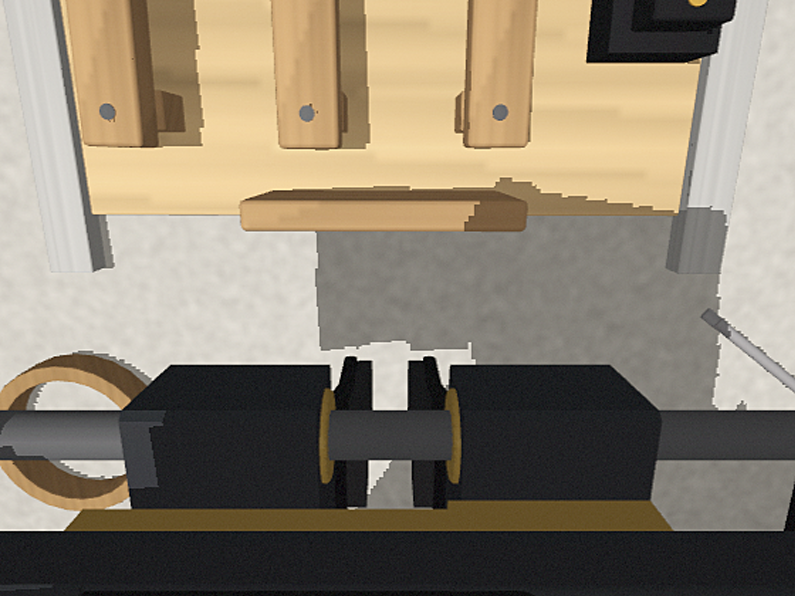

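Call:
drive_tool:
  commands:
    - [[-0.1,0,3],[0,0,0],1]
    - [[-0.1,0,6],[0,0,0],1]
    - [[-0.1,0,6.6],[0,0,0],1]
    - [[-0.1,0,6.6],[0,0,0],1]
    - [[-0.1,0,6.6],[0,0,0],1]

```text
clock: 55.4
position: [0.4078, 0.0428, 0.0705]
orientation: [-0.697, 0.717, -0.001, 0.001]
contact_force: [-0.4, 0.5, 0.5]
finger_gap: 0.004
```

Call:
drive_tool:
  commands:
    - [[0,-1,0],[0,0,0],1]
    - [[0,-2,0],[0,0,0],1]
    - [[0,-2.6,0],[0,0,0],1]
    - [[0,-2.6,0],[0,0,0],1]

```text
clock: 55.8
position: [0.435, 0.0421, 0.0699]
orientation: [-0.697, 0.717, -0.001, 0.001]
contact_force: [-0.5, 0.3, 0.2]
finger_gap: 0.003
```

```bash
python3 - <<'E'
from h import *
plan([.56,.0395,.065],-1.6)
E
```

```text
clk 55.8 pos [0.435  0.0421 0.0699] phi -1.5998 gap 0.003 F [-0.5  0.3  0.2]
SHIFT [-0.1, -12.51, 0.54] TURN [-0.004, -0.0, 0.0]
```

Call:
drive_tool:
  commands:
    - [[0,0,0.4],[0,0,0],1]
    - [[0,-0.7,0.4],[0,0,0],1]
    - [[0,-1.4,0.4],[0,0,0],1]
    - [[0,-2.1,0.4],[0,0,0],1]
    - [[0,-2.8,0.4],[0,0,0],1]

```text
clock: 56.3
position: [0.4571, 0.042, 0.0648]
orientation: [-0.697, 0.717, 0.003, -0.003]
contact_force: [-5.0, -1.1, 1.2]
finger_gap: 0.007
```

Call:
drive_tool:
  commands:
    - [[0,-0.7,0],[0,0,0],1]
    - [[0,-1.4,0],[0,0,0],1]
    - [[0,-2.1,0],[0,0,0],1]
    - [[0,-2.8,0],[0,0,0],1]
    - [[0,-3.5,0],[0,0,0],1]

```text
clock: 56.8
position: [0.4923, 0.0409, 0.0648]
orientation: [-0.697, 0.717, 0.003, -0.003]
contact_force: [-6.0, -1.2, 3.4]
finger_gap: 0.007
```

Call:
drive_tool:
  commands:
    - [[0,-0.7,0],[0,0,0],1]
    - [[0,-1.4,0],[0,0,0],1]
    - [[0,-2.1,0],[0,0,0],1]
    - [[0,-2.8,0],[0,0,0],1]
    - [[0,-3.5,0],[0,0,0],1]

```text
clock: 57.3
position: [0.5274, 0.0398, 0.0648]
orientation: [-0.697, 0.717, 0.003, -0.003]
contact_force: [-4.9, -1.5, 3.2]
finger_gap: 0.006
```

```bash
python3 - <<'E'
from h import *
plan([.56,.0395,.065],-1.6)
im,_,c=grab("scene","s3"); crop(im,180,190,200,140,4,"s3v")
im,_,c=grab("side","d3"); crop(im,170,150,150,110,5.2,"d3v")
E
```

```text
clk 57.3 pos [0.5274 0.0398 0.0648] phi -1.5995 gap 0.006 F [-4.9 -1.5  3.2]
SHIFT [-0.07, -3.26, -0.05] TURN [0.008, 0.0, 0.001]
```

View pics/d3v.png

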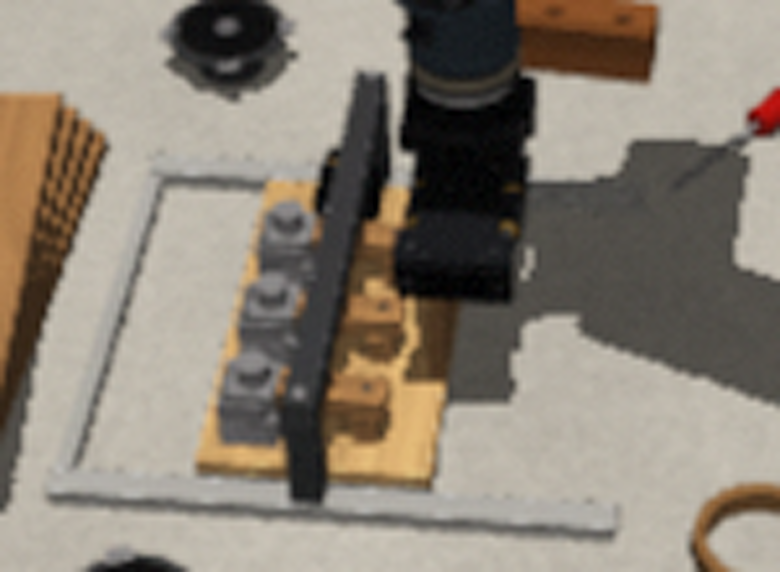

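Pins passed under the bar. I'll continue to the stop.

Call:
drive_tool:
  commands:
    - [[0,-0.7,0],[0,0,0],1]
    - [[0,-1.4,0],[0,0,0],1]
    - [[0,-2,0],[0,0,0],1]
    - [[0,-2.4,0],[0,0,0],1]
    - [[0,-2.8,0],[0,0,0],1]

```text
clock: 57.9
position: [0.5568, 0.0388, 0.0647]
orientation: [-0.697, 0.717, 0.002, -0.001]
contact_force: [-5.2, -1.2, -0.7]
finger_gap: 0.006
```

Call:
drive_tool:
  commands:
    - [[0,-0.4,0],[0,0,0],1]
    - [[0,-0.6,0],[0,0,0],1]

```text
clock: 58.1
position: [0.5571, 0.0389, 0.0647]
orientation: [-0.697, 0.717, 0.006, -0.006]
contact_force: [-17.2, -2.1, 12.4]
finger_gap: 0.0
```

Call:
drive_tool:
  commands:
    - [[0,-0.3,0],[0,0,0],1]
    - [[0,0,0],[0,0,0],1]
    - [[0,2,0],[0,0,0],1]
    - [[0,5,-1],[0,0,0],1]
    - [[0,8,-5],[0,0,0],0.8]

```text
clock: 58.6
position: [0.4838, 0.0409, 0.1134]
orientation: [-0.697, 0.718, 0.001, -0.001]
contact_force: [-0.3, -0.7, 0.9]
finger_gap: 0.043
```

Call:
drive_tool:
  commands:
    - [[0,0,-5],[0,0,0],0.5]
    - [[0,0,-10],[0,0,0],0.5]
    - [[0,-5,-10],[0,0,0],0.5]
    - [[0,-5,-10],[0,0,0],0.5]
    - [[0,-5,-10],[0,0,0],0.5]

```text
clock: 59.1
position: [0.5369, 0.0392, 0.2162]
orientation: [-0.697, 0.717, -0.002, 0.002]
contact_force: [0.2, 0.4, -0.1]
finger_gap: 0.45
```

```bash
python3 - <<'E'
from h import *
plan([.56,.0395,.065],-1.6)
im,_,c=grab("wrist","w41"); crop(im,0,0,560,420,1.42,"w41v")
im,_,c=grab("side","d4"); crop(im,170,150,150,110,5.2,"d4v")
E
```

```text
clk 59.1 pos [0.5369 0.0392 0.2162] phi -1.6 gap 0.45 F [ 0.2  0.4 -0.1]
SHIFT [-0.1, -2.23, 15.13] TURN [-0.005, -0.0, -0.0]
```

View pics/w41v.png

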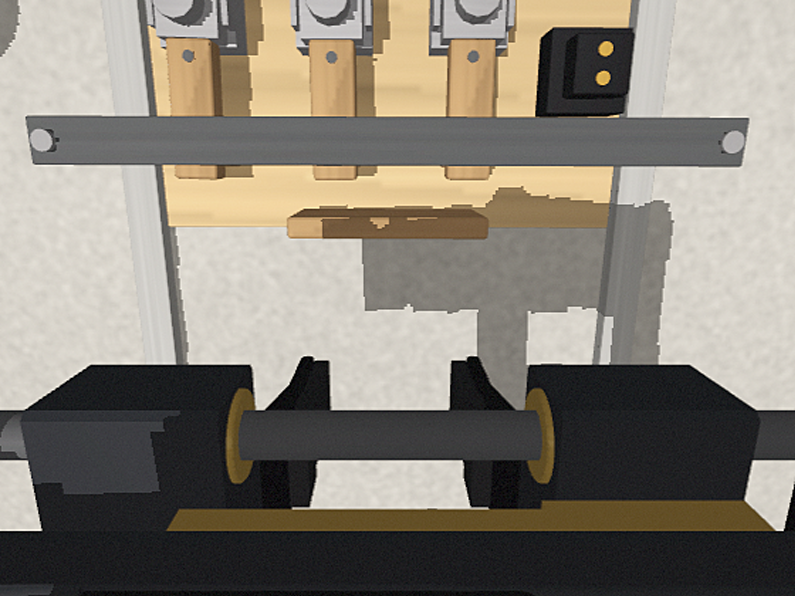

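View pics/d4v.png

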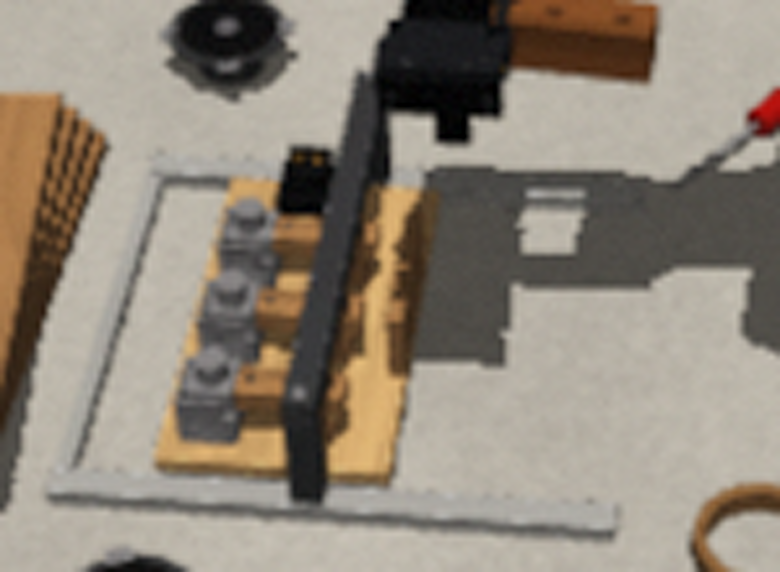

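```bash
python3 - <<'E'
from h import *
_,_,c=load("w41")
p=onplane(c,np.array([(288,238),(488,238)])/1.42,.076); print(p.round(4), 'moved from', [.4497,.4462])
d=onplane(c,np.array([(188,56),(331,57),(473,56)])/1.42,.062); print('holes x',d[:,0]+.0257,d[:,1])
b=onplane(c,np.array([(390,117),(390,165)])/1.42,.106); print('bar top edges',b.round(4))
# side-view check
_,_,cd=load("d4"); k=lambda x,y:(170+x/5.2,150+y/5.2)
q=onplane(cd,[k(213,358),k(230,281),k(249,206)],.078); print(q.round(4))
_,_,c2=load("d2"); k2=lambda x,y:(200+x/6,160+y/6)
print(onplane(c2,[k2(276,368),k2(292,280),k2(308,195)],.078).round(4))
E
```

```text
[[ 0.5693  0.0938  0.076 ]
 [ 0.5662 -0.0151  0.076 ]] moved from [0.4497, 0.4462]
holes x [0.69012401 0.68750495 0.68586553] [ 0.1415185   0.06655288 -0.00794139]
bar top edges [[0.6278 0.0366 0.106 ]
 [0.6063 0.0372 0.106 ]]
[[ 0.6891  0.1453  0.078 ]
 [ 0.689   0.0725  0.078 ]
 [ 0.6873 -0.0035  0.078 ]]
[[0.5708 0.1502 0.078 ]
 [0.5688 0.0787 0.078 ]
 [0.5664 0.0048 0.078 ]]
```

The board has moved 120 mm. The hinge holes sit about 69.7 mm beyond the bar, so the joint is near 0.13, and the stop was met with 17 N. The gripper is clear, so I'll hand in.

```bash
python3 - <<'E'
from workcell import robot
print(robot.state()['contact_force'], robot.finish_job())
E
```

```text
the job is handed in; nothing more can be done
[-0.85996955  0.26154733 -0.39079431] None
```

The speaker back board is finished and handed in at about 59 s: arms, pins and plug are fitted and the board is at its stop. `finish_job()` gives no verdict, so the checks below are my own.

- **Arms:** All three pine arms lie in seats 1–3. The arm in seat 1 got knocked about 0.11 rad askew partway through; I straightened it before pinning. I left the orange look-alikes alone.
- **Pins:** All three went in freely and stopped with 9–13 N at the depth expected for fully home. All three passed under the bar.
- **Plug:** It stopped with about 14 N at its expected home height, within about 1 mm of the socket centre I measured.
- **Board:** I pushed it only after everything was fitted. It travelled about 120 mm and met the stop with 17 N. The hinge holes ended about 69.7 mm past the bar, so the joint is at about 0.13 m.
- **End state:** The gripper is open and clear of everything, with no contact force, and I touched none of the other things on the table.

Camera measurements of the same point disagreed by 1–2 mm now and then: the third pin's x read 0.5435 to 0.5452 m, and the socket centre differed by about 1 mm between views. Checking alignment in the wrist view and watching the contact force during insertion covered this. After the push I judged the arms and pins from camera pictures only and did not measure the pin heights again.

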